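Home the sample carousel by its high spot, then load the cups with labels to the front

TASK

Clear the beaker off the carousel plate and stand it upright on the round cork mat, then push the dial gauge fully home by its tab so that its sprung plunger bears on the plate's rim, turn the plate by its centre knob to find the rim's high spot, and let go with it under the plunger, where the needle reads its highest. After that stand every sample cup upright on a ringed place of the plate, one to a place, its label facing the front of the stand. Leave the gauge home, the needle at its peak and the amber vial alone.

Things in the scene. Friction and masses are not known exactly. Their poses are not given: they have to be found in the camera images.
- stand: grey foot of the hand-turned carousel, fixed to the desk; carries plate, knob and gauge. Origin on the desk under the plate's axis. Its -x axis points to its front, the side towards the robot, marked by a small tongue with a steel strip. The gauge's rail leaves the axis at 1.05 rad counter-clockwise (from above) from the stand's +x
- stand_front (a point): point on the desk 200 mm in front of the plate's axis (along the stand's -x)
- knob (a point): centre of the black bar grip on the plate's axis: 44 mm long (point x axis), 12 mm wide (point y axis), from 64 to 98 mm above the desk; this point is 86 mm above the desk, on the axis. Twisting it turns the plate, without end either way, against a steady friction of about 0.15 N m; the plate stays where it is left
- plate_top (a point): point on the plate's turning axis at the plate's top, 34 mm above the desk. The aluminium plate is a disc of 103 mm radius, 14 mm thick, mounted 5 mm off its axis, so its rim has one high side, whose direction is not given: it is found with the gauge (one smooth rise and fall of the reading in each turn)
- place_1 (a point): centre, at the plate's top (34 mm above the desk), of the first of three dark ringed places for cups, 55 mm from the plate's axis, 120 degrees apart; it turns with the plate
- place_2 (a point): the second ringed place, likewise
- place_3 (a point): the third ringed place, likewise
- gauge_tab (a point): centre of the upper end of the upright black tab at the outer end of the gauge: tab 10 mm thick along the slide, 30 mm wide, from 19 to 115 mm above the desk; this point is 103 mm above the desk. Site x axis points outward, away from the plate's axis, along the slide. The round dial of the gauge (top 57 mm above the desk) lies between the tab and the plate
- plunger_tip (a point): the rounded tip of the plunger, 27 mm above the desk, level with the plate's rim, which it touches when the gauge is home (then its distance from the plate's axis is the radius of the rim there, 98 to 108 mm)
- gauge (a joint): slide of the gauge: 0 m drawn back, 0.030 m fully home (pushed towards the plate, at its stop). About 5 N of friction; it stays where it is left
- plunger (a joint): reading of the plunger in m: 0 stretched out and free, grows as the rim presses it in (spring about 0.5 N at 0 to 2 N at 0.012 m, stop at 0.016 m). With the gauge home it always bears on the rim and reads between about 3 and 13 mm as the plate turns
- needle (a joint): angle of the needle on the upward dial, rad, counter-clockwise: 300 rad per m of plunger travel, 0 at a free plunger
- cup_1_mid (a point): specimen cup with a screw lid on a dark weighted ring foot (62 mm across, 9 mm tall): 60 mm across the lid (top 10 mm), 56 mm body, 70 mm tall in all, about 0.2 kg; upright on the desk at the start. This point is on its axis, 35 mm above its foot. Its paper label faces the point's -x axis; point z is up. May be absent
- cup_2_mid (a point): second cup, likewise. May be absent
- cup_3_mid (a point): third cup, likewise. May be absent
- vial: amber vial, 44 mm across, 122 mm tall, standing on the desk behind the cups; origin at its foot; leave it alone
- beaker_mid (a point): centre of the empty glass beaker, 66 mm across at the rim, 62 mm body, 83 mm tall (open at the top, 0.08 kg), half-way up, 41 mm above its foot; point z is its axis. At the start it stands on the plate, near its front edge
- mat_1: round cork mat, 92 mm across, 4 mm thick, fixed to the desk; origin at the centre of its underside

How it is judged:
By the outcome, as a careful person would: the job done as asked, in the order asked, and still so for the second after the job is handed in, with the robot touching nothing.
Of cup_1, cup_2, cup_3 only 2 to 3 are there at a start; the rules pass over those that are not, and their reading is None.
At some moment in a run one of cup_1, cup_2, cup_3 may be knocked a few centimetres aside while the robot is not near it.
Once in a run the grip may slacken for a moment while it holds something.
It also fails if it takes over 210 s, if anything falls off the work surface, if the arm or the gripper's body presses on something with over 40 N, if the wrist force passes 120 N, or if a joint passes its speed limit or range.

ROBOT

A 6-joint arm with a two-finger parallel gripper is mounted at the origin on a cart in front of the work surface, level with it; the furniture and walls round the work are solid. World frame = base frame: x ahead of the robot, y to its left, z up, the work surface at z = 0. Lengths are in m, angles in rad, forces in N, time in s.
With the tool pointing down it reaches from about 0.225 to 0.875 m from the base axis. Payload 3.4 kg.
Tool frame: the origin (TCP) lies midway between the tips of the shut fingers; the grasp point (between the pads) lies behind it (manip.grip_point_offset is the z of the grasp point in the tool frame, in m); z points along the fingers, x is the direction in which the jaws open and shut, and the axes are right-handed (so a half turn about z gives the same grasp; the last joint's range is limited). The gripper opens to 85 mm and grips with 20 to 120 N. Pads are 22 mm wide; open, the fingers measure 114 mm over their backs; the gripper's body (76 mm by 85 mm) begins 54 mm behind the grasp point. The pads swing forward as they close: fully open they stand 13 mm farther back than shut.
Start: joints at [1.033, 0.276, 1.505, -0, 1.361, -0.121], TCP at [0.233, 0.526, 0.231] pointing down, gripper open.
Joint ranges: [-2.89, 2.89], [-0.75, 2.08], [0.22, 2.7], [-1.18, 4.32], [0.11, 2.71], [-2.7, 2.7]. Speed limits (rad/s): [2.57, 2.57, 3.14, 3.14, 3.14, 3.14].

INTERFACE

Orientations are given as a unit quaternion [w, x, y, z].
In Python, from rig import manip, eyes, recognise, regions_of, mark_of gives the robot as it stands.
- The arm moves only by the shell command python3 -m inch 'ROWS' [FORCE]. ROWS is JSON, a list of rows, each a list of 5 numbers: the gripper command: -1 is shut, 1 is fully open, values between are in proportion, then the shift along the tool's x, y, z in mm, then the turn about the tool's z in degrees. A call has 1 to 20 rows; each row shifts and turns the pose as measured when the row begins, along the tool's axes as they then stand; what a row does not reach is not made up. A row lasts 1/12 s, in which the tool goes at most 41.7 mm and 7.16 degrees, less where a joint would pass 70% of its speed; a pose out of reach is approached as far as the arm can. A call with a gripper value outside its range is refused whole. The fingers move at their own pace and stop on an object; FORCE is the grip in N (left out, the last holds). Time passes only in rows, so rows that do not move let the fingers close. It gives the time, the measured TCP pose, the force and the opening at its end, in the units of the state.
- manip.get_state(): the state, without advancing time (a new reading comes with each control period).
- eyes.get_image(name): name is "scene" or "side" or "wrist"; returns a dict with "frame" (384x512x3 uint8, red, green, blue), "K" (3x3 intrinsics, pixels), "k1" (the pictures are not rectified: a ray, as slopes to the right and down, at radius r is drawn at 1 + k1 r^2 times it, then the intrinsics apply), "rvec" (rotation vector, rad) and "tvec" (3), from world to camera coordinates, as OpenCV has them; the wrist camera has in their place "mount" (4x4, takes a point from camera to tool coordinates, whose origin is the TCP and whose axes are the tool frame's). Camera axes: x right, y down, z forward; pixel columns grow to the right and rows downward; lengths in m; the calibration is good to about 2 mm. A picture is of the moment at which its call begins: read the wrist's pose just before it. There is no depth.
- manip.sign_off(): hands the job in, once; it reports no verdict.
Trained networks look in a picture, given as the dict that the camera call returned (one of the last four; its "shot" number tells which), for a name from the list of things; names that differ only in an ending like _2 or _b are one class to them, and where a whole thing is asked for, a point or a joint stands for the part that bears it (a point fixed in the world has none). Each returns a list of dicts, best first, with "confidence" (0 to 1); they miss things now and then, are a little off and sometimes report something else, mostly with a low value. They report only what shows in the picture. A call takes as long as a camera call.
- recognise(picture, target): "bbox" ([left, top, width, height] in pixels, round what is visible of it).
- regions_of(picture, target): "mask" (384x512 bool, what is visible of it) and "bbox" ([left, top, width, height] in pixels, round what is visible of it).
- mark_of(picture, target): "point" ([row, column] in pixels: a listed point, or the origin of a listed thing).
The state is a dict: "clock": time; "qpos": joint angles; "qd": joint speeds; "effort": joint torques, N m; "position": TCP position; "ee_rot": TCP orientation; "contact_force": force on the tool from outside, world axes, zero at the start; "moment": the same for the moment, N m; "width": finger opening in m.
Only numpy, scipy, OpenCV 4.12 (cv2) and the standard library are available. Lean on these libraries where they do the work, as an engineer would, in place of code of your own. Each camera call takes 0.05 s, during which the arm holds its last target.

## Working session

There is one attempt and no reset: what is moved stays moved. The work goes in short steps, Python scripts to look and compute and a shell command to move; the robot and the scene stay as the last step left them, time stands still between calls to the robot, and variables do not carry over. Pictures are saved under pics/ and viewed, and the job is handed in when it is done.

```bash
ls; mkdir -p pics; python3 - <<'E'
from rig import manip, eyes
import cv2
print(manip.get_state(), manip.grip_point_offset)
for n in ("scene","side","wrist"):
    p=eyes.get_image(n); print(n,{k:(v.tolist() if hasattr(v,'tolist') else v) for k,v in p.items() if k!='frame'})
    cv2.imwrite(f'pics/{n}0.png',p['frame'][:,:,::-1])
E
```

```text
pics
{'clock': 0.0, 'qpos': array([ 1.03298080e+00,  2.76592252e-01,  1.50613453e+00,  3.72573421e-05,
        1.36066727e+00, -1.20970778e-01]), 'qd': array([ 4.37063535e-04, -2.58209379e-03,  1.53004694e-03,  6.90288909e-04,
       -1.11714090e-05, -1.37612732e-03]), 'effort': array([ 3.46198767e-04, -4.16781414e+01, -2.45811886e+01, -4.69766983e-04,
        1.11128765e-02, -4.69975674e-06]), 'position': array([0.23251544, 0.52532673, 0.2304407 ]), 'ee_rot': array([ 3.80282187e-04,  8.38117950e-01,  5.45488305e-01, -8.16686304e-04]), 'contact_force': array([0.31677703, 0.09640514, 0.58046948]), 'moment': array([-0.02460844, -0.03031958,  0.01942582]), 'width': 0.08545900978189785} -0.0187
scene {'K': [[430.40117323194113, 0.0, 253.48680727087353], [0.0, 430.40117323194113, 200.10147166118068], [0.0, 0.0, 1.0]], 'k1': -0.08696143418012983, 'rvec': [2.1766169477926556, -1.1268007568388265, 0.44996729496075133], 'tvec': [-0.5265472350652053, 0.284482621452678, 0.756106716202908], 'shot': 1}
side {'K': [[350.4528294577974, 0.0, 260.04394789371963], [0.0, 350.4528294577974, 196.28018400799687], [0.0, 0.0, 1.0]], 'k1': -0.10964915045956157, 'rvec': [0.4949445075730516, -2.942084322798018, 0.6903301700984632], 'tvec': [0.41212721353802406, 0.4061902568563736, 0.8087070136375345], 'shot': 2}
wrist {'K': [[295.7199614591731, 0.0, 255.3208422218566], [0.0, 295.7199614591731, 193.1228649921699], [0.0, 0.0, 1.0]], 'k1': -0.01605305725817192, 'mount': [[0.9999995810570317, -0.0007523618485032137, 0.0005213802916089217, -0.00029272230420951395], [0.0005425586735045726, 0.9459287346021391, 0.32437406598567653, -0.08406322992437566], [-0.0007372352713795825, -0.32437364721204337, 0.9459287465123942, -0.14224667001058047], [0.0, 0.0, 0.0, 1.0]], 'shot': 3}
```

The pictures show three cups: yellow, red and blue. The plate carries the beaker near its front edge, and the gauge with its tab is behind it. The cork mat is orange and the vial sits to the right. Next I'll measure positions from both fixed cameras.

```bash
cat > h.py <<'E'
import numpy as np, cv2
from scipy.spatial.transform import Rotation as R
from rig import manip, eyes, recognise, regions_of, mark_of
def st(): return manip.get_state()
def toolT(s=None):
    s=s or st(); q=s['ee_rot']; T=np.eye(4); T[:3,:3]=R.from_quat([q[1],q[2],q[3],q[0]]).as_matrix(); T[:3,3]=s['position']; return T
def snap(n,save=None):
    T=toolT(); p=eyes.get_image(n)
    if n=='wrist':
        M=T@np.array(p['mount']); p['Rw']=M[:3,:3]; p['C']=M[:3,3]
    else:
        Rm=cv2.Rodrigues(np.array(p['rvec']))[0]; p['Rw']=Rm.T; p['C']=-Rm.T@np.array(p['tvec'])
    if save: cv2.imwrite(f'pics/{save}.png',p['frame'][:,:,::-1])
    return p
def ray(p,uv):
    d=cv2.undistortPoints(np.array([[uv]],float),np.array(p['K']),np.array([p['k1'],0,0,0.]))[0,0]
    v=p['Rw']@np.array([d[0],d[1],1.]); return v/np.linalg.norm(v)
def atz(p,uv,z): v=ray(p,uv); return p['C']+v*(z-p['C'][2])/v[2]
def proj(p,X):
    c=p['Rw'].T@(np.array(X)-p['C']); a=c[:2]/c[2]; r2=a@a; a=a*(1+p['k1']*r2); K=np.array(p['K']); return K[:2,:2]@a+K[:2,2]
def tri(ps,uvs):
    A=np.zeros((3,3));b=np.zeros(3)
    for p,uv in zip(ps,uvs):
        v=ray(p,uv);P=np.eye(3)-np.outer(v,v);A+=P;b+=P@p['C']
    return np.linalg.solve(A,b)
def crop(p,c,h,name,z=4):
    u,v=map(int,c);f=p['frame'][max(0,v-h):v+h,max(0,u-h):u+h,::-1]
    cv2.imwrite(f'pics/{name}.png',cv2.resize(f,None,fx=z,fy=z,interpolation=cv2.INTER_CUBIC))
E
python3 - <<'E'
from h import *
np.set_printoptions(precision=4,suppress=True)
P={n:snap(n) for n in('scene','side')}
Z=dict(stand=0,knob=.086,plate_top=.034,place_1=.034,gauge_tab=.103,plunger_tip=.027,cup_1_mid=.035,vial=0,beaker_mid=.075,mat_1=0,stand_front=0)
for t,z in Z.items():
    for n,p in P.items():
        for m in mark_of(p,t)[:5]:
            r,c=m['point']; print(t,n,round(m['confidence'],2),np.round([c,r]),atz(p,(c,r),z))
for p in P.values(): print(p['C'])
E
```

```text
stand scene 0.77 [266. 222.] [ 0.5833 -0.2691  0.    ]
stand side 0.63 [242. 198.] [ 0.5871 -0.2714  0.    ]
knob scene 0.78 [266. 193.] [ 0.5893 -0.2623  0.086 ]
knob scene 0.26 [249. 220.] [ 0.5064 -0.2767  0.086 ]
knob side 0.98 [239. 187.] [ 0.5863 -0.2607  0.086 ]
plate_top scene 0.69 [269. 209.] [ 0.5936 -0.2692  0.034 ]
plate_top side 0.58 [238. 197.] [ 0.5898 -0.2551  0.034 ]
place_1 scene 0.76 [283. 223.] [ 0.5791 -0.3149  0.034 ]
place_1 scene 0.72 [243. 215.] [ 0.5475 -0.2314  0.034 ]
place_1 scene 0.62 [273. 192.] [ 0.6427 -0.2482  0.034 ]
place_1 side 0.69 [250. 182.] [ 0.5754 -0.3109  0.034 ]
place_1 side 0.57 [222. 196.] [ 0.6323 -0.243   0.034 ]
place_1 side 0.55 [253. 211.] [ 0.5361 -0.2286  0.034 ]
gauge_tab scene 0.61 [238. 130.] [ 0.7123 -0.0977  0.103 ]
gauge_tab side 0.66 [166. 224.] [ 0.7174 -0.0975  0.103 ]
cup_1_mid side 0.75 [320. 179.] [ 0.3874 -0.386   0.035 ]
cup_1_mid side 0.32 [251. 180.] [ 0.5737 -0.3195  0.035 ]
vial scene 0.67 [352. 243.] [ 0.6424 -0.4567  0.    ]
vial scene 0.17 [284. 223.] [ 0.604  -0.3052  0.    ]
vial side 0.72 [240. 194.] [ 0.5948 -0.2813  0.    ]
beaker_mid scene 0.91 [245. 219.] [ 0.5114 -0.262   0.075 ]
beaker_mid scene 0.44 [284. 224.] [ 0.5485 -0.3337  0.075 ]
beaker_mid scene 0.39 [262. 210.] [ 0.5534 -0.277   0.075 ]
beaker_mid side 0.61 [265. 198.] [ 0.5109 -0.2574  0.075 ]
beaker_mid side 0.19 [320. 228.] [ 0.3519 -0.2228  0.075 ]
mat_1 scene 0.82 [187. 239.] [ 0.4409 -0.1545  0.    ]
mat_1 scene 0.26 [267. 197.] [ 0.6499 -0.2266  0.    ]
mat_1 side 0.67 [287. 253.] [ 0.4149 -0.1564  0.    ]
mat_1 side 0.5 [322. 224.] [ 0.3473 -0.2687  0.    ]
stand_front scene 0.44 [185. 240.] [ 0.4373 -0.1532 -0.    ]
stand_front scene 0.42 [192. 278.] [ 0.3709 -0.2283  0.    ]
stand_front scene 0.2 [239. 215.] [ 0.5639 -0.2064  0.    ]
[ 0.0521 -0.5976  0.755 ]
[0.3876 0.1308 0.9064]
```

```bash
python3 - <<'E'
from h import *
np.set_printoptions(precision=4,suppress=True)
P={n:snap(n) for n in('scene','side')}
def ell(p,m,z):
    cs,_=cv2.findContours(m.astype('uint8'),cv2.RETR_EXTERNAL,cv2.CHAIN_APPROX_NONE)
    c=max(cs,key=cv2.contourArea)[:,0,:].astype(float)
    X=np.array([atz(p,uv,z)[:2] for uv in c]); (cx,cy),r=cv2.minEnclosingCircle(X.astype('float32'))
    # lsq circle
    A=np.c_[2*X,np.ones(len(X))]; s=np.linalg.lstsq(A,(X**2).sum(1),rcond=None)[0]; 
    return s[:2],np.sqrt(s[2]+s[:2]@s[:2]),(cx,cy),r
for n,p in P.items():
    for t,z in(('mat_1',.004),('plate_top',.034)):
        for g in regions_of(p,t)[:2]: print(n,t,g['confidence'],g['bbox'],*ell(p,g['mask'],z))
    hsv=cv2.cvtColor(p['frame'],cv2.COLOR_RGB2HSV)
    for g in regions_of(p,'cup_1_mid')[:6]:
        x,y,w,h=map(int,g['bbox']); m=g['mask']; 
        sat=hsv[:,:,1]>150
        mm=m&sat; print(n,'cup',g['confidence'],g['bbox'],np.median(p['frame'][mm],axis=0) if mm.any() else None, *(ell(p,mm,.07) if mm.sum()>30 else []))
    for g in regions_of(p,'beaker_mid')[:1]: print(n,'beaker',g['confidence'],g['bbox'])
p=P['scene']; crop(p,(265,205),75,'sc_plate'); crop(P['side'],(235,205),75,'sd_plate')
crop(p,(250,280),75,'sc_cups')
E
```

```text
scene mat_1 0.57 [162.9, 223.8, 43.0, 36.7] [ 0.431  -0.1497] 0.04387155323401176 (0.43198204040527344, -0.15004709362983704) 0.04647510498762131
scene plate_top 0.65 [219.5, 178.7, 94.5, 72.1] [ 0.583  -0.2698] 0.10190557942555142 (0.5841944217681885, -0.269930899143219) 0.10540332645177841
scene cup 0.76 [242.1, 279.7, 36.1, 48.1] [159.  62.  44.] [ 0.3831 -0.3892] 0.029574566198998137 (0.38363730907440186, -0.3897533416748047) 0.031618811190128326
scene cup 0.49 [221.9, 179.3, 89.3, 73.7] [4. 3. 5.] [ 0.5949 -0.2566] 0.0036426517865362704 (0.5954381823539734, -0.2567066252231598) 0.005570151377469301
scene beaker 0.79 [230.9, 195.9, 35.5, 47.9]
side mat_1 0.58 [266.3, 237.8, 29.9, 30.4] [ 0.4319 -0.1468] 0.04190777701668524 (0.4329066276550293, -0.14633673429489136) 0.04410046339035034
side plate_top 0.72 [203.7, 165.5, 71.0, 68.3] [ 0.5939 -0.2574] 0.09420199332257354 (0.5860233306884766, -0.2611345052719116) 0.10432147979736328
side cup 0.64 [309.8, 162.7, 22.3, 35.8] [174.  83.  70.]
side beaker 0.71 [255.3, 178.3, 22.6, 33.3]
```

```bash
python3 - <<'E'
from h import *
np.set_printoptions(precision=4,suppress=True)
P={n:snap(n) for n in('scene','side')}
a,b=P['scene'],P['side']
print('base',atz(a,(250,231.5),.036),atz(b,(264.5,200.7),.036)); print('rim',atz(b,(265,188.8),.117),atz(a,(249.5,204),.117))
print('knobtop',atz(a,(190+303/4,130+252/4),.098),tri([a,b],[(190+303/4,130+252/4),(160+325/4,130+215/4)]))
print('microsc',atz(a,(160,182),.1),atz(a,(155,205),0), atz(b,(263,258),.2))
for z in(.0,.1,.2,.25): print(z,atz(a,(160,165),z), atz(b,(264,255),z))
print('blue',atz(a,(329.5,263.5),.07),atz(b,(160+496/4,130+46/4),.07),'yel',atz(a,(190,269),.07),atz(b,(320.5,222),.07),'red',atz(b,(322,174),.07))
print('rackR', atz(b,(160+215/4,130+105/4),.06))
E
```

```text
base [ 0.5164 -0.2715  0.036 ] [ 0.5163 -0.2683  0.036 ]
rim [ 0.5139 -0.2634  0.117 ] [ 0.5204 -0.2671  0.117 ]
knobtop [ 0.5795 -0.2671  0.098 ] [ 0.5805 -0.2668  0.0973]
microsc [ 0.4728 -0.0651  0.1   ] [ 0.4741 -0.0271  0.    ] [ 0.4523 -0.0671  0.2   ]
0.0 [0.5822 0.0592 0.    ] [ 0.4708 -0.1319  0.    ]
0.1 [ 0.512  -0.0278  0.1   ] [ 0.4617 -0.1029  0.1   ]
0.2 [ 0.4418 -0.1148  0.2   ] [ 0.4525 -0.0739  0.2   ]
0.25 [ 0.4067 -0.1583  0.25  ] [ 0.4479 -0.0594  0.25  ]
blue [ 0.5191 -0.4559  0.07  ] [ 0.5192 -0.4515  0.07  ] yel [ 0.3553 -0.2469  0.07  ] [ 0.355  -0.2421  0.07  ] red [ 0.3875 -0.382   0.07  ]
rackR [ 0.6961 -0.3438  0.06  ]
```

```bash
python3 - <<'E'
from h import *
np.set_printoptions(precision=3,suppress=True)
P={n:snap(n) for n in('scene','side')}
a,b=P['scene'],P['side']
print('foot front',atz(a,(85,220),0),atz(a,(160,180),0))
for z in(.1,.2,.3,.4): print(z,'eyep L scene',atz(a,(15,105),z),'eyepR',atz(a,(30,118),z),'top',atz(a,(70,80),z),'| side right end',atz(b,(348,300),z),atz(b,(330,355),z),'side top',atz(b,(262,285),z))
E
```

```text
foot front [0.346 0.073 0.   ] [ 0.542  0.021 -0.   ]
0.1 eyep L scene [0.458 0.457 0.1  ] eyepR [0.447 0.372 0.1  ] top [0.622 0.43  0.1  ] | side right end [ 0.246 -0.064  0.1  ] [0.255 0.063 0.1  ] side top [ 0.443 -0.034  0.1  ]
0.2 eyep L scene [0.396 0.296 0.2  ] eyepR [0.386 0.224 0.2  ] top [0.535 0.273 0.2  ] | side right end [ 0.264 -0.04   0.2  ] [0.271 0.072 0.2  ] side top [ 0.436 -0.013  0.2  ]
0.3 eyep L scene [0.334 0.135 0.3  ] eyepR [0.326 0.076 0.3  ] top [0.448 0.117 0.3  ] | side right end [ 0.281 -0.016  0.3  ] [0.288 0.08  0.3  ] side top [0.429 0.007 0.3  ]
0.4 eyep L scene [ 0.272 -0.026  0.4  ] eyepR [ 0.266 -0.072  0.4  ] top [ 0.361 -0.04   0.4  ] | side right end [0.299 0.009 0.4  ] [0.304 0.088 0.4  ] side top [0.422 0.028 0.4  ]
```

```bash
cat >> h.py <<'E'
np.set_printoptions(precision=4,suppress=True)
def go(x,y,z,ang=None):
    """remaining tool-frame shift (mm) and turn (deg) to TCP target; ang = world angle of tool x, deg (mod 180)"""
    T=toolT(); d=T[:3,:3].T@(np.array([x,y,z])-T[:3,3])*1000
    a=np.degrees(np.arctan2(T[1,0],T[0,0])); t=0
    if ang is not None: t=-(((ang-a)+90)%180-90)
    s=st(); n=max(1,np.linalg.norm(d)/41.,abs(t)/7.1)
    print('pos',T[:3,3],'ang %.1f tilt %.4f q6 %.2f w %.4f t %.2f F'%(a,T[2,2],s['qpos'][5],s['width'],s['clock']),s['contact_force'])
    print('total',d.round(1),'turn %.1f'%t,'rows>=%.1f'%n,'per row @ceil',(d/np.ceil(n)).round(1),'%.2f'%(t/np.ceil(n)))
E
python3 -m inch '[[1,0,0,-40,-2],[1,0,0,-40,-2],[1,0,0,-40,-2],[1,0,0,-40,-2],[1,0,0,-40,-2],[1,0,0,-40,-2],[1,0,0,-40,-2],[1,0,0,-40,-2]]' 30; python3 -c "
from h import *
go(.50,-.26,.5,82)"
```

```text
clock: 2.72
position: [0.2306, 0.5222, 0.5511]
ee_rot: [0.004, 0.75, 0.662, -0.014]
contact_force: [1.2, 1.0, 0.8]
width: 0.0852
pos [0.2306 0.5222 0.5511] ang 82.9 tilt -0.9996 q6 -0.41 w 0.0852 t 2.72 F [1.1601 1.0469 0.7765]
total [-741.2  365.1   66.4] turn 0.9 rows>=20.2 per row @ceil [-35.3  17.4   3.2] 0.04
```

```bash
python3 -m inch '[[1,-36,18,0,0],[1,-36,18,0,0],[1,-36,18,0,0],[1,-36,18,0,0],[1,-36,18,0,0],[1,-36,18,0,0],[1,-36,18,0,0],[1,-36,18,0,0],[1,-36,18,0,0],[1,-36,18,0,0],[1,-36,18,0,0],[1,-36,18,0,0],[1,-36,18,0,0],[1,-36,18,0,0],[1,-36,18,0,0],[1,-36,18,0,0],[1,-36,18,0,0],[1,-36,18,0,0]]'; python3 -c "
from h import *
go(.45,-.26,.33,82)
snap('wrist','w1')"
```

```text
clock: 4.22
position: [0.4858, -0.1689, 0.5663]
ee_rot: [0.004, 0.744, 0.668, 0.009]
contact_force: [1.2, 0.9, 0.6]
width: 0.0852
pos [ 0.4858 -0.1689  0.5663] ang 83.9 tilt -0.9998 q6 -1.94 w 0.0852 t 4.22 F [1.1736 0.9018 0.6254]
total [-96.3 -30.  235. ] turn 1.9 rows>=6.2 per row @ceil [-13.8  -4.3  33.6] 0.27
```

The wrist view is an overview: beaker (210,148), mat (260,100), cups yellow (210,67), red (144,91) and blue (126,158), dial (280,212), and the tip of the microscope's stage arm at (305,116).

```bash
python3 - <<'E'
from h import *
w=snap('wrist'); b=snap('side'); a=snap('scene')
print('tip',tri([w,b],[(304,115),(264,255)]))
for z in (.1,.15,.2): print(atz(w,(304,115),z),atz(b,(264,255),z))
print('knob',atz(w,(217,180),.098)); 
for t,z in (('knob',.086),('beaker_mid',.075),('gauge_tab',.103),('mat_1',0),('place_1',.034),('cup_1_mid',.035),('plate_top',.034)):
    for m in mark_of(w,t)[:4]:
        r,c=m['point']; print(t,round(m['confidence'],2),(round(c),round(r)),atz(w,(c,r),z))
print('mat',atz(w,(260,100),.004),'beakerrim?',atz(w,(210,148),.117))
E
```

```text
tip [ 0.4581 -0.0845  0.1638]
[ 0.4671 -0.0748  0.1   ] [ 0.4617 -0.1029  0.1   ]
[ 0.4618 -0.0824  0.15  ] [ 0.4571 -0.0884  0.15  ]
[ 0.4566 -0.0901  0.2   ] [ 0.4525 -0.0739  0.2   ]
knob [ 0.5812 -0.2679  0.098 ]
knob 0.83 (221, 180) [ 0.5845 -0.2612  0.086 ]
beaker_mid 0.89 (216, 149) [ 0.5189 -0.263   0.075 ]
gauge_tab 0.64 (301, 230) [ 0.7175 -0.0967  0.103 ]
mat_1 0.84 (266, 99) [ 0.4331 -0.143   0.    ]
place_1 0.92 (238, 154) [ 0.5434 -0.2202  0.034 ]
place_1 0.85 (201, 176) [ 0.5862 -0.3135  0.034 ]
place_1 0.71 (234, 195) [ 0.6423 -0.2443  0.034 ]
place_1 0.28 (302, 229) [ 0.7525 -0.0858  0.034 ]
cup_1_mid 0.89 (151, 90) [ 0.3845 -0.3864  0.035 ]
cup_1_mid 0.28 (224, 170) [ 0.5782 -0.2574  0.035 ]
plate_top 0.64 (225, 174) [ 0.5883 -0.2573  0.034 ]
mat [ 0.4329 -0.157   0.004 ] beakerrim? [ 0.5078 -0.268   0.117 ]
```

```bash
python3 -c "
from h import *
go(.517,-.267,.24,83)"; python3 -m inch '[[1,-11,4,36,0],[1,-11,4,36,0],[1,-11,4,36,0],[1,-11,4,36,0],[1,-11,4,36,0],[1,-11,4,36,0],[1,-11,4,36,0],[1,-11,4,36,0],[1,-5,0,36,0]]'; python3 -c "
from h import *
go(.517,-.267,.067,83)
w=snap('wrist','w2')
for t,z in (('beaker_mid',.075),('knob',.086)):
    for m in mark_of(w,t)[:4]:
        r,c=m['point']; print(t,round(m['confidence'],2),(round(c),round(r)),atz(w,(c,r),z))
"
```

```text
pos [ 0.4853 -0.1654  0.5668] ang 84.0 tilt -0.9998 q6 -1.93 w 0.0856 t 4.77 F [ 0.9967 -0.3435  0.3578]
total [-100.1   36.2  326.8] turn 1.0 rows>=8.4 per row @ceil [-11.1   4.   36.3] 0.11
clock: 5.52
position: [0.5226, -0.2579, 0.2473]
ee_rot: [0.022, 0.738, 0.675, 0.015]
contact_force: [0.2, -0.5, -0.7]
width: 0.0855
pos [ 0.5226 -0.2579  0.2473] ang 84.9 tilt -0.9986 q6 -2.07 w 0.0855 t 5.52 F [ 0.2172 -0.4849 -0.7088]
total [ -8.2 -14.3 179.9] turn 1.9 rows>=4.4 per row @ceil [-1.6 -2.9 36. ] 0.37
beaker_mid 0.98 (251, 159) [ 0.5162 -0.2635  0.075 ]
knob 0.68 (261, 224) [ 0.59   -0.2591  0.086 ]
```

```bash
python3 -m inch '[[1,0,0,0,0],[1,0,0,0,0]]'; python3 -c "
from h import *
go(.516,-.2645,.15,83)
w=snap('wrist','w3');crop(w,(250,165),70,'w3c')
for t,z in (('beaker_mid',.075),('knob',.086)):
    for m in mark_of(w,t)[:1]:
        r,c=m['point']; print(t,round(m['confidence'],2),(round(c),round(r)),atz(w,(c,r),z))
print(proj(w,(.516,-.265,.117)),proj(w,(.516,-.265,.036)))
"
```

```text
clock: 5.83
position: [0.5227, -0.2559, 0.2512]
ee_rot: [0.021, 0.737, 0.675, 0.015]
contact_force: [0.7, 0.0, -0.4]
width: 0.0854
pos [ 0.5227 -0.2559  0.2512] ang 84.9 tilt -0.9987 q6 -2.07 w 0.0854 t 5.83 F [ 0.7285  0.024  -0.4321]
total [ -8.6 -11.1 100.8] turn 1.9 rows>=2.5 per row @ceil [-2.9 -3.7 33.6] 0.64
beaker_mid 0.61 (248, 161) [ 0.5191 -0.2651  0.075 ]
knob 0.83 (259, 220) [ 0.5861 -0.258   0.086 ]
[246.0517 170.1421] [248.2949 150.1196]
```

```bash
sed -i "s/print('pos',T\[:3,3\],/print('pos',T[:3,3],'tz',T[:2,2].round(4),/" h.py
python3 -m inch '[[1,-3,-4,25,0.5],[1,-3,-4,25,0.5],[1,-3,-4,25,0.5],[1,0,0,25,0],[1,0,0,10,0],[1,0,0,0,0]]'; python3 -c "
from h import *
go(.5165,-.266,.067,83)"
```

```text
clock: 6.48
position: [0.5231, -0.269, 0.1503]
ee_rot: [0.034, 0.745, 0.665, 0.019]
contact_force: [-0.4, 0.6, 0.2]
width: 0.0856
pos [ 0.5231 -0.269   0.1503] tz [ 0.0733 -0.0251] ang 83.5 tilt -0.9970 q6 -2.07 w 0.0856 t 6.48 F [-0.4202  0.6137  0.1961]
total [  3.6 -13.2  82.5] turn 0.5 rows>=2.0 per row @ceil [ 1.2 -4.4 27.5] 0.16
```

```bash
python3 -m inch '[[1,0,-1,5,0],[1,0,-1,5,0],[1,0,-1,5,0],[1,0,-1,5,0],[1,0,-1,5,0],[1,0,-1,5,0],[1,0,-1,5,0],[1,0,-1,5,0]]'; python3 -c "
from h import *
go(.5165,-.266,.067,83)"
```

```text
clock: 7.15
position: [0.5228, -0.2718, 0.1145]
ee_rot: [0.041, 0.745, 0.666, 0.021]
contact_force: [0.1, 0.6, -0.3]
width: 0.0854
pos [ 0.5228 -0.2718  0.1145] tz [ 0.0856 -0.0333] ang 83.5 tilt -0.9958 q6 -2.08 w 0.0854 t 7.15 F [ 0.0912  0.5783 -0.3426]
total [  6.1 -11.1  46.6] turn 0.5 rows>=1.2 per row @ceil [ 3.1 -5.6 23.3] 0.26
```

```bash
python3 -m inch '[[1,0,0,-5,0],[1,0,0,-5,0],[1,0,0,-5,0],[1,0,0,-5,0],[1,0,0,-5,0],[1,0,0,-5,0],[1,0,0,-5,0],[1,0,0,-5,0]]'; python3 -c "
from h import *
go(.5165,-.266,.067,83)"
```

```text
clock: 7.82
position: [0.5185, -0.2701, 0.1572]
ee_rot: [0.04, 0.745, 0.666, 0.021]
contact_force: [0.5, -0.2, 0.0]
width: 0.0855
pos [ 0.5185 -0.2701  0.1572] tz [ 0.0841 -0.0323] ang 83.5 tilt -0.9959 q6 -2.08 w 0.0855 t 7.82 F [ 0.4902 -0.1783  0.0094]
total [  5.9 -10.3  89.6] turn 0.5 rows>=2.2 per row @ceil [ 2.  -3.4 29.9] 0.17
```

```bash
python3 -m inch '[[1,0,0,-30,0],[1,0,0,-30,0],[1,0,0,-30,0],[1,0,0,-30,0],[1,0,0,-30,0]]'; python3 -c "
from h import *
go(.5165,-.266,.067,83)"; python3 -m inch '[[1,0,0,0,0],[1,0,0,0,0],[1,0,0,0,0],[1,0,0,0,0]]'; python3 -c "
from h import *
go(.5165,-.266,.067,83)"

```

```text
clock: 8.23
position: [0.5022, -0.2628, 0.308]
ee_rot: [0.033, 0.745, 0.666, 0.019]
contact_force: [0.4, -0.6, 0.5]
width: 0.0856
pos [ 0.5022 -0.2628  0.308 ] tz [ 0.0726 -0.0242] ang 83.5 tilt -0.9971 q6 -2.08 w 0.0856 t 8.23 F [ 0.3578 -0.5506  0.5399]
total [  2.2  -3.5 241.4] turn 0.5 rows>=5.9 per row @ceil [ 0.4 -0.6 40.2] 0.09
clock: 8.57
position: [0.5044, -0.2643, 0.318]
ee_rot: [0.042, 0.745, 0.666, 0.021]
contact_force: [1.0, -1.2, -0.8]
width: 0.0859
pos [ 0.5044 -0.2643  0.318 ] tz [ 0.0866 -0.0342] ang 83.5 tilt -0.9957 q6 -2.08 w 0.0859 t 8.57 F [ 0.958  -1.2285 -0.7554]
total [  5.8 -10.4 251. ] turn 0.5 rows>=6.1 per row @ceil [ 0.8 -1.5 35.9] 0.07
```

```bash
cat > t.sh <<'E'
python3 -c "
from h import *
T=toolT();print(T[:3,3],T[:2,2],st()['clock'])"
E
python3 -m inch '[[1,0,0,40,0],[1,0,0,40,0],[1,0,0,40,0]]'|head -0; sh t.sh;  python3 -m inch '[[1,0,0,0,0],[1,0,0,0,0],[1,0,0,0,0]]'|head -0; sh t.sh;python3 -m inch '[[1,0,0,-40,0],[1,0,0,-40,0],[1,0,0,-40,0]]'|head -0; sh t.sh;  python3 -m inch '[[1,0,0,-25,0],[1,0,0,-15,0],[1,0,0,-8,0],[1,0,0,-4,0]]'|head -0; sh t.sh;python3 -m inch '[[1,0,0,0,0],[1,0,0,0,0],[1,0,0,0,0]]'|head -0; sh t.sh
```

```text
[ 0.5199 -0.2719  0.2037] [ 0.1031 -0.0458] 8.8167
[ 0.5136 -0.2674  0.1921] [ 0.0823 -0.0313] 9.0667
[ 0.5003 -0.2614  0.3095] [ 0.0675 -0.0209] 9.3167
[ 0.4998 -0.2627  0.3863] [ 0.0963 -0.0416] 9.65
[ 0.5002 -0.2631  0.3922] [ 0.1044 -0.0474] 9.9Exception ignored on flushing sys.stdout:
BrokenPipeError: [Errno 32] Broken pipe
Exception ignored on flushing sys.stdout:
BrokenPipeError: [Errno 32] Broken pipe
Exception ignored on flushing sys.stdout:
BrokenPipeError: [Errno 32] Broken pipe
Exception ignored on flushing sys.stdout:
BrokenPipeError: [Errno 32] Broken pipe
Exception ignored on flushing sys.stdout:
BrokenPipeError: [Errno 32] Broken pipe
```

```bash

python3 -m inch '[[1,0,0,40,0],[1,0,0,40,0],[1,0,0,40,0]]' >/dev/null; sh t.sh;  python3 -m inch '[[1,0,0,25,0],[1,0,0,15,0],[1,0,0,8,0],[1,0,0,4,0]]'>/dev/null; sh t.sh;python3 -m inch '[[1,0,0,0,0],[1,0,0,0,0],[1,0,0,0,0]]'>/dev/null; sh t.sh
```

```text
[ 0.5176 -0.2721  0.2799] [ 0.1223 -0.0601] 10.15
[ 0.5175 -0.2706  0.212 ] [ 0.1019 -0.0457] 10.4833
[ 0.5175 -0.2705  0.2114] [ 0.1002 -0.0445] 10.7333
```

```bash

python3 -m inch '[[1,0,0,-40,0],[1,0,0,0,0],[1,0,0,0,0]]' >/dev/null; sh t.sh;python3 -m inch '[[1,0,0,-40,0],[1,0,0,0,0],[1,0,0,0,0]]' >/dev/null; sh t.sh;  python3 -m inch '[[1,0,0,40,0],[1,0,0,0,0],[1,0,0,0,0]]'>/dev/null; sh t.sh; python3 -m inch '[[1,0,-30,0,0],[1,0,-30,0,0],[1,0,0,0,0],[1,0,0,0,0]]'>/dev/null; sh t.sh;python3 -m inch '[[1,0,30,0,0],[1,0,30,0,0],[1,0,0,0,0],[1,0,0,0,0]]'>/dev/null; sh t.sh
```

```text
[ 0.5141 -0.2693  0.2551] [ 0.1033 -0.0467] 10.9833
[ 0.5111 -0.2682  0.3004] [ 0.1102 -0.0516] 11.2333
[ 0.5168 -0.2711  0.2647] [ 0.1192 -0.0579] 11.4833
[ 0.4599 -0.2671  0.2631] [ 0.1284 -0.0648] 11.8167
[ 0.5247 -0.2761  0.2794] [ 0.1394 -0.0728] 12.15
```

```bash
cat > q.sh <<'E'
python3 -c "
from h import *
T=toolT();s=st();print(T[:3,3].round(3),'r %.4f'%(T[0,2]*np.cos(.48)-T[1,2]*np.sin(.48)),s['qpos'][[1,2,4]].round(4),s['qd'][[1,2,4]].round(2),s['effort'][[1,2,4]].round(1))"
E
sh q.sh
I="python3 -m inch"
$I '[[1,0,0,-20,0]]' >/dev/null; sh q.sh
$I '[[1,0,0,-20,0]]' >/dev/null; sh q.sh
$I '[[1,0,0,-20,0]]' >/dev/null; sh q.sh
$I '[[1,0,0,-20,0]]' >/dev/null; sh q.sh
$I '[[1,0,0,0,0]]' >/dev/null; sh q.sh
$I '[[1,0,0,0,0]]' >/dev/null; sh q.sh
$I '[[1,0,0,0,0]]' >/dev/null; sh q.sh
$I '[[1,0,0,20,0]]' >/dev/null; sh q.sh
$I '[[1,0,0,20,0]]' >/dev/null; sh q.sh
$I '[[1,0,0,20,0]]' >/dev/null; sh q.sh
$I '[[1,0,0,20,0]]' >/dev/null; sh q.sh
$I '[[1,0,0,0,0]]' >/dev/null; sh q.sh
$I '[[1,0,0,0,0]]' >/dev/null; sh q.sh
$I '[[1,0,0,0,0]]' >/dev/null; sh q.sh
```

```text
[ 0.525 -0.276  0.279] r 0.1572 [0.1944 1.5085 1.2823] [ 0.03 -0.08 -0.03] [-37.9 -26.5  -1. ]
[ 0.522 -0.274  0.296] r 0.1516 [0.1851 1.4783 1.3275] [-0.17 -0.47  0.59] [-39.  -27.   -1.7]
[ 0.519 -0.273  0.317] r 0.1515 [0.1741 1.4428 1.3742] [-0.11 -0.4   0.55] [-35.4 -24.7  -1.2]
[ 0.517 -0.271  0.337] r 0.1507 [0.1642 1.4062 1.4215] [-0.12 -0.46  0.56] [-36.8 -25.8  -1.2]
[ 0.514 -0.27   0.359] r 0.1514 [0.155  1.3672 1.4689] [-0.11 -0.47  0.57] [-36.2 -25.7  -1.2]
[ 0.515 -0.271  0.364] r 0.1606 [0.1516 1.3596 1.4706] [ 0.01  0.04 -0.02] [-33.2 -25.   -0.5]
[ 0.516 -0.271  0.365] r 0.1628 [0.1506 1.3584 1.4705] [-0.03 -0.05  0.01] [-38.1 -28.3  -0.9]
[ 0.516 -0.271  0.366] r 0.1643 [0.1499 1.3582 1.4699] [ 0.    0.01 -0.  ] [-36.4 -27.1  -0.9]
[ 0.52  -0.274  0.35 ] r 0.1719 [0.1558 1.3905 1.4239] [ 0.12  0.51 -0.59] [-36.  -26.7   0. ]
[ 0.523 -0.275  0.329] r 0.1727 [0.1654 1.427  1.377 ] [ 0.11  0.4  -0.56] [-40.  -28.9  -0.5]
[ 0.526 -0.277  0.309] r 0.1734 [0.1767 1.4622 1.3298] [ 0.14  0.43 -0.56] [-39.  -27.4  -0.4]
[ 0.529 -0.278  0.287] r 0.1724 [0.19   1.4969 1.2827] [ 0.16  0.41 -0.57] [-39.9 -27.3  -0.4]
[ 0.527 -0.277  0.282] r 0.1624 [0.1938 1.5047 1.2814] [-0.01 -0.03  0.03] [-40.8 -28.2  -1.4]
[ 0.526 -0.277  0.28 ] r 0.1596 [0.1949 1.5062 1.2817] [ 0.03  0.05 -0.01] [-36.8 -24.9  -0.8]
[ 0.526 -0.276  0.279] r 0.1576 [0.1955 1.5068 1.2825] [-0.   -0.01  0.  ] [-38.1 -26.   -0.9]
```

```bash
I="python3 -m inch"
$I '[[1,0,0,-3,0],[1,0,0,-6,0]]' >/dev/null; sh q.sh
$I '[[1,0,0,-10,0],[1,0,0,-15,0]]' >/dev/null; sh q.sh
$I '[[1,0,0,-22,0],[1,0,0,-30,0]]' >/dev/null; sh q.sh
$I '[[1,0,0,-40,0]]' >/dev/null; sh q.sh
$I '[[1,0,0,0,0],[1,0,0,0,0],[1,0,0,0,0]]' >/dev/null; sh q.sh
$I '[[1,0,0,40,0]]' >/dev/null; sh q.sh
$I '[[1,0,0,40,0]]' >/dev/null; sh q.sh
$I '[[1,0,0,0,0],[1,0,0,0,0],[1,0,0,0,0]]' >/dev/null; sh q.sh
```

```text
[ 0.524 -0.276  0.289] r 0.1567 [0.1896 1.4913 1.3047] [-0.06 -0.14  0.18] [-37.6 -25.9  -1.1]
[ 0.52  -0.274  0.315] r 0.1562 [0.1737 1.4477 1.3648] [-0.12 -0.34  0.44] [-37.  -25.8  -1.3]
[ 0.512 -0.269  0.368] r 0.1534 [0.149  1.352  1.4881] [-0.17 -0.72  0.86] [-36.7 -25.3  -1.5]
[ 0.505 -0.266  0.409] r 0.1510 [0.1369 1.2714 1.5833] [-0.15 -1.03  1.15] [-37.2 -24.6  -1.6]
[ 0.507 -0.267  0.427] r 0.1796 [0.1251 1.2477 1.5895] [-0.01 -0.01  0.01] [-34.1 -26.8  -0.9]
[ 0.516 -0.272  0.397] r 0.1982 [0.1298 1.3156 1.4977] [ 0.15  1.06 -1.18] [-33.5 -26.6   0.9]
[ 0.524 -0.277  0.359] r 0.2034 [0.1442 1.3885 1.405 ] [ 0.16  0.79 -1.1 ] [-42.2 -31.2  -0.1]
[ 0.52  -0.274  0.351] r 0.1869 [0.1485 1.3996 1.4067] [-0.01 -0.03  0.01] [-36.5 -27.   -1.1]
```

```bash
I="python3 -m inch"
$I '[[1,0,0,-10,0],[1,0,0,-10,0],[1,0,0,-10,0],[1,0,0,-10,0],[1,0,0,-10,0],[1,0,0,-10,0],[1,0,0,-10,0],[1,0,0,-10,0]]' >/dev/null; sh q.sh
$I '[[1,0,0,3,0],[1,0,0,6,0],[1,0,0,10,0],[1,0,0,15,0],[1,0,0,22,0],[1,0,0,30,0],[1,0,0,40,0]]' >/dev/null; sh q.sh
$I '[[1,0,0,0,0],[1,0,0,0,0],[1,0,0,0,0]]' >/dev/null; sh q.sh
$I '[[1,0,0,-10,0],[1,0,0,-10,0],[1,0,0,-10,0],[1,0,0,-10,0],[1,0,0,-10,0],[1,0,0,-10,0],[1,0,0,-10,0],[1,0,0,-10,0]]' >/dev/null; sh q.sh
$I '[[1,0,0,3,0],[1,0,0,6,0],[1,0,0,10,0],[1,0,0,15,0],[1,0,0,22,0],[1,0,0,30,0],[1,0,0,40,0],[1,0,0,0,0],[1,0,0,0,0],[1,0,0,0,0]]' >/dev/null; sh q.sh

```

```text
[ 0.508 -0.268  0.453] r 0.2108 [0.1111 1.2074 1.6116] [-0.05 -0.32  0.31] [-34.1 -26.5  -1.4]
[ 0.538 -0.285  0.345] r 0.2469 [0.1481 1.4253 1.3192] [ 0.28  0.84 -1.13] [-39.5 -28.3   0.1]
[ 0.533 -0.282  0.332] r 0.2233 [0.1557 1.4421 1.3193] [-0.01 -0.03  0.  ] [-36.9 -27.   -1.3]
[ 0.517 -0.273  0.429] r 0.2417 [0.1071 1.2741 1.5169] [-0.05 -0.26  0.3 ] [-34.1 -27.   -1.6]
[ 0.543 -0.288  0.297] r 0.2353 [0.1796 1.4996 1.2255] [-0.   -0.02 -0.  ] [-37.9 -26.8  -1.4]
```

```bash
I="python3 -m inch"
for i in 1 2; do $I '[[1,0,0,0,0],[1,0,0,0,0],[1,0,0,0,0],[1,0,0,0,0],[1,0,0,0,0],[1,0,0,0,0],[1,0,0,0,0],[1,0,0,0,0],[1,0,0,0,0],[1,0,0,0,0]]' >/dev/null; sh q.sh; done
$I '[[1,0,0,-5,0]]' >/dev/null; sh q.sh
$I '[[1,0,0,-5,0]]' >/dev/null; sh q.sh
$I '[[1,0,0,-5,0]]' >/dev/null; sh q.sh
$I '[[1,0,0,-5,0]]' >/dev/null; sh q.sh
$I '[[1,0,0,-5,0]]' >/dev/null; sh q.sh
$I '[[1,0,0,-5,0]]' >/dev/null; sh q.sh
$I '[[1,0,0,0,0]]' >/dev/null; sh q.sh
$I '[[1,0,0,0,0]]' >/dev/null; sh q.sh
$I '[[1,0,0,0,0]]' >/dev/null; sh q.sh

```

```text
[ 0.546 -0.29   0.307] r 0.2514 [0.1719 1.4875 1.2284] [-0.  0.  0.] [-37.7 -27.   -1.4]
[ 0.546 -0.29   0.306] r 0.2501 [0.1727 1.4881 1.2284] [-0. -0. -0.] [-37.7 -26.9  -1.4]
[ 0.544 -0.289  0.31 ] r 0.2479 [0.1697 1.4822 1.2396] [-0.05 -0.1   0.14] [-38.  -27.3  -1.6]
[ 0.543 -0.288  0.315] r 0.2477 [0.166  1.4745 1.2513] [-0.04 -0.08  0.14] [-36.7 -26.5  -1.5]
[ 0.542 -0.288  0.32 ] r 0.2475 [0.1622 1.4665 1.2633] [-0.05 -0.1   0.14] [-36.9 -26.8  -1.5]
[ 0.541 -0.287  0.326] r 0.2479 [0.1582 1.4581 1.2753] [-0.05 -0.1   0.14] [-36.6 -26.8  -1.5]
[ 0.54  -0.286  0.332] r 0.2485 [0.1542 1.4495 1.2873] [-0.05 -0.1   0.14] [-36.5 -26.9  -1.5]
[ 0.538 -0.286  0.338] r 0.2491 [0.1502 1.4407 1.2993] [-0.05 -0.11  0.14] [-36.3 -27.   -1.5]
[ 0.539 -0.286  0.339] r 0.2518 [0.1489 1.4385 1.3001] [-0.  0. -0.] [-35.8 -26.7  -1.3]
[ 0.539 -0.286  0.34 ] r 0.2526 [0.1483 1.438  1.3004] [-0.01 -0.02  0.01] [-37.  -27.6  -1.4]
[ 0.539 -0.286  0.34 ] r 0.2531 [0.148  1.4378 1.3004] [-0.  0.  0.] [-36.6 -27.3  -1.4]
```

```bash
I="python3 -m inch"
$I '[[1,0,0,20,0],[1,0,0,0,0],[1,0,0,0,0],[1,0,0,0,0]]' >/dev/null; sh q.sh
$I '[[1,0,0,20,0],[1,0,0,0,0],[1,0,0,0,0],[1,0,0,0,0]]' >/dev/null; sh q.sh
$I '[[1,0,0,20,0],[1,0,0,20,0],[1,0,0,0,0],[1,0,0,0,0],[1,0,0,0,0]]' >/dev/null; sh q.sh
$I '[[1,0,0,10,0],[1,0,0,0,0],[1,0,0,10,0],[1,0,0,0,0],[1,0,0,10,0],[1,0,0,0,0],[1,0,0,10,0],[1,0,0,0,0]]' >/dev/null; sh q.sh
$I '[[1,0,0,0,0],[1,0,0,0,0],[1,0,0,0,0],[1,0,0,0,0],[1,0,0,0,0]]' >/dev/null; sh q.sh

```

```text
[ 0.543 -0.288  0.321] r 0.2530 [0.1614 1.4675 1.2573] [-0.01 -0.02  0.  ] [-37.5 -27.4  -1.5]
[ 0.548 -0.291  0.305] r 0.2564 [0.1744 1.4916 1.2167] [-0.01 -0.03  0.  ] [-37.9 -27.1  -1.5]
[ 0.559 -0.298  0.273] r 0.2663 [0.2027 1.5356 1.134 ] [-0.01 -0.03  0.01] [-38.8 -26.4  -1.5]
[ 0.57  -0.305  0.235] r 0.2728 [0.2399 1.581  1.0446] [-0.02 -0.04  0.01] [-42.8 -27.6  -1.9]
[ 0.57  -0.305  0.234] r 0.2721 [0.2409 1.5811 1.0442] [-0. -0. -0.] [-40.5 -25.7  -1.5]
```

```bash
python3 -c "
from h import *
T=toolT();b=np.arctan2(T[1,3],T[0,3]);print(T[:3,:3].T@np.array([np.cos(b),np.sin(b),0]),T[:3,:3].T@np.array([0,0,1.]))"
I="python3 -m inch"
sh q.sh
$I '[[1,0,0,-20,0],[1,0,0,-20,0],[1,0,0,-20,0],[1,0,0,-20,0],[1,0,0,-20,0],[1,0,0,0,0],[1,0,0,0,0],[1,0,0,0,0],[1,0,0,0,0],[1,0,0,0,0]]'>/dev/null; sh q.sh
$I '[[1,3,-15,-4,0],[1,3,-15,-4,0],[1,3,-15,-4,0],[1,3,-15,-4,0],[1,3,-15,-4,0],[1,3,-15,-4,0],[1,3,-15,-4,0],[1,3,-15,-4,0],[1,0,0,0,0],[1,0,0,0,0],[1,0,0,0,0],[1,0,0,0,0],[1,0,0,0,0]]'>/dev/null; sh q.sh
```

```text
[-0.3576  0.8933  0.2723] [-0.1141  0.2476 -0.9621]
[ 0.57  -0.305  0.234] r 0.2721 [0.2409 1.5811 1.0442] [-0. -0. -0.] [-40.5 -25.7  -1.5]
[ 0.545 -0.29   0.333] r 0.2699 [0.1527 1.4532 1.2627] [ 0.01  0.02 -0.  ] [-37.2 -27.5  -1.5]
[ 0.419 -0.248  0.317] r 0.2463 [-0.0367  1.6933  1.2404] [ 0.02 -0.01 -0.  ] [-24.9 -26.8  -1.3]
```

```bash
I="python3 -m inch"
$I '[[1,-7,18,5,0],[1,-14,36,10,0],[1,-14,36,10,0],[1,-14,36,10,0],[1,0,0,0,0],[1,0,0,0,0],[1,0,0,0,0],[1,0,0,0,0],[1,0,0,0,0]]'>/dev/null; sh q.sh
$I '[[1,3,-9,-3,0],[1,3,-9,-3,0],[1,3,-9,-3,0],[1,3,-9,-3,0],[1,3,-9,-3,0],[1,3,-9,-3,0],[1,3,-9,-3,0],[1,3,-9,-3,0],[1,3,-9,-3,0],[1,3,-9,-3,0],[1,3,-9,-3,0],[1,3,-9,-3,0],[1,0,0,0,0],[1,0,0,0,0],[1,0,0,0,0],[1,0,0,0,0],[1,0,0,0,0]]'>/dev/null; sh q.sh
$I '[[1,-14,36,10,0],[1,-14,36,10,0],[1,-14,36,10,0],[1,0,0,0,0],[1,0,0,0,0],[1,0,0,0,0],[1,0,0,0,0],[1,0,0,0,0]]'>/dev/null; sh q.sh

```

```text
[ 0.552 -0.315  0.311] r 0.2422 [0.2029 1.4368 1.2591] [-0.01  0.01  0.01] [-38.9 -27.1  -1.4]
[ 0.427 -0.257  0.322] r 0.2474 [-0.0206  1.6641  1.2524] [ 0.01 -0.01 -0.01] [-26.  -26.9  -1.3]
[ 0.538 -0.314  0.317] r 0.2415 [0.1818 1.4488 1.2692] [-0.01  0.01  0.01] [-37.7 -27.1  -1.4]
```

```bash
I="python3 -m inch"
$I '[[1,6,-17,-5,0],[1,6,-17,-5,0],[1,6,-17,-5,0],[1,6,-17,-5,0],[1,6,-17,-5,0],[1,6,-17,-5,0],[1,6,-17,-5,0],[1,0,0,0,0],[1,0,0,0,0],[1,0,0,0,0],[1,0,0,0,0],[1,0,0,0,0]]'>/dev/null; sh q.sh
$I '[[1,-14,36,10,0],[1,-14,36,10,0],[1,-14,36,10,0],[1,0,0,0,0],[1,0,0,0,0],[1,0,0,0,0],[1,0,0,0,0],[1,0,0,0,0]]'>/dev/null; sh q.sh
$I '[[1,12,-34,-10,0],[1,12,-34,-10,0],[1,12,-34,-10,0],[1,0,0,0,0],[1,0,0,0,0],[1,0,0,0,0],[1,0,0,0,0],[1,0,0,0,0]]'>/dev/null; sh q.sh
$I '[[1,-14,36,10,0],[1,-14,36,10,0],[1,-14,36,10,0],[1,0,0,0,0],[1,0,0,0,0],[1,0,0,0,0],[1,0,0,0,0],[1,0,0,0,0]]'>/dev/null; sh q.sh

```

```text
[ 0.408 -0.25   0.325] r 0.2506 [-0.0556  1.6923  1.2564] [ 0.01 -0.01 -0.01] [-24.  -26.9  -1.3]
[ 0.521 -0.308  0.32 ] r 0.2455 [0.1505 1.4822 1.263 ] [-0.01  0.01  0.01] [-35.8 -27.2  -1.4]
[ 0.413 -0.255  0.323] r 0.2485 [-0.043   1.6848  1.2533] [ 0.   -0.01 -0.01] [-24.8 -26.8  -1.3]
[ 0.527 -0.314  0.318] r 0.2450 [0.164  1.4691 1.263 ] [-0.01  0.01  0.01] [-36.6 -27.2  -1.4]
```

```bash
I="python3 -m inch"
Z='[1,0,0,0,0],[1,0,0,0,0],[1,0,0,0,0],[1,0,0,0,0],[1,0,0,0,0],[1,0,0,0,0],[1,0,0,0,0],[1,0,0,0,0]'
$I '[[1,-2,5,20,0],[1,-2,5,20,0],[1,-2,5,20,0],[1,-2,5,20,0],[1,0,0,0,0],[1,0,0,0,0],[1,0,0,0,0],[1,0,0,0,0],[1,0,0,0,0],[1,0,0,0,0],[1,0,0,0,0],[1,0,0,0,0]]'>/dev/null; sh q.sh
$I '[[1,2,-5,-20,0],[1,2,-5,-20,0],[1,2,-5,-20,0],[1,2,-5,-20,0],[1,0,0,0,0],[1,0,0,0,0],[1,0,0,0,0],[1,0,0,0,0],[1,0,0,0,0],[1,0,0,0,0],[1,0,0,0,0],[1,0,0,0,0]]'>/dev/null; sh q.sh
$I '[[1,2,-10,-40,0],[1,2,-10,-40,0],[1,2,-10,-40,0],[1,0,0,0,0],[1,0,0,0,0],[1,0,0,0,0],[1,0,0,0,0],[1,0,0,0,0],[1,0,0,0,0],[1,0,0,0,0],[1,0,0,0,0]]'>/dev/null; sh q.sh
$I '[[1,-2,5,20,0],[1,-2,5,20,0],[1,-2,5,20,0],[1,-2,5,20,0],[1,-2,5,20,0],[1,-2,5,20,0],[1,0,0,0,0],[1,0,0,0,0],[1,0,0,0,0],[1,0,0,0,0],[1,0,0,0,0],[1,0,0,0,0],[1,0,0,0,0],[1,0,0,0,0]]'>/dev/null; sh q.sh

```

```text
[ 0.558 -0.333  0.257] r 0.2603 [0.2387 1.5248 1.1161] [-0.01 -0.    0.01] [-41.  -26.2  -1.4]
[ 0.521 -0.311  0.326] r 0.2531 [0.1472 1.4741 1.2663] [ 0.01  0.01 -0.  ] [-36.4 -27.2  -1.4]
[ 0.465 -0.286  0.428] r 0.2362 [0.0474 1.3421 1.517 ] [ 0.01  0.01 -0.  ] [-30.6 -27.6  -1.3]
[ 0.52  -0.317  0.317] r 0.2390 [0.1606 1.4739 1.2682] [-0.01 -0.01  0.  ] [-36.9 -26.9  -1.3]
```

```bash
I="python3 -m inch"
$I '[[1,2,-10,-40,0],[1,2,-10,-40,0],[1,2,-10,-40,0],[1,2,-10,-40,0],[1,2,-10,-40,0],[1,2,-10,-40,0],[1,2,-10,-40,0],[1,0,0,0,0],[1,0,0,0,0],[1,0,0,0,0],[1,0,0,0,0],[1,0,0,0,0],[1,0,0,0,0],[1,0,0,0,0],[1,0,0,0,0]]'>/dev/null; sh q.sh
$I '[[1,-2,5,20,0],[1,-2,5,20,0],[1,-2,5,20,0],[1,-2,5,20,0],[1,-2,5,20,0],[1,-2,5,20,0],[1,-2,5,20,0],[1,-2,5,20,0],[1,-2,5,20,0],[1,-2,5,20,0],[1,-2,5,20,0],[1,-2,5,20,0],[1,-2,5,20,0],[1,0,0,0,0],[1,0,0,0,0],[1,0,0,0,0],[1,0,0,0,0],[1,0,0,0,0]]'>/dev/null; sh q.sh; sh t.sh

```

```text
[ 0.392 -0.259  0.577] r 0.2372 [-0.0242  1.0541  1.8777] [ 0.01  0.02 -0.  ] [-24.2 -25.5  -1.3]
[ 0.51  -0.323  0.319] r 0.2190 [0.1625 1.4629 1.2988] [-0.01 -0.02  0.01] [-36.5 -26.7  -1.2]
[ 0.5097 -0.3233  0.3193] [ 0.1897 -0.1099] 36.7333
```

```bash
python3 -c "
from h import *
go(.520,-.268,.16,60)"
```

```text
pos [ 0.5097 -0.3233  0.3193] tz [ 0.1897 -0.1099] ang 83.4 tilt -0.9757 q6 -2.18 w 0.0854 t 36.73 F [-0.154  -0.2754  0.2355]
total [ 70.1 -27.1 151.3] turn 23.4 rows>=4.1 per row @ceil [14.  -5.4 30.3] 4.68
```

```bash
python3 -m inch '[[1,9,-6,15,6],[1,10,-5,19,6],[1,11,-2,19,6],[1,12,0,19,5],[1,12,0,19,0],[1,12,0,19,0],[1,6,0,15,0],[1,0,0,10,0],[1,0,0,5,0]]'>/dev/null; python3 -c "
from h import *
go(.520,-.268,.16,60)"
```

```text
pos [ 0.5572 -0.2744  0.1908] tz [ 0.2142 -0.1301] ang 59.6 tilt -0.9681 q6 -1.62 w 0.0852 t 37.48 F [ 0.1784 -0.8718 -0.1291]
total [-13.2 -41.9  21. ] turn -0.4 rows>=1.2 per row @ceil [ -6.6 -21.   10.5] -0.21
```

```bash
python3 -m inch '[[1,-5,-14,5,0],[1,-5,-14,5,0],[1,-3,-12,5,0],[1,0,0,0,0],[1,0,0,0,0],[1,0,0,0,0]]'>/dev/null; python3 -c "
from h import *
go(.520,-.268,.14,60)
w=snap('wrist','w4')
print(proj(w,(.516,-.266,.117)),proj(w,(.516,-.266,.036)))
for m in mark_of(w,'beaker_mid')[:1]:
        r,c=m['point']; print(round(m['confidence'],2),(round(c),round(r)),atz(w,(c,r),.075))
cv2.circle
"
```

```text
pos [ 0.5218 -0.2724  0.1711] tz [ 0.2225 -0.1376] ang 59.5 tilt -0.9652 q6 -1.66 w 0.0853 t 37.98 F [ 0.8473 -0.2867 -0.0729]
total [  3.1 -11.8  29. ] turn -0.5 rows>=1.0 per row @ceil [  3.1 -11.8  29. ] -0.50
[259.9672 187.6722] [259.2597 139.1924]
0.67 (335, 215) [ 0.5999 -0.2351  0.075 ]
```

```bash
python3 -c "
from h import *
go(.520,-.2685,.07,60)"; python3 -m inch '[[1,0,-5,16,0],[1,0,-5,16,0],[1,0,-5,16,0],[1,0,-4,15,0],[1,0,0,0,0]]'>/dev/null; python3 -c "
from h import *
go(.520,-.2685,.07,60)"
```

```text
pos [ 0.5225 -0.2726  0.1714] tz [ 0.2235 -0.1381] ang 59.5 tilt -0.9649 q6 -1.66 w 0.0854 t 38.08 F [-0.1775 -0.0455 -0.4707]
total [  2.9 -30.7  96.7] turn -0.5 rows>=2.5 per row @ceil [  1.  -10.2  32.2] -0.16
pos [ 0.5276 -0.2761  0.1096] tz [ 0.2354 -0.1458] ang 59.5 tilt -0.9609 q6 -1.66 w 0.0854 t 38.50 F [-0.286   0.2418  0.6688]
total [  3.  -20.9  35.2] turn -0.5 rows>=1.0 per row @ceil [  1.5 -10.5  17.6] -0.23
```

```bash
python3 -m inch '[[1,1,-7,10,0],[1,1,-7,12,0],[1,1,-7,12,0],[1,0,-2,3,0],[1,0,0,0,0]]'>/dev/null; python3 -c "
from h import *
go(.520,-.2685,.07,60)"
```

```text
pos [ 0.5247 -0.271   0.0716] tz [ 0.2441 -0.1513] ang 59.6 tilt -0.9579 q6 -1.66 w 0.0858 t 38.92 F [-0.5472 -0.4542 -0.3773]
total [-0.2 -5.6  0. ] turn -0.4 rows>=1.0 per row @ceil [-0.2 -5.6  0. ] -0.42
```

```bash
python3 -m inch '[[1,0,-6,0,0],[0.5,0,0,0,0],[0,0,0,0,0],[-1,0,0,0,0],[-1,0,0,0,0],[-1,0,0,0,0],[-1,0,0,0,0],[-1,0,0,0,0]]' 30; python3 -c "
from h import *
go(.520,-.2685,.12,60)
snap('scene','s4'); w=snap('wrist','w5')"
```

```text
clock: 39.58
position: [0.5228, -0.2703, 0.0751]
ee_rot: [0.132, 0.858, 0.492, 0.071]
contact_force: [0.1, 0.6, -1.2]
width: 0.0644
pos [ 0.5228 -0.2703  0.0751] tz [ 0.2513 -0.1563] ang 59.6 tilt -0.9552 q6 -1.66 w 0.0644 t 39.58 F [ 0.1305  0.6155 -1.1888]
total [ -0.2  10.1 -43.9] turn -0.4 rows>=1.1 per row @ceil [ -0.1   5.  -21.9] -0.21
```

```bash
python3 -m inch '[[-1,0,2,-8,0],[-1,0,4,-14,0],[-1,0,4,-14,0],[-1,0,4,-14,0],[-1,0,2,-8,0],[-1,0,0,0,0],[-1,0,0,0,0]]'; python3 -c "
from h import *
go(.437,-.155,.15,60)
w=snap('wrist','w6')"
```

```text
clock: 40.27
position: [0.5205, -0.2683, 0.1386]
ee_rot: [0.13, 0.858, 0.492, 0.07]
contact_force: [0.3, -0.1, -1.6]
width: 0.0642
pos [ 0.5205 -0.2683  0.1386] tz [ 0.2489 -0.1548] ang 59.6 tilt -0.9561 q6 -1.66 w 0.0642 t 40.27 F [ 0.3459 -0.1472 -1.646 ]
total [  55.3 -120.2  -49.2] turn -0.4 rows>=3.4 per row @ceil [ 13.8 -30.1 -12.3] -0.10
```

```bash
python3 -m inch '[[-1,5,-12,-3,0],[-1,9,-20,-6,0],[-1,9,-20,-6,0],[-1,9,-20,-6,0],[-1,9,-20,-6,0],[-1,9,-20,-6,0],[-1,4,-8,-3,0],[-1,0,0,0,0],[-1,0,0,0,0],[-1,0,0,0,0]]'; python3 -c "
from h import *
go(.438,-.155,.07,60)
w=snap('wrist','w7');snap('side','sd7')"
```

```text
clock: 41.15
position: [0.4267, -0.1477, 0.128]
ee_rot: [0.123, 0.859, 0.492, 0.066]
contact_force: [0.5, 1.3, -1.5]
width: 0.0643
pos [ 0.4267 -0.1477  0.128 ] tz [ 0.2334 -0.1461] ang 59.5 tilt -0.9613 q6 -1.48 w 0.0643 t 41.15 F [ 0.4977  1.3213 -1.55  ]
total [-0.1 -3.1 59.5] turn -0.5 rows>=1.5 per row @ceil [-0.  -1.5 29.7] -0.23
```

```bash
python3 -m inch '[[-1,0,-1,12,0],[-1,0,-2,16,0],[-1,0,-2,16,0],[-1,0,-2,10,0],[-1,0,0,0,0],[-1,0,0,0,0]]'; python3 -c "
from h import *
go(.438,-.155,.046,60)
w=snap('wrist','w8'); print('mat',proj(w,(.4315,-.148,.004)))"
```

```text
clock: 41.75
position: [0.4421, -0.1599, 0.0747]
ee_rot: [0.127, 0.86, 0.49, 0.068]
contact_force: [0.0, -0.5, -0.7]
width: 0.0642
pos [ 0.4421 -0.1599  0.0747] tz [ 0.2415 -0.1522] ang 59.2 tilt -0.9584 q6 -1.47 w 0.0642 t 41.75 F [ 0.043  -0.5294 -0.6671]
total [  2.4 -14.   25.8] turn -0.8 rows>=1.0 per row @ceil [  2.4 -14.   25.8] -0.75
mat [263.2474 165.0161]
```

```bash
python3 -c "
from h import *
w=snap('wrist'); print('base',atz(w,(257,201),.034),'mat',atz(w,(263,157),.004))
go(.436,-.153,.056,60)"; python3 -m inch '[[-1,0,-7,5,0],[-1,0,-7,7,0],[-1,0,-3,4,0],[-1,0,0,0,0],[-1,0,0,0,0]]'; python3 -c "
from h import *
go(.436,-.153,.046,60)
w=snap('wrist','w9')"
```

```text
base [ 0.4376 -0.1567  0.034 ] mat [ 0.426 -0.145  0.004]
pos [ 0.4422 -0.1598  0.0753] tz [ 0.2424 -0.1526] ang 59.3 tilt -0.9581 q6 -1.47 w 0.0644 t 41.85 F [ 0.009  -0.5243 -2.0248]
total [  2.9 -14.   15.9] turn -0.7 rows>=1.0 per row @ceil [  2.9 -14.   15.9] -0.74
clock: 42.27
position: [0.4334, -0.1549, 0.0568]
ee_rot: [0.131, 0.86, 0.489, 0.07]
contact_force: [0.1, -0.5, -0.4]
width: 0.0642
pos [ 0.4334 -0.1549  0.0568] tz [ 0.2484 -0.1559] ang 59.2 tilt -0.9560 q6 -1.46 w 0.0642 t 42.27 F [ 0.0923 -0.4856 -0.4169]
total [ 3.  -2.  10.7] turn -0.8 rows>=1.0 per row @ceil [ 3.  -2.  10.7] -0.77
```

```bash
python3 -c "
from h import *
w=snap('wrist'); print('base',atz(w,(257,201),.016),'mat',atz(w,(264,181),.004))
go(.433,-.151,.046,60)"; python3 -m inch '[[-1,3,-2,4,0],[-1,2,-2,4,0],[-1,0,-1,2,0],[-1,0,0,2,0],[-1,0,0,0,0]]'; python3 -c "
from h import *
go(.433,-.151,.046,60)
w=snap('wrist','w10')"
```

```text
base [ 0.4291 -0.1517  0.016 ] mat [ 0.4249 -0.1439  0.004 ]
pos [ 0.4337 -0.155   0.057 ] tz [ 0.2487 -0.156 ] ang 59.2 tilt -0.9559 q6 -1.46 w 0.0642 t 42.37 F [ 0.7382 -0.2779  0.1005]
total [ 3.2 -5.8  9.7] turn -0.8 rows>=1.0 per row @ceil [ 3.2 -5.8  9.7] -0.77
clock: 42.78
position: [0.4367, -0.1501, 0.0439]
ee_rot: [0.132, 0.859, 0.489, 0.071]
contact_force: [-0.8, 0.3, -2.2]
width: 0.0642
pos [ 0.4367 -0.1501  0.0439] tz [ 0.2516 -0.1572] ang 59.2 tilt -0.9550 q6 -1.43 w 0.0642 t 42.78 F [-0.8057  0.3383 -2.1818]
total [-2.7 -2.  -2.8] turn -0.8 rows>=1.0 per row @ceil [-2.7 -2.  -2.8] -0.75
```

```bash
python3 -m inch '[[-1,0,0,1,0],[-1,0,0,0,0],[0.4,0,0,0,0],[0.7,0,0,0,0],[1,0,0,0,0],[1,0,0,0,0],[1,0,0,0,0],[1,0,0,0,0]]'; python3 -c "
from h import *
go(.433,-.151,.046,60)
w=snap('wrist','w11')"
```

```text
clock: 43.5
position: [0.438, -0.151, 0.0438]
ee_rot: [0.133, 0.859, 0.489, 0.072]
contact_force: [-0.5, 0.2, -0.0]
width: 0.0853
pos [ 0.438  -0.151   0.0438] tz [ 0.2537 -0.1584] ang 59.2 tilt -0.9542 q6 -1.43 w 0.0853 t 43.50 F [-0.4608  0.1749 -0.0481]
total [-2.6 -3.5 -3.4] turn -0.8 rows>=1.0 per row @ceil [-2.6 -3.5 -3.4] -0.77
```

```bash
python3 -m inch '[[1,0,3,-10,0],[1,0,6,-19,0],[1,0,6,-19,0],[1,0,6,-19,0],[1,0,6,-19,0],[1,0,6,-19,0],[1,0,6,-19,0],[1,0,6,-19,0],[1,0,6,-19,0],[1,0,0,0,0],[1,0,0,0,0],[1,0,0,0,0]]'; python3 -c "
from h import *
w=snap('wrist','w12');a=snap('scene','s12');b=snap('side')
for p in (a,b,w):
  for t,z in (('gauge_tab',.103),('knob',.086)):
    for m in mark_of(p,t)[:1]:
        r,c=m['point']; print(t,round(m['confidence'],2),(round(c),round(r)),atz(p,(c,r),z))
go(.72,-.10,.2,52)"
```

```text
clock: 44.55
position: [0.4208, -0.1429, 0.2069]
ee_rot: [0.113, 0.86, 0.495, 0.054]
contact_force: [0.0, 0.6, 0.1]
width: 0.085
gauge_tab 0.26 (186, 243) [ 0.3809 -0.2198  0.103 ]
knob 0.74 (264, 195) [ 0.5814 -0.2618  0.086 ]
gauge_tab 0.72 (165, 223) [ 0.7205 -0.0987  0.103 ]
knob 0.84 (246, 299) [ 0.5858 -0.2563  0.086 ]
pos [ 0.4207 -0.1429  0.2066] tz [ 0.2039 -0.1408] ang 59.8 tilt -0.9688 q6 -1.48 w 0.0853 t 45.00 F [ 0.1985 -0.1621  0.7089]
total [187.9 228.9  61.4] turn 7.8 rows>=7.4 per row @ceil [23.5 28.6  7.7] 0.97
```

```bash
python3 -c "
from h import *
go(.58,-.17,.25,52)"; python3 -m inch '[[1,4,14,-5,2],[1,7,28,0,2],[1,7,28,0,2],[1,7,28,0,2],[1,6,28,0,0],[1,4,18,0,0],[1,0,0,0,0],[1,0,0,0,0],[1,0,0,0,0],[1,0,0,0,0],[1,0,0,0,0]]'; python3 -c "
from h import *
go(.715,-.10,.2,52)"
```

```text
pos [ 0.4207 -0.1429  0.2066] tz [ 0.2039 -0.1408] ang 59.8 tilt -0.9688 q6 -1.48 w 0.0853 t 45.00 F [ 0.1985 -0.1621  0.7089]
total [ 56.  157.6  -5.7] turn 7.8 rows>=4.1 per row @ceil [11.2 31.5 -1.1] 1.55
clock: 45.92
position: [0.5538, -0.1933, 0.2427]
ee_rot: [0.104, 0.894, 0.431, 0.058]
contact_force: [0.0, -0.2, -0.3]
width: 0.0855
pos [ 0.5538 -0.1933  0.2427] tz [ 0.1941 -0.1362] ang 51.6 tilt -0.9715 q6 -1.31 w 0.0855 t 45.92 F [ 0.0072 -0.1823 -0.256 ]
total [172.6  55.7  60. ] turn -0.4 rows>=4.7 per row @ceil [34.5 11.1 12. ] -0.08
```

```bash
python3 -m inch '[[1,16,5,4,0],[1,30,10,8,0],[1,30,10,8,0],[1,30,10,8,0],[1,30,10,8,0],[1,20,6,6,0],[1,10,2,3,0],[1,0,0,0,0],[1,0,0,0,0],[1,0,0,0,0],[1,0,0,0,0],[1,0,0,0,0]]'; python3 -c "
from h import *
go(.715,-.10,.2,52)
w=snap('wrist','w13')
for t,z in (('gauge_tab',.103),('knob',.086)):
    for m in mark_of(w,t)[:1]:
        r,c=m['point']; print(t,round(m['confidence'],2),(round(c),round(r)),atz(w,(c,r),z))"
```

```text
clock: 46.92
position: [0.6973, -0.0973, 0.2132]
ee_rot: [0.103, 0.895, 0.43, 0.054]
contact_force: [0.3, 1.0, 0.2]
width: 0.0857
pos [ 0.6973 -0.0973  0.2132] tz [ 0.185  -0.1383] ang 51.3 tilt -0.9729 q6 -1.04 w 0.0857 t 46.92 F [0.3047 1.0236 0.2195]
total [ 8.9 12.  16.4] turn -0.7 rows>=1.0 per row @ceil [ 8.9 12.  16.4] -0.66
gauge_tab 0.69 (183, 145) [ 0.6465 -0.1329  0.103 ]
knob 0.81 (46, 172) [ 0.5869 -0.2603  0.086 ]
```

```bash
python3 -c "
from h import *
w=snap('wrist'); print('tabtop',atz(w,(269,193),.115),atz(w,(269,143),.025)); crop(w,(240,160),45,'w13c',6)
go(.70,-.10,.2,52)"
```

```text
tabtop [ 0.7233 -0.1016  0.115 ] [ 0.7189 -0.0929  0.025 ]
pos [ 0.698  -0.0971  0.2132] tz [ 0.1858 -0.1381] ang 51.4 tilt -0.9728 q6 -1.04 w 0.0852 t 47.12 F [ 0.4154 -0.0409 -0.1657]
total [-1.2  0.2 13.6] turn -0.6 rows>=1.0 per row @ceil [-1.2  0.2 13.6] -0.65
```

```bash
python3 -c "
from h import *
go(.7235,-.1015,.082,51)"; python3 -m inch '[[1,2,-1,14,0],[1,2,-1,20,0],[1,2,-1,20,0],[1,2,-1,20,0],[1,2,-1,20,0],[1,2,-1,20,0],[1,0,-2,10,0],[1,0,0,0,0],[1,0,0,0,0],[1,0,0,0,0]]'; python3 -c "
from h import *
go(.7235,-.1015,.082,51)
w=snap('wrist','w14')"
```

```text
pos [ 0.698  -0.0971  0.2132] tz [ 0.1858 -0.1381] ang 51.4 tilt -0.9728 q6 -1.04 w 0.0852 t 47.12 F [ 0.4154 -0.0409 -0.1657]
total [ 11.3  -8.4 132.9] turn 0.4 rows>=3.3 per row @ceil [ 2.8 -2.1 33.2] 0.09
clock: 47.95
position: [0.7255, -0.1032, 0.0917]
ee_rot: [0.106, 0.896, 0.428, 0.058]
contact_force: [0.7, 0.3, -0.2]
width: 0.0854
pos [ 0.7255 -0.1032  0.0917] tz [ 0.1942 -0.1407] ang 51.2 tilt -0.9708 q6 -1.00 w 0.0854 t 47.95 F [ 0.6586  0.3232 -0.2086]
total [-0.1 -4.9  8.8] turn 0.2 rows>=1.0 per row @ceil [-0.1 -4.9  8.8] 0.19
```

```bash
python3 -m inch '[[1,0,-5,9,0],[0.3,0,0,0,0],[-0.3,0,0,0,0],[-1,0,0,0,0],[-1,0,0,0,0],[-1,0,0,0,0],[-1,0,0,0,0],[-1,0,0,0,0],[-1,0,0,0,0],[-1,0,0,0,0]]' 60; python3 -c "
from h import *
go(.7235,-.1015,.082,51)
w=snap('wrist','w15')"
```

```text
clock: 48.83
position: [0.7254, -0.1018, 0.0872]
ee_rot: [0.109, 0.895, 0.428, 0.061]
contact_force: [1.3, 0.9, 0.9]
width: 0.009
pos [ 0.7254 -0.1018  0.0872] tz [ 0.2025 -0.1437] ang 51.3 tilt -0.9687 q6 -1.00 w 0.0090 t 48.83 F [1.2577 0.924  0.9082]
total [-1.  -3.   4.6] turn 0.3 rows>=1.0 per row @ceil [-1.  -3.   4.6] 0.28
```

```bash
python3 -m inch '[[-1,-5,0,0,0],[-1,-6,0,0,0],[-1,-6,0,0,0],[-1,-6,0,0,0],[-1,-6,0,0,0]]'; python3 -c "
from h import *
w=snap('wrist','w16')
go(.7235,-.1015,.082,51)"
```

```text
clock: 49.3
position: [0.7123, -0.1182, 0.0872]
ee_rot: [0.108, 0.895, 0.429, 0.068]
contact_force: [4.2, 6.1, -1.0]
width: 0.0094
pos [ 0.7122 -0.1183  0.0873] tz [ 0.2139 -0.1339] ang 51.4 tilt -0.9676 q6 -1.04 w 0.0089 t 49.35 F [ 4.0461  5.9624 -1.4036]
total [20.  -3.1  5.3] turn 0.4 rows>=1.0 per row @ceil [20.  -3.1  5.3] 0.38
```

```bash
python3 -m inch '[[-1,-6,0,0,0],[-1,-6,0,0,0],[-1,-6,0,0,0],[-1,-6,0,0,0]]'; python3 -m inch '[[-1,-4,0,0,0],[-1,-4,0,0,0]]'; python3 -c "
from h import *
w=snap('wrist','w17')
go(.7235,-.1015,.082,51)"
```

```text
clock: 49.68
position: [0.7126, -0.118, 0.0874]
ee_rot: [0.101, 0.895, 0.425, 0.089]
contact_force: [12.4, 16.0, -3.5]
width: 0.0092
clock: 49.85
position: [0.7127, -0.1178, 0.0875]
ee_rot: [0.1, 0.894, 0.426, 0.095]
contact_force: [10.7, 12.3, -1.0]
width: 0.0091
pos [ 0.7127 -0.1178  0.0875] tz [ 0.255  -0.0979] ang 51.6 tilt -0.9620 q6 -1.10 w 0.0094 t 49.90 F [10.597  12.0395 -1.1495]
total [18.9 -3.5  6.5] turn 0.6 rows>=1.0 per row @ceil [18.9 -3.5  6.5] 0.58
```

```bash
python3 -m inch '[[-1,0,0,0,0],[-1,0,0,0,0],[0,0,0,0,0],[0.5,0,0,0,0],[0.5,0,0,0,0],[0.5,0,0,0,0],[0.5,0,0,0,0]]'; python3 -c "
from h import *
w=snap('wrist','w18'); a=snap('scene','s18'); crop(a,(245,165),40,'s18c',8); print(a['C'])
go(.7235,-.1015,.082,51)"
```

```text
clock: 50.48
position: [0.7128, -0.118, 0.0876]
ee_rot: [0.1, 0.894, 0.426, 0.095]
contact_force: [-0.4, -0.2, 1.6]
width: 0.0637
[ 0.0521 -0.5976  0.755 ]
pos [ 0.7128 -0.1181  0.0876] tz [ 0.2554 -0.0983] ang 51.6 tilt -0.9618 q6 -1.10 w 0.0640 t 50.58 F [-0.4337 -0.5255 -0.3013]
total [19.1 -3.7  6.5] turn 0.6 rows>=1.0 per row @ceil [19.1 -3.7  6.5] 0.62
```

```bash
python3 -m inch '[[0.5,0,0,-15,0],[0.5,0,0,-20,0],[0.5,0,0,-20,0],[1,0,0,-40,0],[1,0,0,-40,0],[1,0,0,-40,0],[1,0,0,-40,0],[1,0,0,0,0],[1,0,0,0,0],[1,0,0,0,0],[1,0,0,0,0],[1,0,0,0,0],[1,0,0,0,0],[1,0,0,0,0],[1,0,0,0,0]]'; python3 -c "
from h import *
go(.585,-.263,.30,-5)
w=snap('wrist','w19')"
```

```text
clock: 51.83
position: [0.6537, -0.0965, 0.2961]
ee_rot: [0.096, 0.895, 0.425, 0.091]
contact_force: [-0.3, -0.1, -0.7]
width: 0.0855
pos [ 0.6537 -0.0965  0.2961] tz [ 0.2439 -0.0939] ang 51.4 tilt -0.9652 q6 -1.11 w 0.0855 t 51.83 F [-0.2689 -0.1419 -0.6751]
total [-172.1   53.1   -4.9] turn 56.4 rows>=7.9 per row @ceil [-21.5   6.6  -0.6] 7.05
```

```bash
python3 -c "
from h import *
w=snap('wrist'); a=atz(w,(86,176),.098);b=atz(w,(121,149),.098);print(a,b,np.degrees(np.arctan2(*(b-a)[1::-1])))
crop(w,(105,140),80,'w19c',5)"; python3 -m inch '[[1,-8,4,0,7],[1,-18,8,0,7],[1,-18,10,0,7],[1,-18,13,0,7],[1,-18,16,0,7],[1,-16,18,0,7],[1,-14,19,0,7],[1,-8,14,0,7],[1,0,0,0,0],[1,0,0,0,0],[1,0,0,0,0]]'; python3 -c "
from h import *
go(.585,-.263,.25,-5)
w=snap('wrist','w20')"
```

```text
[ 0.5827 -0.2746  0.098 ] [ 0.5873 -0.2167  0.098 ] 85.4672138474463
clock: 52.85
position: [0.5842, -0.245, 0.289]
ee_rot: [0.039, 0.99, -0.059, 0.124]
contact_force: [0.3, -0.3, 0.6]
width: 0.0858
pos [ 0.5842 -0.245   0.289 ] tz [ 0.2411 -0.0909] ang -6.4 tilt -0.9662 q6 -0.43 w 0.0858 t 52.85 F [ 0.2757 -0.2545  0.5764]
total [-7.1 15.3 39.5] turn -1.4 rows>=1.0 per row @ceil [-3.5  7.6 19.7] -0.69
```

```bash
python3 -c "
from h import *
w=snap('wrist'); 
def circ(X):
    A=np.c_[2*X,np.ones(len(X))]; s=np.linalg.lstsq(A,(X**2).sum(1),rcond=None)[0]; return s[:2],np.sqrt(s[2]+s[:2]@s[:2])
for g in mark_of(w,'place_1')[:3]:
    r,c=g['point'];print('pl',g['confidence'],(c,r),atz(w,(c,r),.034))
for g in mark_of(w,'plunger_tip')[:1]:
    r,c=g['point'];print('pt',g['confidence'],(c,r),atz(w,(c,r),.027))
for g in regions_of(w,'plate_top')[:1]:
    cs,_=cv2.findContours(g['mask'].astype('uint8'),0,1); c=max(cs,key=cv2.contourArea)[:,0,:].astype(float)
    X=np.array([atz(w,p,.034)[:2] for p in c])
    for k in range(4):
        s,r=circ(X); e=abs(np.hypot(*(X-s).T)-r); X=X[e<max(.0025,np.median(e)*2)]
    print('plate',s,r,len(X))
print('knob',atz(w,(216,169),.098))
big=cv2.resize(w['frame'][70:235,125:295,::-1],None,fx=4,fy=4,interpolation=cv2.INTER_CUBIC);cv2.imwrite('pics/w20c.png',big)
"
```

```text
pl 0.97 (176.2, 139.1) [ 0.5471 -0.2287  0.034 ]
pl 0.68 (244.0, 135.5) [ 0.635  -0.2385  0.034 ]
pl 0.65 (12.7, 178.1) [ 0.3524 -0.2425  0.034 ]
pt 0.54 (249.7, 90.1) [ 0.6513 -0.1827  0.027 ]
plate [ 0.5884 -0.2647] 0.10227517100411866 428
knob [ 0.5855 -0.2564  0.098 ]
```

```bash
python3 -c "
from h import *
w=snap('wrist')
def circ(X):
    A=np.c_[2*X,np.ones(len(X))]; s=np.linalg.lstsq(A,(X**2).sum(1),rcond=None)[0]; return s[:2],np.sqrt(s[2]+s[:2]@s[:2])
# ring boundary pts on crop -> world
out=[]
for (x0,x1,y0,y1) in ((78,300,165,380),(382,582,163,366),(249,445,415,592)):
    cx,cy=(x0+x1)/2,(y0+y1)/2
    P=[(cx+(x1-x0)/2*np.cos(t),cy+(y1-y0)/2*np.sin(t)) for t in np.linspace(0,6.28,40)]
    X=np.array([atz(w,(x/4+125,y/4+70),.034)[:2] for x,y in P]); s,r=circ(X); out.append(s); print(s,r)
out=np.array(out); s,r=circ(out); print('axis',s,r); 
for o in out: print(np.degrees(np.arctan2(*(o-s)[::-1])))
"
```

```text
[ 0.5433 -0.2274] 0.03422106448230125
[ 0.6378 -0.2405] 0.03442175458101921
[ 0.579  -0.3164] 0.034234965857614395
axis [ 0.5867 -0.2617] 0.055301666588688896
141.74692948402677
22.536237883294163
-98.0086951334396
```

```bash
python3 -c "
from h import *
go(.5912,-.2634,.13,-6)"; python3 -m inch '[[1,-4,2,12,0],[1,-7,3,20,0],[1,-7,3,20,0],[1,-7,3,20,0],[1,-7,3,20,0],[1,-6,3,20,0],[1,-4,2,20,0],[1,0,0,10,0],[1,0,0,0,0],[1,0,0,0,0],[1,0,0,0,0]]' 40; python3 -c "
from h import *
go(.5912,-.2634,.066,-6)"
```

```text
pos [ 0.5845 -0.2444  0.2891] tz [ 0.2414 -0.0908] ang -6.4 tilt -0.9662 q6 -0.42 w 0.0853 t 53.15 F [ 0.2143  0.7813 -0.1765]
total [-31.4   8.2 157.1] turn -0.4 rows>=3.9 per row @ceil [-7.8  2.1 39.3] -0.09
clock: 54.07
position: [0.5825, -0.2687, 0.1417]
ee_rot: [0.04, 0.989, -0.053, 0.129]
contact_force: [-0.1, -0.7, -0.6]
width: 0.0853
pos [ 0.5825 -0.2687  0.1417] tz [ 0.2515 -0.0924] ang -5.6 tilt -0.9634 q6 -0.51 w 0.0853 t 54.07 F [-0.0707 -0.7413 -0.6281]
total [-11.8 -11.2  74.7] turn 0.4 rows>=1.9 per row @ceil [-5.9 -5.6 37.3] 0.19
```

```bash
python3 -m inch '[[1,-1,-3,12,0],[1,-2,-3,18,0],[1,-3,-3,18,0],[1,-3,-2,16,0],[1,-2,0,8,0],[1,0,0,0,0],[1,0,0,0,0]]' 40; python3 -c "
from h import *
go(.5912,-.2634,.066,-6); snap('wrist','w21')"
```

```text
clock: 54.65
position: [0.601, -0.2666, 0.0798]
ee_rot: [0.045, 0.988, -0.051, 0.14]
contact_force: [0.6, 0.1, 0.9]
width: 0.0853
pos [ 0.601  -0.2666  0.0798] tz [ 0.2719 -0.1039] ang -5.3 tilt -0.9567 q6 -0.51 w 0.0853 t 54.65 F [0.5892 0.1061 0.8507]
total [-13.5  -3.1  10.2] turn 0.7 rows>=1.0 per row @ceil [-13.5  -3.1  10.2] 0.72
```

```bash
python3 -m inch '[[1,-7,-2,4,0],[1,-8,-2,4,0],[1,-1,0,3,0],[0.3,0,0,0,0],[-0.3,0,0,0,0],[-1,0,0,0,0],[-1,0,0,0,0],[-1,0,0,0,0],[-1,0,0,0,0],[-1,0,0,0,0]]' 40; python3 -c "
from h import *
go(.5912,-.2634,.066,-6); snap('wrist','w22')"
```

```text
clock: 55.53
position: [0.5901, -0.2631, 0.0692]
ee_rot: [0.047, 0.987, -0.052, 0.144]
contact_force: [0.8, -1.0, -3.8]
width: 0.0184
pos [ 0.5901 -0.2631  0.0692] tz [ 0.2789 -0.1074] ang -5.3 tilt -0.9543 q6 -0.53 w 0.0184 t 55.53 F [ 0.7667 -1.0406 -3.8138]
total [ 0.1 -0.1  3.3] turn 0.7 rows>=1.0 per row @ceil [ 0.1 -0.1  3.3] 0.71
```

```bash
python3 -m inch '[[-1,0,0,0,0],[-1,0,0,0,0],[-1,0,0,0,0],[-1,0,0,0,0]]' 120; sh q.sh;python3 -m inch '[[-1,0,0,0,0],[-1,0,0,0,0],[-1,0,0,0,0],[-1,0,0,0,0]]' 120; sh q.sh
```

```text
clock: 55.92
position: [0.5902, -0.2631, 0.0694]
ee_rot: [0.047, 0.988, -0.049, 0.142]
contact_force: [4.1, 0.1, 3.7]
width: 0.0156
[ 0.59  -0.263  0.069] r 0.2944 [0.3834 1.8384 0.6262] [ 0.   -0.01  0.01] [-43.4 -18.7  -2.5]
clock: 56.25
position: [0.5903, -0.2631, 0.0694]
ee_rot: [0.047, 0.988, -0.048, 0.142]
contact_force: [4.8, 0.2, 2.7]
width: 0.0152
[ 0.59  -0.263  0.069] r 0.2938 [0.3836 1.8377 0.6273] [0. 0. 0.] [-43.5 -18.7  -2.4]
```

```bash
python3 -m inch '[[-1,6,2,2,0],[-1,6,2,2,0],[-1,6,2,2,0],[-1,6,2,2,0],[-1,6,2,2,0],[-1,6,2,2,0]]' 80; sh t.sh
```

```text
clock: 56.75
position: [0.5896, -0.2632, 0.0684]
ee_rot: [0.035, 0.993, -0.043, 0.108]
contact_force: [-16.0, 6.6, 25.6]
width: 0.0153
[ 0.5896 -0.2632  0.0684] [ 0.2105 -0.0779] 56.75
```

```bash
python3 -m inch '[[-1,6,2,0,0],[-1,6,2,0,0],[-1,6,2,0,0],[-1,6,2,0,0],[-1,6,2,0,0],[-1,6,2,0,0]]' 80; sh t.sh; python3 -m inch '[[-1,6,2,0,0],[-1,6,2,0,0],[-1,6,2,0,0],[-1,6,2,0,0]]' 80; sh t.sh
```

```text
clock: 57.25
position: [0.5887, -0.2624, 0.0688]
ee_rot: [0.02, 0.996, -0.043, 0.073]
contact_force: [-10.3, 4.3, 11.3]
width: 0.0131
[ 0.5887 -0.2624  0.0688] [ 0.1443 -0.0456] 57.25
clock: 57.58
position: [0.588, -0.2622, 0.0681]
ee_rot: [0.01, 0.998, -0.042, 0.049]
contact_force: [-8.3, 3.3, 10.6]
width: 0.0115
[ 0.588  -0.2622  0.0681] [ 0.0974 -0.0245] 57.5833
```

Pushing sideways against the fixed knob brings the tilt down. I'll continue.

```bash
python3 -m inch '[[-1,6,1,0,0],[-1,6,1,0,0],[-1,6,1,0,0],[-1,6,1,0,0]]' 80; sh t.sh; python3 -m inch '[[-1,6,0,0,0],[-1,6,0,0,0],[-1,5,0,0,0],[-1,3,0,0,0]]' 80; sh t.sh;python3 -m inch '[[-1,0,0,0,0],[-1,0,0,0,0],[-1,0,0,0,0]]' 80; sh t.sh
```

```text
clock: 57.92
position: [0.5873, -0.2619, 0.0682]
ee_rot: [0.004, 0.999, -0.042, 0.025]
contact_force: [-10.4, 2.3, 10.9]
width: 0.0109
[ 0.5873 -0.2619  0.0682] [ 0.0495 -0.01  ] 57.9167
clock: 58.25
position: [0.5865, -0.2617, 0.068]
ee_rot: [0.002, 0.999, -0.042, 0.005]
contact_force: [-3.7, 2.2, 5.1]
width: 0.0111
[ 0.5865 -0.2617  0.068 ] [ 0.0097 -0.0038] 58.25
clock: 58.5
position: [0.5865, -0.2617, 0.068]
ee_rot: [0.002, 0.999, -0.043, 0.006]
contact_force: [-0.5, 1.6, 2.3]
width: 0.0106
[ 0.5865 -0.2617  0.068 ] [ 0.0128 -0.004 ] 58.5
```

```bash
cat >> h.py <<'E'
def dial(p,c,half=.026,px=200,z=.057):
    xs=np.linspace(c[0]+half,c[0]-half,px); ys=np.linspace(c[1]+half,c[1]-half,px)  # rows: +x up ; cols: +y left
    M=np.array([[proj(p,(x,y,z)) for y in ys] for x in xs],np.float32)
    return cv2.remap(p['frame'],M[:,:,0],M[:,:,1],cv2.INTER_CUBIC)[:,:,::-1]
E
python3 -c "
from h import *
a=snap('scene');b=snap('side')
c=atz(a,(246.9,160),.057);print(c); c2=atz(b,(160+95/4,130+375/4),.057);print('old side',c2)
ims=[dial(p,(.668,-.155)) for p in(a,b)]
w=snap('wrist'); ims.append(dial(w,(.668,-.155)))
cv2.imwrite('pics/d1.png',cv2.resize(np.hstack(ims),None,fx=1.3,fy=1.3))
print(st()['clock'])"
```

```text
[ 0.6767 -0.1486  0.057 ]
old side [ 0.6916 -0.126   0.057 ]
58.65
```

```bash
cat > d.py <<'E'
from h import *
import sys
n=sys.argv[1]
T=toolT();s=st(); print('ang %.1f'%np.degrees(np.arctan2(T[1,0],T[0,0])),T[:3,3],T[:2,2],'q6 %.2f t %.2f'%(s['qpos'][5],s['clock']),s['contact_force'],s['width'])
ims=[]
for c in ('scene','side','wrist'):
    p=snap(c); im=dial(p,(.6765,-.1485)).copy(); ims.append(im)
    if c=='wrist': cv2.imwrite(f'pics/{n}w.png',p['frame'][:,:,::-1])
cv2.imwrite(f'pics/{n}.png',cv2.resize(np.hstack(ims),None,fx=1.3,fy=1.3))
E
python3 -m inch '[[-1,0,0,0,-5],[-1,0,0,0,-6],[-1,0,0,0,-6],[-1,0,0,0,-6],[-1,0,0,0,-6],[-1,0,0,0,-6],[-1,0,0,0,0]]' 100; python3 d.py d2
```

```text
clock: 59.23
position: [0.5867, -0.2616, 0.068]
ee_rot: [0.003, 0.963, 0.27, 0.007]
contact_force: [-0.6, 0.5, 2.0]
width: 0.0108
ang 31.3 [ 0.5867 -0.2616  0.068 ] [ 0.0144 -0.0015] q6 -1.08 t 59.23 [-0.6466  0.5071  2.0142] 0.010814372419438471
```

```bash
cat >> h.py <<'E'
def needle(p,c0,z=.057,r0=.004,r1=.014,srch=.003):
    g=cv2.GaussianBlur(cv2.cvtColor(p['frame'],cv2.COLOR_RGB2GRAY),(0,0),.6).astype(np.float32)
    ang=np.radians(np.arange(0,360,1.)); rr=np.linspace(r0,r1,20); best=None
    for dx in np.arange(-srch,srch+1e-6,.001):
        for dy in np.arange(-srch,srch+1e-6,.001):
            c=(c0[0]+dx,c0[1]+dy)
            P=np.array([[proj(p,(c[0]+r*np.cos(t),c[1]+r*np.sin(t),z)) for r in rr[::4]] for t in ang[::3]],np.float32)
            v=cv2.remap(g,P[:,:,0],P[:,:,1],cv2.INTER_LINEAR).mean(1); i=v.argmin()
            cp=proj(p,(*c,z)); cc=cv2.getRectSubPix(g,(1,1),(float(cp[0]),float(cp[1])))[0,0]
            sc=v[i]+.3*cc-np.median(v)*0
            if best is None or sc<best[0]: best=(sc,c,v)
    v=best[2]; v=np.median(v)-v; i=v.argmax(); idx=np.arange(i-4,i+5); wt=np.clip(v[idx%120],0,None)**2
    return (idx*3*wt).sum()/wt.sum()%360,best[1],v.max()
E
sed -i '/^ims=\[\]/i for cc,c0 in (("side",(.681,-.1425)),):\n    p=snap(cc); print("NEEDLE",cc,needle(p,c0))' d.py
python3 d.py d3
python3 -m inch '[[-1,0,0,0,-5],[-1,0,0,0,-5],[-1,0,0,0,-5],[-1,0,0,0,0]]' >/dev/null; python3 d.py d4;python3 -m inch '[[-1,0,0,0,-5],[-1,0,0,0,-5],[-1,0,0,0,-5],[-1,0,0,0,0]]' >/dev/null; python3 d.py d5
```

```text
ang 31.1 [ 0.5867 -0.2616  0.068 ] [ 0.0142 -0.0018] q6 -1.08 t 59.38 [-0.6732  0.9166  2.2378] 0.010344448088637069
NEEDLE side (np.float64(81.05845303086852), (np.float64(0.68), np.float64(-0.1455)), np.float32(40.195206))
ang 46.3 [ 0.5867 -0.2615  0.068 ] [ 0.0146 -0.0003] q6 -1.34 t 59.92 [-1.9944 -0.1562  2.1302] 0.010295897660041372
NEEDLE side (np.float64(110.14825655351413), (np.float64(0.682), np.float64(-0.1455)), np.float32(44.859283))
ang 61.2 [ 0.5867 -0.2614  0.068 ] [0.0149 0.0008] q6 -1.61 t 60.45 [ 0.0473 -0.2745  3.0847] 0.010590582721581237
NEEDLE side (np.float64(117.41416482772834), (np.float64(0.682), np.float64(-0.1445)), np.float32(46.769928))
```

```bash
sed -i 's/needle(p,c0)/needle(p,(.681,-.1447),srch=0)/' d.py
I="python3 -m inch"
$I '[[-1,0,0,0,-6],[-1,0,0,0,-6],[-1,0,0,0,0]]' >/dev/null; python3 d.py e1; $I '[[-1,0,0,0,-6],[-1,0,0,0,-6],[-1,0,0,0,0]]' >/dev/null; python3 d.py e2;$I '[[-1,0,0,0,-6],[-1,0,0,0,-6],[-1,0,0,0,0]]' >/dev/null; python3 d.py e3;$I '[[-1,0,0,0,-6],[-1,0,0,0,-6],[-1,0,0,0,0]]' >/dev/null; python3 d.py e4
```

```text
ang 73.1 [ 0.5867 -0.2613  0.0681] [0.015  0.0014] q6 -1.81 t 60.90 [-1.4526  0.0394  3.373 ] 0.010518082308771758
NEEDLE side (np.float64(111.9630584457281), (np.float64(0.681), np.float64(-0.1447)), np.float32(40.618652))
ang 85.0 [ 0.5867 -0.2612  0.0681] [0.015  0.0022] q6 -2.02 t 61.35 [-1.088  -0.1242  2.8612] 0.010696243047290279
NEEDLE side (np.float64(122.62082361642409), (np.float64(0.681), np.float64(-0.1447)), np.float32(35.905457))
ang 96.8 [ 0.5867 -0.2612  0.0681] [0.015  0.0028] q6 -2.23 t 61.80 [-1.2172 -0.7413  3.6796] 0.010546689817539447
NEEDLE side (np.float64(122.78997731987657), (np.float64(0.681), np.float64(-0.1447)), np.float32(32.11075))
ang 108.6 [ 0.5866 -0.2611  0.0681] [0.0148 0.0034] q6 -2.44 t 62.25 [-0.5082 -1.4036  3.3793] 0.010168671423378458
NEEDLE side (np.float64(122.37732538905824), (np.float64(0.681), np.float64(-0.1447)), np.float32(34.740036))
```

```bash
python3 -c "
import cv2,numpy as np
cv2.imwrite('pics/e.png',cv2.resize(np.vstack([cv2.imread(f'pics/e{i}.png')[:,260:] for i in(1,2,3,4)]),None,fx=.57,fy=.57))"
I="python3 -m inch"
$I '[[-1,0,0,0,0],[0.5,0,0,0,0],[1,0,0,0,0],[1,0,0,0,0],[1,0,0,0,0],[1,0,0,0,0]]' >/dev/null; python3 d.py f0
$I '[[1,0,0,0,7],[1,0,0,0,7],[1,0,0,0,7],[1,0,0,0,7],[1,0,0,0,7],[1,0,0,0,7],[1,0,0,0,7],[1,0,0,0,7],[1,0,0,0,7],[1,0,0,0,7],[1,0,0,0,7],[1,0,0,0,7],[1,0,0,0,7]]' > /dev/null; python3 d.py f1
```

```text
ang 108.2 [ 0.5874 -0.2613  0.0665] [0.0163 0.0018] q6 -2.43 t 62.95 [ 0.2562  0.5385 -0.0708] 0.07027296069616307
NEEDLE side (np.float64(122.4970091190913), (np.float64(0.681), np.float64(-0.1447)), np.float32(35.66954))
ang 15.0 [ 0.5879 -0.2618  0.0671] [0.0179 0.0007] q6 -0.80 t 64.23 [ 0.5113 -0.2487 -0.4645] 0.0853002389494035
NEEDLE side (np.float64(122.2750878011772), (np.float64(0.681), np.float64(-0.1447)), np.float32(36.00157))
```

```bash
I="python3 -m inch"
sed -i 's/^    if c==.wrist.: /    if c=="wrist":\n        try: print("NEEDLE wrist",needle(p,(.6815,-.1437),srch=.001,r1=.016))\n        except Exception as e: print(e)\n    if c=="wrist": /' d.py
python3 d.py f2
$I '[[1,0,0,0,7],[1,0,0,0,7],[1,0,0,0,7],[1,0,0,0,7],[1,0,0,0,7],[1,0,0,0,7],[1,0,0,0,7],[1,0,0,0,7],[1,0,0,0,7],[1,0,0,0,7],[1,0,0,0,7],[1,0,0,0,7],[1,0,0,0,3]]' > /dev/null; python3 -c "
from h import *
go(.5867,-.2615,.068,-72)"; 
```

```text
ang 15.5 [ 0.5879 -0.2618  0.0671] [0.0179 0.0008] q6 -0.81 t 64.43 [ 0.2744 -0.0972 -0.0247] 0.08542176001993619
NEEDLE side (np.float64(122.4282812005536), (np.float64(0.681), np.float64(-0.1447)), np.float32(35.15558))
NEEDLE wrist (np.float64(9.795402992654065), (np.float64(0.6825), np.float64(-0.1427)), np.float32(114.40361))
pos [ 0.5879 -0.2617  0.0671] tz [0.0179 0.0007] ang -73.8 tilt -0.9998 q6 0.75 w 0.0855 t 65.72 F [0.152  0.2247 0.218 ]
total [-0.6  1.1 -0.9] turn -1.8 rows>=1.0 per row @ceil [-0.6  1.1 -0.9] -1.81
```

```bash
I="python3 -m inch"
$I '[[0.3,0,0,0,-2],[-0.3,0,0,0,0],[-1,0,0,0,0],[-1,0,0,0,0],[-1,0,0,0,0],[-1,0,0,0,0],[-1,0,0,0,0],[-1,0,0,0,0]]' 100 >/dev/null; python3 d.py g0
$I '[[-1,0,0,0,-6],[-1,0,0,0,-6],[-1,0,0,0,-6],[-1,0,0,0,-6],[-1,0,0,0,0]]'  >/dev/null; python3 d.py g1
$I '[[-1,0,0,0,-6],[-1,0,0,0,-6],[-1,0,0,0,-6],[-1,0,0,0,-6],[-1,0,0,0,0]]'  >/dev/null; python3 d.py g2
$I '[[-1,0,0,0,-6],[-1,0,0,0,-6],[-1,0,0,0,-6],[-1,0,0,0,-6],[-1,0,0,0,0]]'  >/dev/null; python3 d.py g3
 python3 -c "
import cv2,numpy as np
cv2.imwrite('pics/g.png',cv2.resize(np.vstack([cv2.imread(f'pics/g{i}.png') for i in(0,1,2,3)]),None,fx=.57,fy=.57))"
```

```text
ang -71.8 [ 0.5877 -0.261   0.0673] [0.0173 0.0023] q6 0.71 t 66.38 [ 0.183  -0.8986 -0.1096] 0.010481325846007587
NEEDLE side (np.float64(122.39285175991508), (np.float64(0.681), np.float64(-0.1447)), np.float32(35.118164))
NEEDLE wrist (np.float64(nan), (np.float64(0.6825), np.float64(-0.1437)), np.float32(0.0))
ang -47.0 [ 0.5874 -0.2605  0.0673] [0.0169 0.0052] q6 0.28 t 67.00 [-0.1502 -0.5031  0.1373] 0.01004748016331208
NEEDLE side (np.float64(107.8261934418238), (np.float64(0.681), np.float64(-0.1447)), np.float32(36.21347))
NEEDLE wrist (np.float64(nan), (np.float64(0.6805), np.float64(-0.1447)), np.float32(0.0))
ang -22.9 [ 0.5869 -0.2601  0.0673] [0.0158 0.0075] q6 -0.14 t 67.62 [1.6086 0.1145 0.7585] 0.010584620765884381
NEEDLE side (np.float64(87.11000464563166), (np.float64(0.681), np.float64(-0.1447)), np.float32(35.693848))
NEEDLE wrist (np.float64(nan), (np.float64(0.6805), np.float64(-0.1427)), np.float32(0.0))
ang 1.2 [ 0.5864 -0.26    0.0673] [0.0143 0.0088] q6 -0.56 t 68.23 [ 2.9132 -0.3633  1.2104] 0.010527938424390978
NEEDLE side (np.float64(65.4329814832777), (np.float64(0.681), np.float64(-0.1447)), np.float32(27.17276))
NEEDLE wrist (np.float64(55.777695087917735), (np.float64(0.6825), np.float64(-0.1427)), np.float32(106.86445))h.py:54: RuntimeWarning: invalid value encountered in scalar divide
  return (idx*3*wt).sum()/wt.sum()%360,best[1],v.max()
h.py:54: RuntimeWarning: invalid value encountered in scalar divide
  return (idx*3*wt).sum()/wt.sum()%360,best[1],v.max()
h.py:54: RuntimeWarning: invalid value encountered in scalar divide
  return (idx*3*wt).sum()/wt.sum()%360,best[1],v.max()
```

```bash
python3 - <<'E'
import cv2,numpy as np
from scipy.optimize import least_squares
L=[('d2',31.2),('d3',31.1),('d4',46.3),('d5',61.2),('e1',73.1),('e2',85.0),('e3',96.8),('e4',108.6),('f0',108.5),('g0',108.2),('g1',133),('g2',157.1),('g3',181.2)]
res=[]
for n,ph in L:
    im=cv2.cvtColor(cv2.imread(f'pics/{n}.png'),cv2.COLOR_BGR2GRAY).astype(np.float32)[:,260:520]
    im=cv2.GaussianBlur(im,(0,0),3)
    # hub: darkest blob near (100,105)
    sub=im[80:130,75:125]; y,x=np.unravel_index(sub.argmin(),sub.shape)
    cx,cy=100,104
    t=np.radians(np.arange(0,360,1.)); rr=np.linspace(30,80,26)
    X=cx+np.outer(np.cos(t),rr);Y=cy-np.outer(np.sin(t),rr)
    v=cv2.remap(im,X.astype('float32'),Y.astype('float32'),1,borderMode=cv2.BORDER_REPLICATE).mean(1)
    d=np.median(v)-v; i=d.argmax(); idx=np.arange(i-12,i+13); w=np.clip(d[idx%360]-d[i]*.4,0,None); a=(idx*w).sum()/w.sum()-90
    a=(a+90)%360-90
    res.append((ph,a)); print(n,ph,round(a,1),(x+75,y+80),round(float(d[i]),1))
R=np.array(res)
f=lambda p: p[0]+p[1]*np.cos(np.radians(R[:,0]-p[2]))-R[:,1]
s=least_squares(f,[40,86,95],loss='soft_l1'); print(s.x,s.fun.round(1))
E
```

```text
d2 31.2 87.1 (np.int64(96), np.int64(108)) 42.2
d3 31.1 86.3 (np.int64(97), np.int64(109)) 43.2
d4 46.3 104.9 (np.int64(95), np.int64(109)) 43.6
d5 61.2 120.4 (np.int64(93), np.int64(111)) 49.8
e1 73.1 128.1 (np.int64(93), np.int64(112)) 43.2
e2 85.0 132.8 (np.int64(97), np.int64(110)) 44.1
e3 96.8 133.3 (np.int64(98), np.int64(109)) 39.3
e4 108.6 131.8 (np.int64(97), np.int64(109)) 44.9
f0 108.5 132.0 (np.int64(96), np.int64(111)) 44.9
g0 108.2 131.9 (np.int64(97), np.int64(110)) 44.1
g1 133 115.7 (np.int64(99), np.int64(109)) 39.2
g2 157.1 87.9 (np.int64(95), np.int64(108)) 42.3
g3 181.2 53.1 (np.int64(100), np.int64(110)) 36.5
[48.08095554 86.10025591 94.63582221] [-0.5  0.2  0.4 -0.4  0.1  0.2  0.9 -0.2 -0.3 -0.1 -0.1  0.   0.1]
```

```bash
I="python3 -m inch"
$I '[[-1,0,0,0,6],[-1,0,0,0,7],[-1,0,0,0,7],[-1,0,0,0,7],[-1,0,0,0,7],[-1,0,0,0,7],[-1,0,0,0,7],[-1,0,0,0,7],[-1,0,0,0,7],[-1,0,0,0,7],[-1,0,0,0,7],[-1,0,0,0,5],[-1,0,0,0,0]]' >/dev/null;  python3 -c "
from h import *
go(.5867,-.2615,.068,-85.4)"
```

```text
pos [ 0.5877 -0.2613  0.0673] tz [0.0192 0.0013] ang -82.7 tilt -0.9998 q6 0.90 w 0.0105 t 69.52 F [-0.4106  0.0863  1.1343]
total [ 0.1  1.1 -0.7] turn 2.7 rows>=1.0 per row @ceil [ 0.1  1.1 -0.7] 2.75
```

```bash
I="python3 -m inch"
$I '[[-1,0,0,0,2.5],[-1,0,0,0,0],[-1,0,0,0,0]]' >/dev/null; python3 d.py h0 2>/dev/null
$I '[[0,0,0,0,0],[0.5,0,0,0,0],[1,0,0,0,0],[1,0,0,0,0],[1,0,0,0,0],[1,0,0,0,0]]' >/dev/null; python3 d.py h1 2>/dev/null
cat > na.py <<'E'
import cv2,numpy as np,sys
for n in sys.argv[1:]:
    im=cv2.cvtColor(cv2.imread(f'pics/{n}.png'),cv2.COLOR_BGR2GRAY).astype(np.float32)[:,260:520]
    im=cv2.GaussianBlur(im,(0,0),3); cx,cy=100,104
    t=np.radians(np.arange(0,360,1.)); rr=np.linspace(30,80,26)
    X=cx+np.outer(np.cos(t),rr);Y=cy-np.outer(np.sin(t),rr)
    v=cv2.remap(im,X.astype('float32'),Y.astype('float32'),1,borderMode=cv2.BORDER_REPLICATE).mean(1)
    d=np.median(v)-v; i=d.argmax(); idx=np.arange(i-12,i+13); w=np.clip(d[idx%360]-d[i]*.4,0,None); a=(idx*w).sum()/w.sum()-90
    print(n,'needle',(a+90)%360-90,'contrast',d[i])
E
python3 na.py h0 h1
```

```text
ang -85.1 [ 0.5878 -0.2613  0.0673] [0.02   0.0003] q6 0.95 t 69.77 [-0.1753 -0.0087  0.4447] 0.010307124963391916
NEEDLE side (np.float64(122.86627213945926), (np.float64(0.681), np.float64(-0.1447)), np.float32(32.399414))
NEEDLE wrist (np.float64(134.93406288191608), (np.float64(0.6805), np.float64(-0.1427)), np.float32(103.62501))
ang -85.0 [ 0.5882 -0.2618  0.0669] [ 0.0206 -0.0004] q6 0.94 t 70.47 [ 0.5811 -0.8855  0.6905] 0.08139107057217491
NEEDLE side (np.float64(122.97048741340386), (np.float64(0.681), np.float64(-0.1447)), np.float32(31.434662))
NEEDLE wrist (np.float64(130.69179517228847), (np.float64(0.6805), np.float64(-0.1437)), np.float32(102.275))
h0 needle 132.84585942640075 contrast 40.582962
h1 needle 133.1592719522902 contrast 41.227203
```

```bash
I="python3 -m inch"
$I '[[1,0,0,-8,0],[1,0,0,-15,0],[1,0,0,-15,0],[1,0,0,-15,0],[1,0,0,-15,0],[1,0,0,-15,0],[1,0,0,-15,0],[1,0,0,-15,0],[1,0,0,-15,0],[1,0,0,-15,0],[1,0,0,0,0],[1,0,0,0,0],[1,0,0,0,0],[1,0,0,0,0]]' >/dev/null; python3 -c "
from h import *
go(.5867,-.2615,.068,-85.4)
a=snap('scene','sc21'); w=snap('wrist','w23')
ims=[cv2.resize(a['frame'][v-32:v+32,u-32:u+32,::-1],(256,256),interpolation=cv2.INTER_CUBIC) for u,v in((191,278),(261,305),(328,273))]
cv2.imwrite('pics/cups.png',np.hstack(ims))"
```

```text
pos [ 0.5841 -0.2611  0.2219] tz [ 0.022  -0.0013] ang -84.9 tilt -0.9998 q6 0.95 w 0.0851 t 71.83 F [-0.1955 -0.5958  0.3158]
total [  0.1   0.8 153.9] turn 0.5 rows>=3.8 per row @ceil [ 0.   0.2 38.5] 0.11
```

```bash
I="python3 -m inch"; python3 -c "
from h import *
go(.36,-.32,.24,-85.4)"
$I '[[1,3,10,0,0],[1,6,20,0,0],[1,7,25,0,0],[1,7,25,0,0],[1,7,25,0,0],[1,7,25,0,0],[1,7,25,0,0],[1,7,25,0,0],[1,5,20,0,0],[1,3,10,0,0],[1,0,0,0,0],[1,0,0,0,0],[1,0,0,0,0],[1,0,0,0,0]]' >/dev/null; python3 -c "
from h import *
go(.36,-.32,.24,-85.4)
w=snap('wrist','w24')"
```

```text
pos [ 0.584  -0.2611  0.2214] tz [ 0.0211 -0.0008] ang -84.9 tilt -0.9998 q6 0.95 w 0.0858 t 71.93 F [-0.3154 -0.3203 -0.2623]
total [ 39.  227.9 -23.2] turn 0.5 rows>=5.7 per row @ceil [ 6.5 38.  -3.9] 0.08
pos [ 0.3636 -0.3383  0.2079] tz [0.0069 0.0099] ang -84.8 tilt -0.9999 q6 0.58 w 0.0856 t 73.10 F [ 0.5736 -0.3473 -0.3085]
total [-18.9   1.6 -32. ] turn 0.6 rows>=1.0 per row @ceil [-18.9   1.6 -32. ] 0.57
```

```bash
python3 -c "
from h import *
def st_(im):
    im=im.astype(float); return np.clip((im-30)*1.8,0,255).astype('uint8')
a=cv2.imread('pics/scene0.png')
ims=[cv2.resize(a[v-26:v+26,u-26:u+26],(256,256),interpolation=cv2.INTER_CUBIC) for u,v in((191,285),(261,312),(328,280))]
b=cv2.imread('pics/side0.png')
ims2=[cv2.resize(b[v-22:v+22,u-22:u+22],(256,256),interpolation=cv2.INTER_CUBIC) for u,v in((320,228),(321,180),(284,148))]
cv2.imwrite('pics/cups2.png',st_(np.vstack([np.hstack(ims),np.hstack(ims2)])))
c=cv2.imread('pics/w10.png');d=cv2.imread('pics/w12.png')
e=cv2.imread('pics/w7.png');f=cv2.imread('pics/w23.png')
cv2.imwrite('pics/cups3.png',st_(np.hstack([cv2.resize(x,(256,256)) for x in (e[80:300,0:180],d[70:250,20:200],f[270:370,190:370])])))
"
I="python3 -m inch"; 
$I '[[1,6,5,0,7],[1,10,8,0,7],[1,11,6,0,7],[1,12,5,0,7],[1,12,3,0,7],[1,12,2,0,7],[1,12,0,0,7],[1,12,-2,0,7],[1,12,-3,0,7],[1,10,-5,0,7],[1,8,-6,0,7],[1,6,-8,0,7],[1,0,-5,0,7],[1,0,0,0,0],[1,0,0,0,0],[1,0,0,0,0]]' >/dev/null; python3 -c "
from h import *
go(.42,-.5,.21,180)
w=snap('wrist','w25')"
```

```text
pos [ 0.2974 -0.4573  0.2037] tz [0.0126 0.0121] ang -177.6 tilt -0.9998 q6 1.96 w 0.0851 t 74.48 F [-0.0078  0.1456 -0.2976]
total [-120.8  -47.7   -5.2] turn 2.4 rows>=3.2 per row @ceil [-30.2 -11.9  -1.3] 0.60
```

```bash
python3 -c "
import cv2,numpy as np
f=cv2.imread('pics/w25.png')
st=lambda im:np.clip((im.astype(float)-20)*2,0,255).astype('uint8')
cv2.imwrite('pics/c4.png',st(np.hstack([cv2.resize(f[v:v+80,u:u+80],(260,260),interpolation=cv2.INTER_CUBIC) for u,v in((170,280),(135,180),(25,115))])))"
cat >> h.py <<'E'
COL={'yellow':((20,120,60),(35,255,255)),'red':((0,150,60),(8,255,255)),'blue':((98,120,50),(118,255,255))}
def lid(p,name,guess=None,z=.07):
    hsv=cv2.cvtColor(p['frame'],cv2.COLOR_RGB2HSV); m=cv2.inRange(hsv,*[np.array(v) for v in COL[name]])
    n,L,S,Cn=cv2.connectedComponentsWithStats(m); b=[]
    for i in range(1,n):
        if S[i,4]<60: continue
        c=atz(p,Cn[i],z)
        if guess is not None and np.hypot(*(c[:2]-guess))>.08: continue
        b.append((S[i,4],i))
    if not b: return None
    mm=(L==max(b)[1]).astype('uint8'); cs,_=cv2.findContours(mm,0,1); c=cv2.convexHull(max(cs,key=cv2.contourArea))[:,0,:].astype(float)
    # top face + side rim: fit circle radius .03 minimizing |d-.03| using points mapped at z
    X=np.array([atz(p,q,z)[:2] for q in c])
    from scipy.optimize import least_squares
    s=least_squares(lambda q:np.hypot(X[:,0]-q[0],X[:,1]-q[1])-.030,X.mean(0),loss='soft_l1',f_scale=.0005)
    return s.x,np.abs(s.fun).mean(),len(c)
def unwrap(p,c,r=.028,z0=.0,z1=.07,base=0.):
    az=np.radians(np.arange(0,360,2.)); zz=np.linspace(z1,z0,60)+base
    M=np.array([[proj(p,(c[0]+r*np.cos(a),c[1]+r*np.sin(a),z)) for a in az] for z in zz],np.float32)
    im=cv2.remap(p['frame'],M[:,:,0],M[:,:,1],cv2.INTER_LINEAR)[:,:,::-1].copy()
    v=p['C'][:2]-np.array(c[:2]); ca=np.arctan2(v[1],v[0]); vis=np.cos(az-ca)*np.hypot(*v)>r
    im[:,~vis]=(255,0,255); return im
E
cat > lb.py <<'E'
from h import *
import sys
p=snap(sys.argv[1]); rows=[]
for n,g in (('yellow',(.355,-.245)),('red',(.386,-.385)),('blue',(.519,-.454))):
    l=lid(p,n,np.array(g)); print(n,l)
    c=l[0] if l is not None and l[1]<.002 else g
    im=unwrap(p,c); im=np.clip((im.astype(float)-10)*2.2,0,255).astype('uint8'); rows.append(cv2.resize(im,(720,180),interpolation=cv2.INTER_NEAREST))
for r in rows:
    for a in range(0,360,45): cv2.line(r,(a*2,0),(a*2,8),(0,0,255),2)
cv2.imwrite('pics/%s.png'%sys.argv[2],np.vstack(rows)); cv2.imwrite('pics/%s_f.png'%sys.argv[2],p['frame'][:,:,::-1])
E
python3 lb.py wrist u1; python3 lb.py scene u2; python3 lb.py side u3
```

```text
yellow (array([ 0.3541, -0.2523]), np.float64(0.002791251976540398), 21)
red (array([ 0.3841, -0.3901]), np.float64(0.000882297368086715), 27)
blue (array([ 0.5175, -0.4579]), np.float64(0.0014474298678903794), 31)
yellow (array([ 0.3531, -0.2463]), np.float64(0.0016450385708680411), 20)
red None
blue (array([ 0.5176, -0.4581]), np.float64(0.0007807619411385981), 20)
yellow (array([ 0.3572, -0.2392]), np.float64(0.0027005286979650905), 18)
red None
blue None
```

```bash
I="python3 -m inch"; 
$I '[[1,-12,0,0,0],[1,-24,0,0,0],[1,-24,0,0,0],[1,-24,0,0,0],[1,-24,0,0,0],[1,-24,0,0,0],[1,-24,0,0,0],[1,-12,0,0,0],[1,0,0,0,0],[1,0,0,0,0],[1,0,0,0,0]]' >/dev/null; python3 -c "
from h import *
go(.46,-.46,.21,180)"; python3 lb.py wrist u4
```

```text
pos [ 0.478  -0.446   0.2065] tz [0.015 0.012] ang -177.4 tilt -0.9998 q6 2.22 w 0.0854 t 75.60 F [ 0.0364 -1.3687 -0.2111]
total [ 18.5 -13.1  -3.9] turn 2.6 rows>=1.0 per row @ceil [ 18.5 -13.1  -3.9] 2.58
yellow (array([ 0.356, -0.245]), np.float64(0.004510663905606701), 18)
red (array([ 0.3867, -0.3876]), np.float64(0.0008377718705360209), 25)
blue (array([ 0.5214, -0.457 ]), np.float64(0.0010343274505541023), 34)
```

```bash
cat > lb.py <<'E'
from h import *
import sys
p=snap(sys.argv[1]); rows=[]
cv2.imwrite('pics/%s_f.png'%sys.argv[2],p['frame'][:,:,::-1])
for n,g in (('yellow',(.3545,-.247)),('red',(.3855,-.389)),('blue',(.519,-.457))):
    l=lid(p,n,np.array(g)); print(n,l)
    im=unwrap(p,g); b=im[18:46].reshape(-1,3); b=b[(b!=(255,0,255)).any(1)]; lo,hi=np.percentile(b,5),np.percentile(b,90)
    im=np.clip((im.astype(float)-lo)*230/(hi-lo),0,255).astype('uint8'); rows.append(cv2.resize(im,(720,180),interpolation=cv2.INTER_LINEAR))
for r in rows:
    for a in range(0,360,45): cv2.line(r,(a*2,0),(a*2,8),(0,0,255),2)
cv2.imwrite('pics/%s.png'%sys.argv[2],np.vstack(rows))
E
python3 lb.py wrist u5
```

```text
yellow (array([ 0.3558, -0.2442]), np.float64(0.002991245315974375), 19)
red (array([ 0.3864, -0.388 ]), np.float64(0.0008447384102765974), 30)
blue (array([ 0.5204, -0.4567]), np.float64(0.0008617647327834274), 29)
```

```bash
I="python3 -m inch"; 
$I '[[1,0,5,0,-7],[1,0,9,3,-7],[1,0,9,6,-7],[1,1,9,6,-7],[1,-2,9,6,-7],[1,-3,9,6,-7],[1,-4,8,6,-7],[1,-5,7,6,-7],[1,-6,6,6,-7],[1,-6,5,6,-7],[1,-6,4,6,-7],[1,-6,3,6,-7],[1,-6,0,6,-7],[1,0,0,3,0],[1,0,0,0,0],[1,0,0,0,0]]' >/dev/null; python3 -c "
from h import *
go(.45,-.35,.12,-87)"; python3 lb.py wrist u6
```

```text
pos [ 0.4274 -0.3474  0.1374] tz [0.0111 0.006 ] ang -84.7 tilt -0.9999 q6 0.66 w 0.0851 t 77.03 F [ 0.0962  0.8166 -0.3605]
total [  4.8 -22.1  17.7] turn 2.3 rows>=1.0 per row @ceil [  4.8 -22.1  17.7] 2.28
yellow (array([ 0.3566, -0.2429]), np.float64(0.0016014489822951553), 21)
red (array([ 0.3873, -0.3856]), np.float64(0.0008960307839952694), 39)
blue (array([ 0.5209, -0.4551]), np.float64(0.0005027497306691187), 43)
```

```bash
python3 - <<'E'
from h import *
p=snap('wrist'); rows=[]
for g in ((.356,-.244),(.387,-.386),(.5205,-.4555)):
    im=unwrap(p,g); im=np.roll(im,90,1)
    b=im[18:46].reshape(-1,3); b=b[(b!=(255,0,255)).any(1)]; lo,hi=np.percentile(b,5),np.percentile(b,90)
    lab=cv2.cvtColor(im,cv2.COLOR_BGR2LAB).astype(float)
    print(g); 
    for h0,h1 in((16,26),(28,40)):
        print([ (int((i*2-180)),round(lab[h0:h1,i:i+5,2].mean()-128,1)) for i in range(0,180,5) if (im[30,i]!=(255,0,255)).any()])
    im=np.clip((im.astype(float)-lo)*200/(hi-lo),0,255).astype('uint8'); rows.append(cv2.resize(im,(720,180),interpolation=cv2.INTER_LINEAR))
for r in rows:
    for a in range(0,360,45): cv2.line(r,(a*2,0),(a*2,8),(0,0,255),2)
cv2.imwrite('pics/u7.png',np.vstack(rows))
E
```

```text
(0.356, -0.244)
[(-110, np.float64(-0.7)), (-100, np.float64(0.4)), (-90, np.float64(0.1)), (-80, np.float64(0.2)), (-70, np.float64(1.9)), (-60, np.float64(3.7)), (-50, np.float64(4.2)), (-40, np.float64(4.5)), (-30, np.float64(4.7)), (-20, np.float64(4.9)), (-10, np.float64(6.7)), (0, np.float64(8.9)), (10, np.float64(7.4)), (20, np.float64(2.7)), (30, np.float64(-0.5)), (40, np.float64(1.1))]
[(-110, np.float64(1.6)), (-100, np.float64(0.7)), (-90, np.float64(1.4)), (-80, np.float64(2.9)), (-70, np.float64(4.2)), (-60, np.float64(4.7)), (-50, np.float64(5.3)), (-40, np.float64(5.4)), (-30, np.float64(5.7)), (-20, np.float64(5.3)), (-10, np.float64(5.7)), (0, np.float64(6.0)), (10, np.float64(3.9)), (20, np.float64(2.1)), (30, np.float64(1.8)), (40, np.float64(0.1))]
(0.387, -0.386)
[(-50, np.float64(5.2)), (-40, np.float64(3.5)), (-30, np.float64(4.9)), (-20, np.float64(5.1)), (-10, np.float64(7.1)), (0, np.float64(10.0)), (10, np.float64(10.4)), (20, np.float64(10.8)), (30, np.float64(10.3)), (40, np.float64(9.6)), (50, np.float64(8.5)), (60, np.float64(4.9)), (70, np.float64(2.9
[... 482 characters left out ...]
at64(0.3)), (50, np.float64(3.2)), (60, np.float64(3.7)), (70, np.float64(4.0)), (80, np.float64(4.1)), (90, np.float64(3.9)), (100, np.float64(4.1)), (110, np.float64(3.9)), (120, np.float64(3.1)), (130, np.float64(2.9)), (140, np.float64(2.0)), (150, np.float64(0.5)), (160, np.float64(-2.7)), (170, np.float64(-49.9))]
[(20, np.float64(0.3)), (30, np.float64(1.7)), (40, np.float64(2.4)), (50, np.float64(3.2)), (60, np.float64(3.9)), (70, np.float64(4.0)), (80, np.float64(4.3)), (90, np.float64(4.4)), (100, np.float64(4.6)), (110, np.float64(4.2)), (120, np.float64(2.8)), (130, np.float64(2.5)), (140, np.float64(2.1)), (150, np.float64(2.2)), (160, np.float64(1.6)), (170, np.float64(-48.7))]
```

```bash
I="python3 -m inch"; 
$I '[[1,0,0,0,-5],[1,0,0,0,-7],[1,0,0,0,-7],[1,0,0,0,-7],[1,0,0,0,-7],[1,0,0,0,-7],[1,0,0,0,-7],[1,0,0,0,-7],[1,0,0,0,-7],[1,0,0,0,-7],[1,0,0,0,-7],[1,0,0,0,-7],[1,0,0,0,-7],[1,0,0,0,-7],[1,0,0,0,-7],[1,0,0,0,-7],[1,0,0,0,-7],[1,0,0,0,-5],[1,0,0,0,-3]]' >/dev/null; python3 -c "
from h import *
go(.387,-.387,.14,40.5)
w=snap('wrist','w30'); b=snap('side')
for n,g in (('red',(.387,-.387)),('yellow',(.356,-.244)),('blue',(.52,-.456))): print(n,lid(w,n,np.array(g)))
for z in (0.07,): print(lid(b,'red',np.array((.387,-.387))))
"
```

```text
pos [ 0.4329 -0.361   0.1454] tz [ 0.024  -0.0103] ang 43.4 tilt -0.9997 q6 -1.59 w 0.0852 t 78.72 F [ 0.0823  0.6093 -0.4434]
total [-51.3 -12.7   4.5] turn 2.9 rows>=1.3 per row @ceil [-25.6  -6.4   2.3] 1.43
red (array([ 0.3856, -0.3851]), np.float64(0.0006404187965338397), 36)
yellow (array([ 0.3543, -0.2427]), np.float64(0.00028106450227379014), 24)
blue (array([ 0.52  , -0.4549]), np.float64(0.0005555077135438377), 30)
(array([ 0.3882, -0.3889]), np.float64(0.005875510217192403), 12)
```

```bash
I="python3 -m inch"; 
$I '[[1,-8,-2,0,0],[1,-14,-3,0,1],[1,-14,-3,0,1],[1,-10,-2,0,1],[1,-4,0,0,0],[1,0,0,0,0],[1,0,0,0,0]]' >/dev/null; python3 -c "
from h import *
go(.3866,-.386,.026,40.5)
w=snap('wrist','w31')
for n,g in (('red',(.387,-.387)),): print(n,lid(w,n,np.array(g)))
"
```

```text
pos [ 0.3861 -0.3904  0.1454] tz [ 0.025  -0.0124] ang 39.4 tilt -0.9996 q6 -1.62 w 0.0853 t 79.40 F [-0.9844 -0.5534 -0.0689]
total [  1.9  -6.1 119.3] turn -1.1 rows>=2.9 per row @ceil [ 0.6 -2.  39.8] -0.38
red (array([ 0.3849, -0.3858]), np.float64(0.0005223439589513136), 36)
```

```bash
I="python3 -m inch"; 
$I '[[1,0,-2,10,0],[1,0,-2,16,0],[1,0,-1,18,0],[1,0,-1,18,0],[1,0,0,18,0],[1,0,0,16,0],[1,0,0,10,0],[1,0,0,0,0],[1,0,0,0,0]]' >/dev/null; python3 -c "
from h import *
go(.3857,-.3862,.028,40.5)
w=snap('wrist','w32')
"
```

```text
pos [ 0.3884 -0.3832  0.0312] tz [ 0.0268 -0.0113] ang 39.6 tilt -0.9996 q6 -1.62 w 0.0851 t 80.20 F [-0.4561 -0.1536 -0.6562]
total [-4.   0.5  3.2] turn -0.9 rows>=1.0 per row @ceil [-4.   0.5  3.2] -0.85
```

```bash
I="python3 -m inch"; 
$I '[[1,-4,0,2,0],[0.5,0,0,0,0],[0,0,0,0,0],[-1,0,0,0,0],[-1,0,0,0,0],[-1,0,0,0,0],[-1,0,0,0,0]]' 45 ; python3 -c "
from h import *
go(.3857,-.3862,.13,40.5)
w=snap('wrist','w33')
"
```

```text
clock: 80.83
position: [0.3862, -0.3871, 0.0319]
ee_rot: [0.012, 0.941, 0.339, 0.011]
contact_force: [0.1, -0.4, -1.9]
width: 0.0594
pos [ 0.3862 -0.3871  0.0319] tz [ 0.03   -0.0155] ang 39.7 tilt -0.9994 q6 -1.63 w 0.0594 t 80.83 F [ 0.1101 -0.4412 -1.9362]
total [  1.5   2.  -98.1] turn -0.8 rows>=2.4 per row @ceil [  0.5   0.7 -32.7] -0.27
```

```bash
I="python3 -m inch"; 
$I '[[-1,0,0,-6,0],[-1,0,0,-12,0],[-1,0,0,-18,0],[-1,0,0,-20,0],[-1,0,0,-20,0],[-1,0,0,-20,0],[-1,0,0,-20,0],[-1,0,0,-16,0],[-1,0,0,0,0],[-1,0,0,0,0],[-1,0,0,0,0]]' ; python3 -c "
from h import *
go(.645,-.26,.17,-88)
w=snap('wrist','w34')
"
```

```text
clock: 81.8
position: [0.3802, -0.3826, 0.17]
ee_rot: [0.009, 0.941, 0.339, 0.01]
contact_force: [-0.5, 1.3, -2.4]
width: 0.0589
pos [ 0.3802 -0.3826  0.17  ] tz [ 0.026  -0.0106] ang 39.7 tilt -0.9996 q6 -1.63 w 0.0589 t 81.80 F [-0.4819  1.3369 -2.3761]
total [282.   74.6   5.6] turn -52.3 rows>=7.4 per row @ceil [35.3  9.3  0.7] -6.54
```

```bash
I="python3 -m inch"; 
$I '[[-1,10,3,0,0],[-1,20,5,0,0],[-1,26,7,0,0],[-1,26,7,0,0],[-1,26,7,0,0],[-1,26,7,0,0],[-1,26,7,0,0],[-1,26,7,0,0],[-1,26,7,0,0],[-1,26,7,0,0],[-1,20,5,0,0],[-1,10,3,0,0],[-1,0,0,0,0]]' >/dev/null ; python3 -c "
from h import *
go(.645,-.26,.17,-88)"
$I '[[-1,0,0,0,4],[-1,0,0,0,7],[-1,0,0,0,7],[-1,0,0,0,7],[-1,0,0,0,7],[-1,0,0,0,7],[-1,0,0,0,7],[-1,0,0,0,7],[-1,0,0,0,7],[-1,0,0,0,7],[-1,0,0,0,7],[-1,0,0,0,7],[-1,0,0,0,7],[-1,0,0,0,7],[-1,0,0,0,7],[-1,0,0,0,7],[-1,0,0,0,7],[-1,0,0,0,7],[-1,0,0,0,5],[-1,0,0,0,0]]' >/dev/null ; python3 -c "
from h import *
go(.645,-.26,.17,-88)
w=snap('wrist','w35')"
```

```text
pos [ 0.6442 -0.2495  0.1521] tz [0.0021 0.0145] ang 39.5 tilt -0.9999 q6 -1.17 w 0.0589 t 82.93 F [-0.1656  0.4732 -2.8257]
total [ -5.9   8.5 -18.1] turn -52.5 rows>=7.4 per row @ceil [-0.7  1.1 -2.3] -6.57
pos [ 0.6135 -0.2553  0.1345] tz [-0.0472  0.0252] ang -92.0 tilt -0.9986 q6 1.11 w 0.0594 t 84.60 F [-0.2315 -0.145  -2.448 ]
total [  2.7 -29.9 -37. ] turn -4.0 rows>=1.2 per row @ceil [  1.3 -15.  -18.5] -2.02
```

```bash
I="python3 -m inch"; 
$I '[[-1,0,0,-12,0],[-1,0,0,-16,-2],[-1,0,-3,-8,-2],[-1,0,-10,-2,0],[-1,1,-12,-2,0],[-1,0,-8,-2,0],[-1,0,0,0,0],[-1,0,0,0,0]]' >/dev/null ; python3 -c "
from h import *
go(.643,-.26,.13,-88)
w=snap('wrist','w36')
big=cv2.resize(w['frame'][60:270,120:400,::-1],None,fx=2.8,fy=2.8);cv2.imwrite('pics/w36c.png',big)"
```

```text
pos [ 0.6425 -0.2577  0.1734] tz [-0.0581  0.0281] ang -86.9 tilt -0.9979 q6 1.04 w 0.0591 t 85.32 F [-0.3648 -0.6494 -2.7505]
total [ 3.7 -2.8 43.2] turn 1.1 rows>=1.1 per row @ceil [ 1.8 -1.4 21.6] 0.55
```

```bash
python3 -c "
from h import *
w=snap('wrist'); 
E=[(294,318),(488,318),(391,225)]
print([atz(w,(u/2.8+120,v/2.8+60),.034)[:2] for u,v in E], atz(w,(259.6,173.6),.034))
m=mark_of(w,'place_1')[:3]; print([(x['point'],x['confidence'],atz(w,x['point'][::-1],.034)[:2]) for x in m])
a=snap('scene','s36'); m=mark_of(a,'place_1')[:3]; print([(x['point'],x['confidence'],atz(a,x['point'][::-1],.034)[:2]) for x in m])
b=snap('side','sd36'); m=mark_of(b,'place_1')[:3]; print([(x['point'],x['confidence'],atz(b,x['point'][::-1],.034)[:2]) for x in m])
"
```

```text
[array([ 0.6395, -0.2233]), array([ 0.6439, -0.2913]), array([ 0.6746, -0.2555])] [ 0.6417 -0.2574  0.034 ]
[([246.2, 309.1], 0.96, array([ 0.5626, -0.3158])), ([246.1, 215.9], 0.71, array([ 0.5552, -0.2145])), ([176.7, 260.3], 0.69, array([ 0.6385, -0.2582]))]
[([212.9, 239.7], 0.86, array([ 0.5471, -0.2218])), ([196.7, 274.7], 0.74, array([ 0.6331, -0.258 ])), ([224.8, 277.9], 0.6, array([ 0.5677, -0.309 ]))]
[([187.8, 221.5], 0.95, array([ 0.6442, -0.2679])), ([186.8, 256.1], 0.78, array([ 0.553 , -0.3027])), ([213.7, 246.5], 0.65, array([ 0.5501, -0.2162]))]
```

```bash
I="python3 -m inch"; python3 -c "
from h import *
go(.644,-.260,.085,-88)"
$I '[[-1,1,-1,8,0],[-1,1,-1,14,0],[-1,1,-1,16,0],[-1,1,-1,16,0],[-1,0,-1,14,0],[-1,0,-1,8,0],[-1,0,0,0,0],[-1,0,0,0,0]]' >/dev/null ; python3 -c "
from h import *
go(.644,-.26,.066,-88)
w=snap('wrist','w37')
big=cv2.resize(w['frame'][60:270,120:400,::-1],None,fx=2.8,fy=2.8);cv2.imwrite('pics/w37c.png',big)"
```

```text
pos [ 0.6426 -0.2576  0.1737] tz [-0.0572  0.028 ] ang -87.0 tilt -0.9980 q6 1.04 w 0.0590 t 85.67 F [-0.3049 -0.4172 -3.0975]
total [ 5.2 -6.2 88.4] turn 1.0 rows>=2.2 per row @ceil [ 1.7 -2.1 29.5] 0.35
pos [ 0.6439 -0.2596  0.0927] tz [-0.0564  0.0272] ang -86.9 tilt -0.9980 q6 1.03 w 0.0592 t 86.33 F [-0.1103 -0.3855 -1.5321]
total [ 1.2 -1.5 26.6] turn 1.1 rows>=1.0 per row @ceil [ 1.2 -1.5 26.6] 1.06
```

```bash
I="python3 -m inch"; 
$I '[[-1,0,-1,6,0],[-1,0,-1,8,0],[-1,0,0,6,0],[-1,0,0,4,0],[-1,0,0,0,0]]' ; python3 -c "
from h import *
go(.6435,-.26,.066,-88)
w=snap('wrist','w38')
big=cv2.resize(w['frame'][60:270,120:400,::-1],None,fx=2.8,fy=2.8);cv2.imwrite('pics/w38c.png',big)"
```

```text
clock: 86.8
position: [0.6466, -0.2597, 0.0696]
ee_rot: [0.009, 0.726, -0.687, -0.027]
contact_force: [-1.1, 0.6, -1.7]
width: 0.0588
pos [ 0.6466 -0.2597  0.0696] tz [-0.0509  0.0244] ang -86.9 tilt -0.9984 q6 1.04 w 0.0588 t 86.80 F [-1.1445  0.6311 -1.6636]
total [0.2 2.9 3.7] turn 1.1 rows>=1.0 per row @ceil [0.2 2.9 3.7] 1.07
```

```bash
I="python3 -m inch"; 
$I '[[-1,0,2,2,0],[-1,0,1,2,0],[-1,0,0,2,0],[-1,0,0,0,0]]' ; python3 -c "
from h import *
go(.6435,-.26,.066,-88)
w=snap('wrist','w39')
big=cv2.resize(w['frame'][60:270,120:400,::-1],None,fx=2.8,fy=2.8);cv2.imwrite('pics/w39c.png',big)"
```

```text
clock: 87.18
position: [0.6439, -0.2602, 0.0665]
ee_rot: [0.008, 0.726, -0.687, -0.025]
contact_force: [-0.2, 0.2, -1.9]
width: 0.0595
pos [ 0.6439 -0.2602  0.0665] tz [-0.048   0.0228] ang -86.9 tilt -0.9986 q6 1.03 w 0.0595 t 87.18 F [-0.2101  0.1585 -1.9465]
total [-0.2  0.4  0.6] turn 1.1 rows>=1.0 per row @ceil [-0.2  0.4  0.6] 1.08
```

```bash
I="python3 -m inch"; 
$I '[[-1,-2,0,1,0],[-1,-1,0,2,0],[-1,0,0,2,0],[-1,0,0,2,0]]' ; python3 -c "
from h import *
go(.6435,-.26,.066,-88)
w=snap('wrist','w40')
big=cv2.resize(w['frame'][60:270,120:400,::-1],None,fx=2.8,fy=2.8);cv2.imwrite('pics/w40c.png',big)"
```

```text
clock: 87.57
position: [0.6445, -0.2586, 0.0658]
ee_rot: [0.008, 0.726, -0.687, -0.022]
contact_force: [-2.7, 0.5, 6.7]
width: 0.0596
pos [ 0.6445 -0.2586  0.0658] tz [-0.043   0.0176] ang -86.9 tilt -0.9989 q6 1.04 w 0.0596 t 87.57 F [-2.6859  0.548   6.6787]
total [ 1.3  1.1 -0.2] turn 1.1 rows>=1.0 per row @ceil [ 1.3  1.1 -0.2] 1.09
```

```bash
I="python3 -m inch"; 
$I '[[-1,0,0,0,0],[-0,0,0,0,0],[0.6,0,0,0,0],[1,0,0,0,0],[1,0,0,0,0],[1,0,0,0,0],[1,0,0,0,0]]'; $I '[[1,0,0,-8,0],[1,0,0,-14,0],[1,0,0,-18,0],[1,0,0,-20,0],[1,0,0,-20,0],[1,0,0,-20,0],[1,0,0,-14,0],[1,0,0,0,0],[1,0,0,0,0],[1,0,0,0,0]]' >/dev/null; python3 -c "
from h import *
go(.6435,-.26,.066,-88)
w=snap('wrist','w41')
for n,g in (('red',(.642,-.259)),): print(n,lid(w,n,np.array(g),z=.104))
for n,g in (('yellow',(.356,-.244)),('blue',(.52,-.456))): print(n,lid(w,n,np.array(g)))
"; python3 d.py h2 2>/dev/null; python3 na.py h2
```

```text
clock: 88.2
position: [0.6453, -0.2581, 0.066]
ee_rot: [0.008, 0.726, -0.687, -0.021]
contact_force: [0.5, 0.3, -1.4]
width: 0.0852
pos [ 0.6501 -0.2603  0.1876] tz [-0.0412  0.0176] ang -86.9 tilt -0.9990 q6 1.04 w 0.0853 t 89.03 F [-0.6183  0.233   0.5128]
total [  1.7   1.7 121.7] turn 1.1 rows>=3.0 per row @ceil [ 0.6  0.6 40.6] 0.36
red (array([ 0.6442, -0.2574]), np.float64(0.000659251780912412), 33)
yellow None
blue (array([ 0.5224, -0.4544]), np.float64(0.0026679061197424137), 21)
ang -86.9 [ 0.6499 -0.2602  0.1871] [-0.0421  0.0181] q6 1.04 t 89.08 [-0.0976 -0.1179  0.1496] 0.08547933598964923
NEEDLE side (np.float64(122.8443054857726), (np.float64(0.681), np.float64(-0.1447)), np.float32(31.050491))
NEEDLE wrist (np.float64(129.25571439075472), (np.float64(0.6815), np.float64(-0.1447)), np.float32(64.647255))
h2 needle 133.83989810237952 contrast 39.110428
```

```bash
I="python3 -m inch"; 
$I '[[1,0,12,0,-5],[1,0,24,0,-5],[1,-3,30,0,-5],[1,-5,30,0,-5],[1,-8,29,0,-5],[1,-11,28,0,-5],[1,-13,27,0,-5],[1,-15,26,0,-5],[1,-17,24,0,-5],[1,-19,22,0,-5],[1,-18,18,2,-5],[1,-10,10,4,-5],[1,0,0,4,-5],[1,0,0,0,-5],[1,0,0,0,0],[1,0,0,0,0]]' >/dev/null; python3 -c "
from h import *
go(.356,-.244,.14,-16)
w=snap('wrist','w42')
for n,g in (('yellow',(.356,-.244)),('blue',(.52,-.456))): print(n,lid(w,n,np.array(g)))
"
```

```text
pos [ 0.3202 -0.3058  0.1776] tz [-0.0583  0.0307] ang -13.3 tilt -0.9978 q6 -0.65 w 0.0852 t 90.62 F [0.5506 0.4783 0.6683]
total [ 22.9 -67.8  37.4] turn 2.7 rows>=2.0 per row @ceil [ 11.5 -33.9  18.7] 1.33
yellow (array([ 0.3548, -0.2429]), np.float64(0.0006381957472519919), 35)
blue (array([ 0.5159, -0.4501]), np.float64(0.0020074878842034427), 23)
```

```bash
I="python3 -m inch"; 
$I '[[1,4,-12,4,1],[1,7,-20,8,1],[1,7,-20,8,1],[1,4,-12,6,0],[1,0,-4,0,0],[1,0,0,0,0],[1,0,0,0,0]]' >/dev/null; python3 -c "
from h import *
go(.3537,-.2424,.03,-16)
w=snap('wrist','w43')
for n,g in (('yellow',(.356,-.244)),): print(n,lid(w,n,np.array(g)))
"
```

```text
pos [ 0.3615 -0.2443  0.1503] tz [-0.0576  0.0282] ang -17.0 tilt -0.9979 q6 -0.43 w 0.0857 t 91.25 F [-0.2554 -0.1074  0.1785]
total [ -0.3   1.7 120.5] turn -1.0 rows>=2.9 per row @ceil [-0.1  0.6 40.2] -0.33
yellow (array([ 0.3556, -0.2411]), np.float64(0.0003877261441053144), 39)
```

```bash
I="python3 -m inch"; 
$I '[[1,0,0,10,0],[1,0,1,18,0],[1,0,0,18,0],[1,0,1,18,0],[1,0,0,18,0],[1,0,0,16,0],[1,0,0,12,0],[1,0,0,6,0],[1,0,0,0,0]]' >/dev/null; python3 -c "
from h import *
go(.3542,-.2418,.03,-16)
w=snap('wrist','w44')"
```

```text
pos [ 0.3566 -0.255   0.0352] tz [-0.0472  0.0147] ang -17.6 tilt -0.9988 q6 -0.43 w 0.0850 t 92.05 F [ 0.1239  0.725  -0.0308]
total [ -6.  -11.8   5.5] turn -1.6 rows>=1.0 per row @ceil [ -6.  -11.8   5.5] -1.60
```

```bash
I="python3 -m inch"; 
$I '[[1,-6,-2,0,0],[1,-2,-6,0,0],[1,0,-4,2,0],[1,0,0,0,0],[0.5,0,0,0,0],[0,0,0,0,0],[-1,0,0,0,0],[-1,0,0,0,0],[-1,0,0,0,0],[-1,0,0,0,0]]' 45; python3 -c "
from h import *
go(.3542,-.2418,.03,-16)
w=snap('wrist','w45')"
```

```text
clock: 92.93
position: [0.3546, -0.2422, 0.038]
ee_rot: [-0.001, 0.988, -0.153, -0.021]
contact_force: [0.3, 0.5, -2.5]
width: 0.0589
pos [ 0.3546 -0.2422  0.038 ] tz [-0.0404  0.0078] ang -17.6 tilt -0.9992 q6 -0.42 w 0.0589 t 92.93 F [ 0.3336  0.4614 -2.4541]
total [-0.2 -0.3  8. ] turn -1.6 rows>=1.0 per row @ceil [-0.2 -0.3  8. ] -1.59
```

```bash
I="python3 -m inch"; 
$I '[[-1,0,0,-6,0],[-1,0,0,-12,0],[-1,0,0,-18,0],[-1,0,0,-20,0],[-1,0,0,-20,0],[-1,0,0,-20,0],[-1,0,0,-20,0],[-1,0,0,-20,0],[-1,0,0,-16,0],[-1,0,0,-8,0],[-1,0,0,0,0],[-1,0,0,0,0]]' ; python3 -c "
from h import *
go(.558,-.216,.20,-17.6)"

```

```text
clock: 93.98
position: [0.3594, -0.242, 0.2062]
ee_rot: [-0.003, 0.988, -0.153, -0.023]
contact_force: [-0.3, 0.2, -1.6]
width: 0.0589
pos [ 0.3594 -0.242   0.2062] tz [-0.0449  0.0125] ang -17.6 tilt -0.9989 q6 -0.42 w 0.0589 t 93.98 F [-0.2609  0.217  -1.5892]
total [181.5 -84.9  -2.4] turn -0.0 rows>=4.9 per row @ceil [ 36.3 -17.   -0.5] -0.01
```

```bash
I="python3 -m inch"; 
$I '[[-1,9,-4,0,7],[-1,17,-11,-1,7],[-1,16,-13,-1,7],[-1,14,-14,-1,7],[-1,12,-16,-1,7],[-1,10,-17,-1,7],[-1,8,-18,-1,7],[-1,6,-19,-1,7],[-1,3,-20,-1,7],[-1,1,-20,-1,7],[-1,0,-15,-1,7],[-1,0,-5,-1,7],[-1,0,0,-1,7],[-1,0,0,-1,7],[-1,0,0,-1,7],[-1,0,0,-1,7],[-1,0,0,-1,7],[-1,0,0,-1,6],[-1,0,0,-1,4],[-1,0,0,0,0]]' ; python3 -c "
from h import *
go(.558,-.216,.18,-149.6)
w=snap('wrist','w46')"

```

```text
clock: 95.65
position: [0.5639, -0.2116, 0.1752]
ee_rot: [-0.043, -0.256, 0.965, 0.034]
contact_force: [0.1, 0.3, -1.6]
width: 0.0593
pos [ 0.5639 -0.2116  0.1752] tz [-0.1003  0.0433] ang -150.1 tilt -0.9940 q6 2.15 w 0.0593 t 95.65 F [ 0.138   0.3422 -1.5865]
total [ 7.6 -0.5 -4.4] turn -0.5 rows>=1.0 per row @ceil [ 7.6 -0.5 -4.4] -0.48
```

```bash
python3 -c "
from h import *
w=snap('wrist'); crop(w,(257,165),50,'w46c',6)
print(atz(w,(257,164),.034),[ (m['confidence'],atz(w,m['point'][::-1],.034)[:2]) for m in mark_of(w,'place_1')[:3]])
print(lid(w,'red',np.array((.643,-.258)),z=.104))"

```

```text
[ 0.5559 -0.2206  0.034 ] [(0.86, array([ 0.5559, -0.2186])), (0.64, array([ 0.5598, -0.3117])), (0.35, array([ 0.5792, -0.2551]))]
(array([ 0.6436, -0.2582]), np.float64(0.0006991369655972128), 42)
```

```bash
I="python3 -m inch"; python3 -c "
from h import *
go(.5593,-.2173,.09,-149.6)"
$I '[[-1,2,-1,10,0],[-1,2,-1,16,0],[-1,2,-1,18,0],[-1,0,-1,18,0],[-1,0,0,14,0],[-1,0,0,6,0],[-1,0,0,0,0],[-1,0,0,0,0]]' >/dev/null; python3 -c "
from h import *
go(.5593,-.2173,.072,-149.6)
w=snap('wrist','w47')
big=cv2.resize(w['frame'][60:270,120:400,::-1],None,fx=2.8,fy=2.8);cv2.imwrite('pics/w47c.png',big)"
```

```text
pos [ 0.564  -0.2117  0.1757] tz [-0.0997  0.043 ] ang -149.9 tilt -0.9941 q6 2.15 w 0.0593 t 95.80 F [-0.0121  0.2609 -1.4583]
total [  1.3 -10.   85.4] turn -0.3 rows>=2.1 per row @ceil [ 0.4 -3.3 28.5] -0.10
pos [ 0.5505 -0.2152  0.0869] tz [-0.101   0.0429] ang -149.5 tilt -0.9940 q6 2.13 w 0.0592 t 96.47 F [-0.3981 -0.2479 -1.3177]
total [-7.5 -7.6 13.8] turn 0.1 rows>=1.0 per row @ceil [-7.5 -7.6 13.8] 0.15
```

```bash
I="python3 -m inch"; 
$I '[[-1,-4,-4,1,0],[-1,-4,-4,3,0],[-1,0,-1,3,0],[-1,0,0,0,0]]' >/dev/null; python3 -c "
from h import *
go(.5593,-.2173,.072,-149.6)
w=snap('wrist','w48')
big=cv2.resize(w['frame'][60:270,120:400,::-1],None,fx=2.8,fy=2.8);cv2.imwrite('pics/w48c.png',big)"
```

```text
pos [ 0.565  -0.2202  0.081 ] tz [-0.0944  0.0396] ang -149.4 tilt -0.9947 q6 2.13 w 0.0590 t 96.85 F [-0.2758  0.2854 -2.0261]
total [2.9 4.6 9.6] turn 0.2 rows>=1.0 per row @ceil [2.9 4.6 9.6] 0.16
```

```bash
I="python3 -m inch"; 
$I '[[-1,1,3,2,0],[-1,1,2,3,0],[-1,0,0,2,0],[-1,0,0,0,0]]' >/dev/null; python3 -c "
from h import *
go(.5593,-.2173,.072,-149.6)
w=snap('wrist','w49')
big=cv2.resize(w['frame'][60:270,120:400,::-1],None,fx=2.8,fy=2.8);cv2.imwrite('pics/w49c.png',big)"
```

```text
pos [ 0.5603 -0.2162  0.0751] tz [-0.0924  0.0389] ang -149.4 tilt -0.9950 q6 2.14 w 0.0591 t 97.23 F [ 0.3861 -0.2633 -1.6369]
total [ 1.2 -0.7  3.2] turn 0.2 rows>=1.0 per row @ceil [ 1.2 -0.7  3.2] 0.16
```

```bash
I="python3 -m inch"; 
$I '[[-1,0,0,2,0],[-1,0,0,2,0],[-1,0,0,2,0],[-1,0,0,1,0]]'; python3 -c "
from h import *
go(.5593,-.2173,.072,-149.6)"; $I '[[-1,0,0,0,0],[0,0,0,0,0],[0.6,0,0,0,0],[1,0,0,0,0],[1,0,0,0,0],[1,0,0,0,0],[1,0,0,0,0]]'; python3 -c "
from h import *
w=snap('wrist','w50')"
```

```text
clock: 97.62
position: [0.5603, -0.2165, 0.0751]
ee_rot: [-0.038, -0.262, 0.964, 0.029]
contact_force: [-1.3, 0.4, -1.5]
width: 0.0593
pos [ 0.5603 -0.2165  0.0751] tz [-0.0886  0.0364] ang -149.4 tilt -0.9954 q6 2.14 w 0.0593 t 97.62 F [-1.2775  0.3883 -1.5223]
total [ 1.1 -0.5  3.1] turn 0.2 rows>=1.0 per row @ceil [ 1.1 -0.5  3.1] 0.17
clock: 98.2
position: [0.5603, -0.2168, 0.0747]
ee_rot: [-0.038, -0.262, 0.964, 0.029]
contact_force: [-0.4, -0.6, 0.5]
width: 0.0855
```

```bash
I="python3 -m inch"; $I '[[1,0,0,-8,0],[1,0,1,-14,0],[1,0,1,-18,0],[1,0,1,-20,0],[1,0,1,-20,0],[1,0,0,-20,0],[1,0,0,-14,0],[1,0,0,0,0],[1,0,0,0,0],[1,0,0,0,0]]' >/dev/null; python3 -c "
from h import *
go(.50,-.40,.2,-149)
w=snap('wrist','w51')
for n,g in (('red',(.642,-.259)),('yellow',(.557,-.216))): print(n,lid(w,n,np.array(g),z=.104))
a=snap('scene','s51')
for n,g in (('red',(.642,-.259)),('yellow',(.557,-.216))): print(n,lid(a,n,np.array(g),z=.104))
print(lid(a,'blue',np.array((.52,-.456))))
crop(a,(262,205),50,'s51c',8)
"; python3 d.py h3 2>/dev/null; python3 na.py h3
```

```text
pos [ 0.5688 -0.2173  0.1968] tz [-0.088   0.0361] ang -149.4 tilt -0.9955 q6 2.14 w 0.0852 t 99.08 F [-0.5709  0.519  -0.753 ]
total [ 152.1 -122.4   -3.8] turn -0.4 rows>=4.8 per row @ceil [ 30.4 -24.5  -0.8] -0.09
red (array([ 0.6432, -0.2578]), np.float64(0.0007260038486004218), 42)
yellow (array([ 0.5562, -0.2187]), np.float64(0.0007162068258574337), 35)
red (array([ 0.6393, -0.2612]), np.float64(0.0016199025240769493), 19)
yellow (array([ 0.552 , -0.2206]), np.float64(0.002192332350805179), 18)
(array([ 0.5177, -0.4584]), np.float64(0.0008672503307299333), 22)
ang -149.4 [ 0.5683 -0.217   0.1958] [-0.09   0.037] q6 2.14 t 99.18 [-0.214   0.8591 -0.2752] 0.0855329386765975
NEEDLE side (np.float64(122.72939825437824), (np.float64(0.681), np.float64(-0.1447)), np.float32(33.395996))
NEEDLE wrist (np.float64(131.30373393058838), (np.float64(0.6815), np.float64(-0.1447)), np.float32(61.933685))
h3 needle 133.13566344534271 contrast 41.35257
```

```bash
python3 -c "
from h import *
a=snap('scene');b=snap('side')
print(tri([a,b],[(354,208),(233,135)]))
for z in (.05,.1,.2,.3): print(z,atz(a,(354,208),z),atz(b,(233,135),z), atz(b,(205,40),z),atz(a,(395,68),z))"

```

```text
[ 0.6718 -0.4295  0.0683]
0.05 [ 0.6935 -0.4264  0.05  ] [ 0.6742 -0.4383  0.05  ] [ 0.9267 -0.804   0.05  ] [ 1.3138 -0.2722  0.05  ]
0.1 [ 0.648  -0.4385  0.1   ] [ 0.6575 -0.4051  0.1   ] [ 0.8952 -0.7494  0.1   ] [ 1.2243 -0.2953  0.1   ]
0.2 [ 0.557  -0.4628  0.2   ] [ 0.624  -0.3386  0.2   ] [ 0.8323 -0.6403  0.2   ] [ 1.0453 -0.3414  0.2   ]
0.3 [ 0.466  -0.4871  0.3   ] [ 0.5905 -0.2722  0.3   ] [ 0.7693 -0.5311  0.3   ] [ 0.8664 -0.3876  0.3   ]
```

```bash
I="python3 -m inch"; $I '[[1,8,-6,0,0],[1,16,-12,0,0],[1,20,-15,0,0],[1,20,-15,0,0],[1,20,-15,0,0],[1,20,-15,0,4],[1,20,-17,0,5],[1,16,-17,2,5],[1,14,-17,6,5],[1,8,-17,8,5],[1,4,-14,10,5],[1,0,-8,10,2],[1,0,0,6,0],[1,0,0,0,0],[1,0,0,0,0]]' >/dev/null; python3 -c "
from h import *
go(.52,-.50,.13,180)"; python3 lb.py wrist u10
```

```text
pos [ 0.4684 -0.4611  0.1495] tz [-0.0946  0.034 ] ang 178.0 tilt -0.9949 q6 2.33 w 0.0851 t 100.73 F [-0.9719  0.0314  0.5072]
total [-54.5 -37.5  13.2] turn -2.0 rows>=1.6 per row @ceil [-27.3 -18.8   6.6] -0.98
yellow None
red None
blue (array([ 0.5206, -0.4571]), np.float64(0.0007816363809093896), 38)
```

```bash
I="python3 -m inch"; $I '[[1,-8,-10,4,0],[1,-14,-20,5,0],[1,-14,-20,5,0],[1,-10,-16,5,0],[1,-4,-8,3,0],[1,0,0,0,0],[1,0,0,0,0]]' >/dev/null; python3 -c "
from h import *
go(.52,-.54,.13,180)"; python3 lb.py wrist u11
```

```text
pos [ 0.5211 -0.5372  0.1229] tz [-0.0893  0.0288] ang 178.6 tilt -0.9956 q6 2.31 w 0.0854 t 101.37 F [ 0.0674 -0.4657 -0.101 ]
total [ 1.6 -2.7 -7.1] turn -1.4 rows>=1.0 per row @ceil [ 1.6 -2.7 -7.1] -1.41
yellow None
red None
blue (array([ 0.5218, -0.4597]), np.float64(0.0012551265572168014), 36)lb.py:8: RuntimeWarning: divide by zero encountered in divide
  im=np.clip((im.astype(float)-lo)*230/(hi-lo),0,255).astype('uint8'); rows.append(cv2.resize(im,(720,180),interpolation=cv2.INTER_LINEAR))
lb.py:8: RuntimeWarning: invalid value encountered in divide
  im=np.clip((im.astype(float)-lo)*230/(hi-lo),0,255).astype('uint8'); rows.append(cv2.resize(im,(720,180),interpolation=cv2.INTER_LINEAR))
lb.py:8: RuntimeWarning: invalid value encountered in cast
  im=np.clip((im.astype(float)-lo)*230/(hi-lo),0,255).astype('uint8'); rows.append(cv2.resize(im,(720,180),interpolation=cv2.INTER_LINEAR))
```

```bash
I="python3 -m inch"; $I '[[1,4,10,-4,0],[1,6,20,-4,0],[1,6,22,-4,0],[1,6,22,-2,0],[1,6,22,0,0],[1,6,22,0,0],[1,4,18,0,0],[1,2,10,0,0],[1,0,0,0,-5],[1,0,0,0,-7],[1,0,0,0,-7],[1,0,0,0,-7],[1,0,0,0,-7],[1,0,0,0,-7],[1,0,0,0,-7],[1,0,0,0,-7],[1,0,0,0,-7],[1,0,0,0,-7],[1,0,0,0,-7],[1,0,0,0,-7]]' >/dev/null; $I '[[1,0,0,0,-7],[1,0,0,0,-7],[1,0,0,0,-7],[1,0,0,0,-7],[1,0,0,0,-7],[1,0,0,0,-7],[1,0,0,0,-7],[1,0,0,0,-7],[1,0,0,0,-6],[1,0,0,0,0]]' >/dev/null; python3 -c "
from h import *
go(.54,-.40,.14,-35)"; python3 lb.py wrist u12 2>/dev/null
```

```text
pos [ 0.468  -0.3533  0.1727] tz [-0.0783  0.0194] ang -33.6 tilt -0.9967 q6 -0.15 w 0.0851 t 103.92 F [-0.1763 -0.3038 -0.4896]
total [88.1 -1.6 26.1] turn 1.4 rows>=2.2 per row @ceil [29.4 -0.5  8.7] 0.47
yellow None
red None
blue (array([ 0.5197, -0.4551]), np.float64(0.000787874872380973), 25)
```

```bash
I="python3 -m inch"; $I '[[1,10,0,4,0],[1,20,0,6,0],[1,20,0,6,0],[1,20,0,6,0],[1,16,-2,6,0],[1,8,0,4,0],[1,0,0,0,0],[1,0,0,0,0]]' >/dev/null;  python3 -c "
from h import *
go(.545,-.39,.13,-35)"; python3 lb.py wrist u13 2>/dev/null
```

```text
pos [ 0.5489 -0.4058  0.1326] tz [-0.0753  0.0167] ang -34.7 tilt -0.9970 q6 -0.10 w 0.0858 t 104.63 F [-0.0575 -0.0441 -0.5562]
total [-12.  -10.8   3.2] turn 0.3 rows>=1.0 per row @ceil [-12.  -10.8   3.2] 0.27
yellow None
red None
blue (array([ 0.5214, -0.4545]), np.float64(0.0008798694018023504), 36)
```

```bash
python3 -c "
from h import *
ims=[]
p=snap('wrist')
for k in range(3): 
    q=snap('wrist'); ims.append(q['frame'].astype(float))
f=np.mean(ims+[p['frame'].astype(float)],0); p['frame']=np.clip(f*2.5,0,255).astype('uint8')
im=unwrap(p,(.5212,-.455)); im=np.roll(im,45,1); cv2.imwrite('pics/u14.png',cv2.resize(im,(720,360),interpolation=cv2.INTER_CUBIC))
c=(f[200:265,225:320,::-1]-12)*4.5; cv2.imwrite('pics/u14c.png',cv2.resize(np.clip(c,0,255).astype('uint8'),None,fx=7,fy=7,interpolation=cv2.INTER_CUBIC))
lab=cv2.cvtColor(im,cv2.COLOR_BGR2LAB).astype(float)
for h0,h1 in((14,20),(22,30),(32,40)): print([(i*2-90,round(lab[h0:h1,i:i+5,0].mean()),round(lab[h0:h1,i:i+5,2].mean()-128,1)) for i in range(35,105,5)])
"
```

```text
[(-20, 117, np.float64(-9.4)), (-10, 131, np.float64(-1.4)), (0, 124, np.float64(0.9)), (10, 130, np.float64(4.2)), (20, 133, np.float64(6.3)), (30, 137, np.float64(7.0)), (40, 142, np.float64(8.7)), (50, 140, np.float64(7.9)), (60, 140, np.float64(8.0)), (70, 144, np.float64(7.9)), (80, 146, np.float64(8.2)), (90, 140, np.float64(7.6)), (100, 131, np.float64(4.8)), (110, 194, np.float64(8.6))]
[(-20, 175, np.float64(8.8)), (-10, 113, np.float64(4.8)), (0, 126, np.float64(6.7)), (10, 133, np.float64(8.2)), (20, 131, np.float64(8.9)), (30, 131, np.float64(9.0)), (40, 137, np.float64(9.7)), (50, 142, np.float64(10.3)), (60, 143, np.float64(10.5)), (70, 144, np.float64(10.7)), (80, 146, np.float64(11.1)), (90, 148, np.float64(11.4)), (100, 154, np.float64(8.2)), (110, 157, np.float64(6.6))]
[(-20, 107, np.float64(3.3)), (-10, 102, np.float64(3.3)), (0, 112, np.float64(5.1)), (10, 129, np.float64(7.7)), (20, 139, np.float64(9.6)), (30, 142, np.float64(9.9)), (40, 143, np.float64(9.7)), (50, 143, np.float64(9.8)), (60, 147, np.float64(10.2)), (70, 154, np.float64(10.6)), (80, 160, np.float64(9.8)), (90, 156, np.float64(7.8)), (100, 166, np.float64(5.9)), (110, 168, np.float64(4.4))]
```

```bash
python3 - <<'E' 2>/dev/null
from h import *
w=snap('wrist','b_now')
print(lid(w,'blue',np.array((.52,-.456))))
s=snap('scene','b_scene')
print(lid(s,'blue',np.array((.52,-.456))))
go(.521,-.455,.133,-139)
E
```

```text
(array([ 0.5216, -0.4545]), np.float64(0.0009051861398273873), 37)
(array([ 0.5177, -0.4585]), np.float64(0.0007403071349501533), 21)
pos [ 0.5487 -0.4057  0.1341] tz [-0.0737  0.0153] ang -34.7 tilt -0.9972 q6 -0.10 w 0.0854 t 104.98 F [-0.209  -0.4385  0.526 ]
total [ 5.3 56.3  2.4] turn -75.7 rows>=10.7 per row @ceil [0.5 5.1 0.2] -6.88
```

```bash
cat h.py | head -80; ls pics | tail -5
```

```text
import numpy as np, cv2
from scipy.spatial.transform import Rotation as R
from rig import manip, eyes, recognise, regions_of, mark_of
def st(): return manip.get_state()
def toolT(s=None):
    s=s or st(); q=s['ee_rot']; T=np.eye(4); T[:3,:3]=R.from_quat([q[1],q[2],q[3],q[0]]).as_matrix(); T[:3,3]=s['position']; return T
def snap(n,save=None):
    T=toolT(); p=eyes.get_image(n)
    if n=='wrist':
        M=T@np.array(p['mount']); p['Rw']=M[:3,:3]; p['C']=M[:3,3]
    else:
        Rm=cv2.Rodrigues(np.array(p['rvec']))[0]; p['Rw']=Rm.T; p['C']=-Rm.T@np.array(p['tvec'])
    if save: cv2.imwrite(f'pics/{save}.png',p['frame'][:,:,::-1])
    return p
def ray(p,uv):
    d=cv2.undistortPoints(np.array([[uv]],float),np.array(p['K']),np.array([p['k1'],0,0,0.]))[0,0]
    v=p['Rw']@np.array([d[0],d[1],1.]); return v/np.linalg.norm(v)
def atz(p,uv,z): v=ray(p,uv); return p['C']+v*(z-p['C'][2])/v[2]
def proj(p,X):
    c=p['Rw'].T@(np.array(X)-p['C']); a=c[:2]/c[2]; r2=a@a; a=a*(1+p['k1']*r2); K=np.array(p['K']); return K[:2,:2]@a+K[:2,2]
def tri(ps,uvs):
    A=np.zeros((3,3));b=np.zeros(3)
    for 
[... 2942 characters left out ...]
np.array([atz(p,q,z)[:2] for q in c])
    from scipy.optimize import least_squares
    s=least_squares(lambda q:np.hypot(X[:,0]-q[0],X[:,1]-q[1])-.030,X.mean(0),loss='soft_l1',f_scale=.0005)
    return s.x,np.abs(s.fun).mean(),len(c)
def unwrap(p,c,r=.028,z0=.0,z1=.07,base=0.):
    az=np.radians(np.arange(0,360,2.)); zz=np.linspace(z1,z0,60)+base
    M=np.array([[proj(p,(c[0]+r*np.cos(a),c[1]+r*np.sin(a),z)) for a in az] for z in zz],np.float32)
    im=cv2.remap(p['frame'],M[:,:,0],M[:,:,1],cv2.INTER_LINEAR)[:,:,::-1].copy()
    v=p['C'][:2]-np.array(c[:2]); ca=np.arctan2(v[1],v[0]); vis=np.cos(az-ca)*np.hypot(*v)>r
    im[:,~vis]=(255,0,255); return im
w6.png
w7.png
w8.png
w9.png
wrist0.png
```

```bash
python3 -m inch '[[1,-4,8,0,0],[1,-9,12,0,0],[1,-9,12,0,0],[1,-6,10,0,0],[1,-3,4,0,0],[1,0,0,0,4],[1,0,0,0,7],[1,0,0,0,7],[1,0,0,0,7],[1,0,0,0,7],[1,0,0,0,7],[1,0,0,0,7],[1,0,0,0,7],[1,0,0,0,7],[1,0,0,0,7],[1,0,0,0,7],[1,0,0,0,7],[1,0,0,0,7],[1,0,0,0,7],[1,0,0,0,0]]' | tail -3; python3 - <<'E' 2>/dev/null
from h import *
go(.521,-.455,.133,-139)
E
```

```text
ee_rot: [-0.03, -0.404, 0.914, 0.021]
contact_force: [0.4, 0.2, 0.3]
width: 0.0853
pos [ 0.4759 -0.4342  0.1428] tz [-0.0723  0.014 ] ang -132.2 tilt -0.9973 q6 1.50 w 0.0853 t 106.65 F [0.4297 0.1859 0.3088]
total [-15.2 -47.8   6.2] turn 6.8 rows>=1.2 per row @ceil [ -7.6 -23.9   3.1] 3.41
```

```bash
python3 -m inch '[[1,-2,-6,1,3],[1,-4,-10,1,4],[1,-4,-12,1,0],[1,-3,-10,1,0],[1,-2,-6,1,0],[1,0,-2,0,0],[1,0,0,0,0],[1,0,0,0,0]]' | tail -3; python3 - <<'E' 2>/dev/null
from h import *
w=snap('wrist','b_over')
print(lid(w,'blue',np.array((.52,-.456))))
r=lid(w,'blue',np.array((.52,-.456)))[0]; tz=toolT()[:2,2]
go(r[0]+.0187*tz[0],r[1]+.0187*tz[1],.034,-139)
E
```

```text
ee_rot: [-0.032, -0.352, 0.935, 0.02]
contact_force: [-0.0, 0.3, -0.4]
width: 0.0853
(array([ 0.5213, -0.4571]), np.float64(0.000748943688268134), 38)
pos [ 0.5147 -0.4603  0.1348] tz [-0.0733  0.015 ] ang -138.7 tilt -0.9972 q6 1.63 w 0.0852 t 107.37 F [-0.27   -0.5597 -0.0392]
total [-10.7  -6.8 100.2] turn 0.3 rows>=2.5 per row @ceil [-3.6 -2.3 33.4] 0.09
```

View pics/b_over.png

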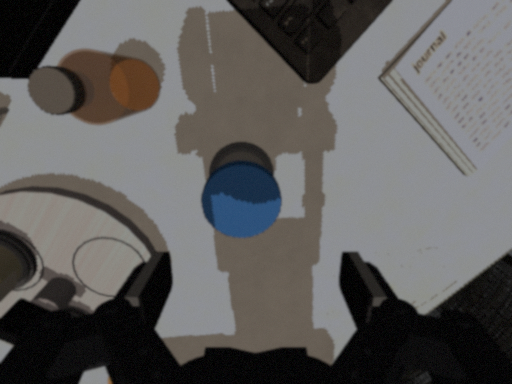

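The blue cup's lid is at pixel (242,200), between the jaws' directions. The vial is at (100,85), clear, and the empty ring is at (108,265).

```bash
python3 -m inch '[[1,-5,-3,6,0],[1,-4,-2,8,0],[1,-2,-2,10,0],[1,0,0,14,0],[1,0,0,14,0],[1,0,0,14,0],[1,0,0,12,0],[1,0,0,10,0],[1,0,0,7,0],[1,0,0,4,0],[1,0,0,0,0],[1,0,0,0,0]]' | tail -3; python3 - <<'E' 2>/dev/null
from h import *
r=(.5214,-.456); tz=toolT()[:2,2]
go(r[0]+.0187*tz[0],r[1]+.0187*tz[1],.034,-139)
E
```

```text
ee_rot: [-0.032, -0.353, 0.935, 0.023]
contact_force: [-0.1, -0.0, 0.6]
width: 0.0857
pos [ 0.5205 -0.4523  0.0236] tz [-0.0766  0.0192] ang -138.5 tilt -0.9969 q6 1.65 w 0.0857 t 108.37 F [-0.1134 -0.0124  0.565 ]
total [  3.   -1.5 -10.4] turn 0.5 rows>=1.0 per row @ceil [  3.   -1.5 -10.4] 0.47
```

```bash
python3 -m inch '[[1,2,-1,-5,0],[1,1,-1,-4,0],[0.2,0,0,-1,0],[-1,0,0,0,0],[-1,0,0,0,0],[-1,0,0,0,0],[-1,0,0,0,0],[-1,0,0,0,0],[-1,0,0,0,0],[-1,0,0,0,0]]' 45 | tail -3; python3 - <<'E' 2>/dev/null
from h import *
go(.5214,-.456,.2,-139)
E
```

```text
ee_rot: [-0.031, -0.353, 0.935, 0.02]
contact_force: [0.4, -0.4, -0.4]
width: 0.0591
pos [ 0.5217 -0.4581  0.0379] tz [-0.0723  0.0149] ang -138.6 tilt -0.9973 q6 1.64 w 0.0591 t 109.20 F [ 0.4067 -0.3674 -0.4346]
total [   6.1   11.3 -161.6] turn 0.4 rows>=4.0 per row @ceil [  1.5   2.8 -40.4] 0.11
```

```bash
python3 -m inch '[[-1,0,0,-4,0],[-1,0,0,-8,0],[-1,0,0,-14,0],[-1,0,0,-18,0],[-1,0,0,-20,0],[-1,0,0,-20,0],[-1,0,0,-20,0],[-1,0,0,-20,0],[-1,0,0,-18,0],[-1,0,0,-14,0],[-1,0,0,-8,0],[-1,0,0,-4,0],[-1,0,0,0,0],[-1,0,0,0,0]]' | tail -3; python3 - <<'E' 2>/dev/null
from h import *
go(.521,-.40,.2,-28)
E
```

```text
ee_rot: [-0.032, -0.353, 0.935, 0.023]
contact_force: [-0.2, 1.2, -3.5]
width: 0.0591
pos [ 0.5333 -0.4582  0.2149] tz [-0.0767  0.0207] ang -138.5 tilt -0.9968 q6 1.63 w 0.0591 t 110.37 F [-0.1834  1.2007 -3.4728]
total [-30.   50.8  17. ] turn 69.5 rows>=9.8 per row @ceil [-3.   5.1  1.7] 6.95
```

```bash
python3 -m inch '[[-1,-3,5,0,0],[-1,-6,10,0,0],[-1,-8,13,0,0],[-1,-7,12,0,0],[-1,-4,7,0,0],[-1,-1,2,0,0],[-1,0,0,0,-3],[-1,0,0,-1,-6],[-1,0,0,-1,-7],[-1,0,0,-1,-7],[-1,0,0,-1,-7],[-1,0,0,-1,-7],[-1,0,0,-1,-7],[-1,0,0,-1,-7],[-1,0,0,-1,-7],[-1,0,0,-1,-7],[-1,0,0,-1,-7],[-1,0,0,-1,-7],[-1,0,0,-1,-7],[-1,0,0,0,0]]' | tail -3; python3 - <<'E' 2>/dev/null
from h import *
go(.5615,-.345,.2,-28)
E
```

```text
ee_rot: [0.004, 0.904, -0.424, -0.05]
contact_force: [0.1, 0.7, -3.0]
width: 0.0589
pos [ 0.5174 -0.3914  0.2171] tz [-0.0934  0.034 ] ang -50.4 tilt -0.9950 q6 0.15 w 0.0589 t 112.03 F [ 0.0521  0.6871 -2.9637]
total [ -6.2 -64.4  14.5] turn -22.4 rows>=3.2 per row @ceil [ -1.5 -16.1   3.6] -5.60
```

```bash
python3 -m inch '[[-1,0,-6,0,-3],[-1,0,-11,0,-5],[-1,0,-13,0,-6],[-1,-1,-12,1,-5],[-1,-1,-10,2,-3],[-1,-1,-7,3,-1],[-1,0,-4,2,0],[-1,0,-1,1,0],[-1,0,0,0,0],[-1,0,0,0,0]]' | tail -3; python3 - <<'E' 2>/dev/null
from h import *
go(.561,-.311,.15,-28)
w=snap('wrist','b_h1')
s=snap('scene','b_h1s')
crop(s,proj(s,(.57,-.31,.13)),60,'b_h1c',6)
E
```

```text
ee_rot: [-0.005, 0.969, -0.24, -0.051]
contact_force: [-0.4, 0.3, -2.0]
width: 0.0589
pos [ 0.5531 -0.3387  0.2029] tz [-0.097   0.0334] ang -27.9 tilt -0.9947 q6 -0.15 w 0.0589 t 112.87 F [-0.4317  0.3226 -2.0164]
total [ -0.6 -29.1  52.8] turn 0.1 rows>=1.5 per row @ceil [ -0.3 -14.5  26.4] 0.04
```

View pics/b_h1c.png

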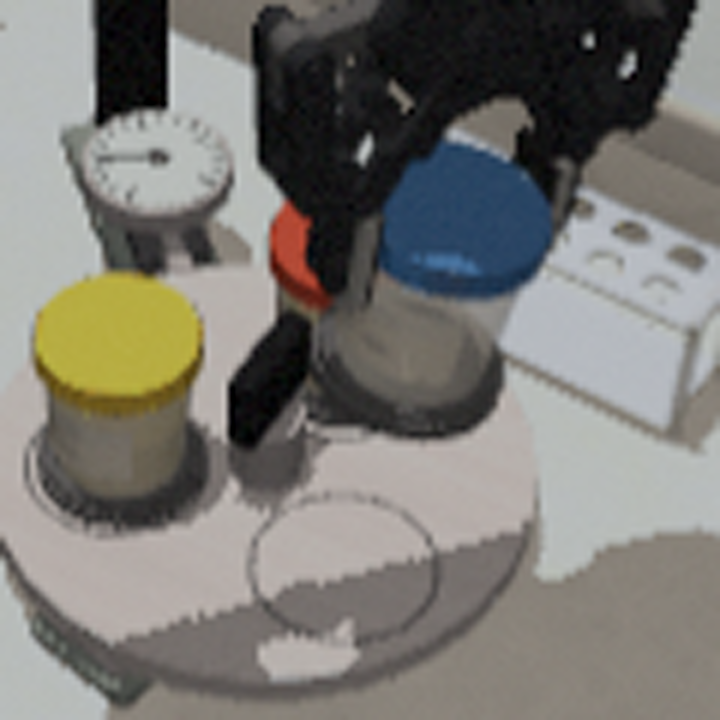

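View pics/b_h1.png

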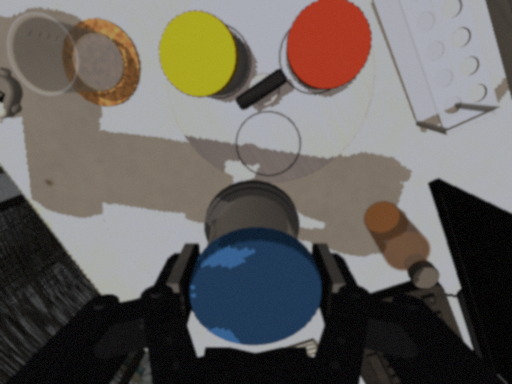

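```bash
python3 - <<'E' 2>/dev/null
from h import *
s=snap('scene'); q=snap('side','b_side')
ims=[]
for p in (s,q):
  for c,b in (((.555,-.339),.165),((.556,-.2185),.034),((.643,-.258),.034)):
    im=unwrap(p,c,base=b)
    im=cv2.resize(cv2.convertScaleAbs(im,alpha=1.3),(720,94)); ims.append(im)
cv2.imwrite('pics/b_unw.png',np.vstack(ims))
E
```

```text
(no output)
```

View pics/b_unw.png

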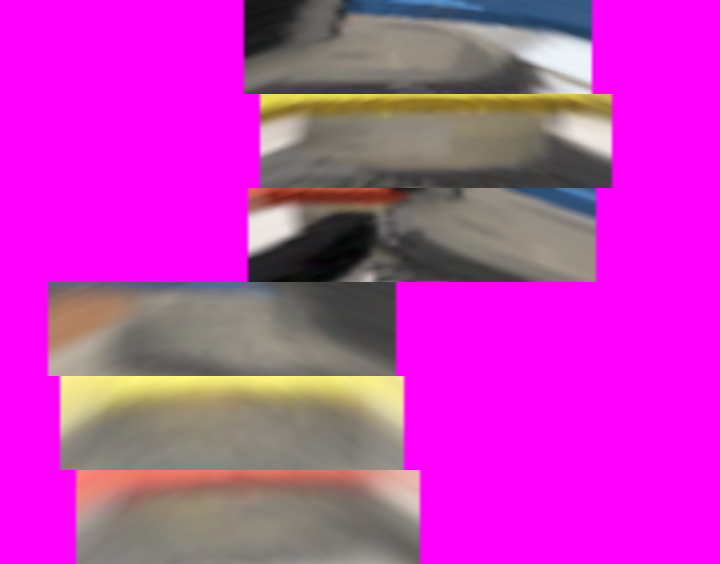

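View pics/b_side.png

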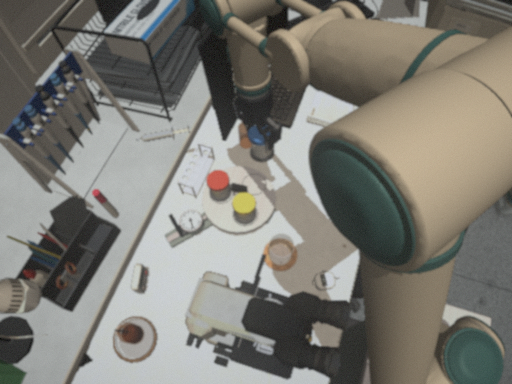

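```bash
python3 - <<'E' 2>/dev/null
from h import *
p=snap('scene')
u,v=map(int,proj(p,(.555,-.339,.19)))
f=p['frame'][v-25:v+35,u-35:u+35,::-1]
f=np.clip((f.astype(float)-60)*1.9,0,255).astype('uint8')
cv2.imwrite('pics/b_z.png',cv2.resize(f,None,fx=11,fy=9,interpolation=cv2.INTER_CUBIC))
u,v=map(int,proj(p,(.556,-.2185,.06)))
f=p['frame'][v-25:v+30,u-35:u+35,::-1]
f=np.clip((f.astype(float)-60)*1.9,0,255).astype('uint8')
cv2.imwrite('pics/y_z.png',cv2.resize(f,None,fx=10,fy=10,interpolation=cv2.INTER_CUBIC))
E
```

```text
(no output)
```

View pics/b_z.png

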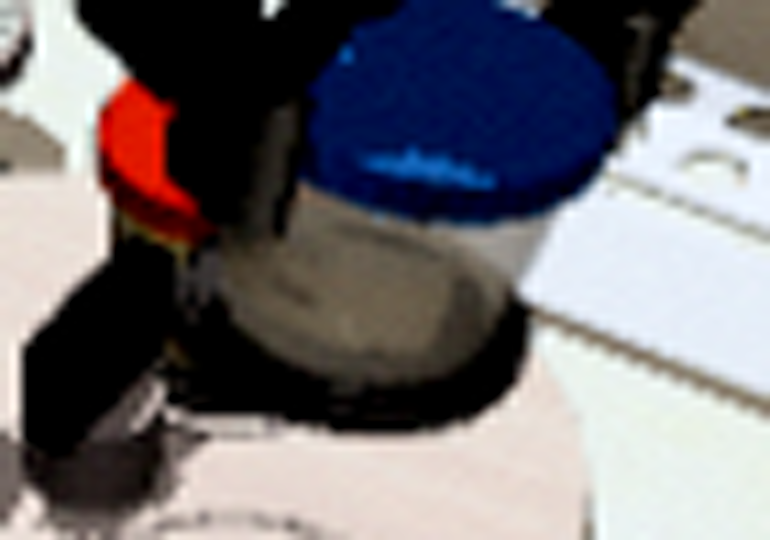

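View pics/y_z.png

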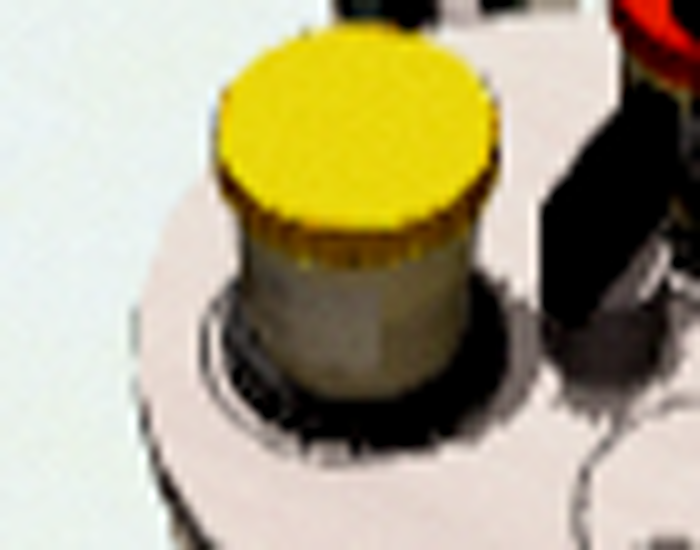

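```bash
python3 -m inch '[[-1,0,0,0,3],[-1,0,0,-1,6],[-1,0,0,-1,7],[-1,0,0,-1,7],[-1,0,0,-1,7],[-1,0,0,0,4],[-1,0,0,0,0]]' | tail -3; cat > bz.py <<'E'
from h import *
import sys
go(.561,-.311,.15,-28)
T=toolT(); P=T[:3,3]-.0187*T[:3,2]
p=snap('scene')
g=P.copy(); g[2]=P[2]-.03
u,v=map(int,proj(p,g))
f=p['frame'][v-28:v+32,u-35:u+35,::-1]
f=np.clip((f.astype(float)-60)*1.9,0,255).astype('uint8')
a=cv2.resize(f,None,fx=10,fy=9,interpolation=cv2.INTER_CUBIC)
cv2.imwrite('pics/%s.png'%sys.argv[1],a)
E
python3 bz.py b_z2 2>/dev/null
```

```text
ee_rot: [0.011, 0.85, -0.524, -0.049]
contact_force: [-0.9, 0.5, -3.0]
width: 0.0588
pos [ 0.553  -0.3415  0.2082] tz [-0.095   0.0319] ang -63.4 tilt -0.9950 q6 0.47 w 0.0588 t 113.70 F [-0.9143  0.4696 -3.009 ]
total [-19.5 -25.   58.2] turn -35.4 rows>=5.0 per row @ceil [-3.9 -5.  11.6] -7.08
```

View pics/b_z2.png

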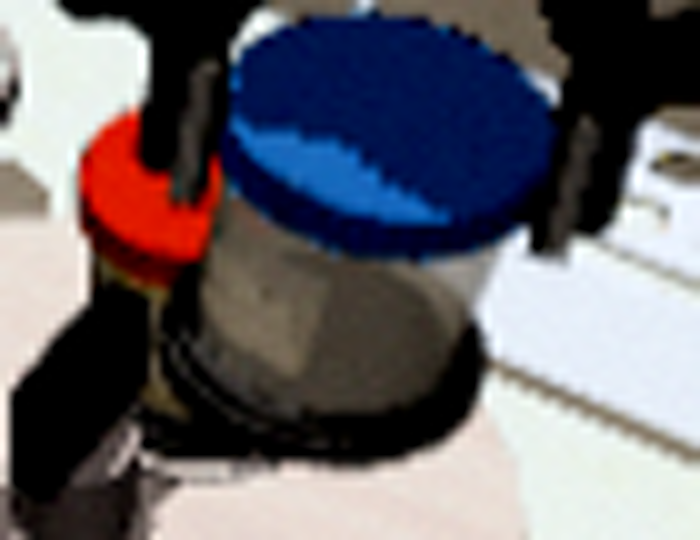

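```bash
cat > bu.py <<'E'
from h import *
import sys
a=np.radians(-138.6); tz=np.array([-.0723,.0149,-.9973]); tz/=np.linalg.norm(tz)
x=np.array([np.cos(a),np.sin(a),0]); x-=x@tz*tz; x/=np.linalg.norm(x)
Rp=np.c_[x,np.cross(tz,x),tz]; P0=np.array([.5217,-.4581,.0379])
cupb=Rp.T@(np.array([P0[0]-.0187*tz[0],P0[1]-.0187*tz[1],0])-P0)  # cup base centre in tool frame
T=toolT(); Rt=T[:3,:3]@Rp.T
B=T[:3,:3]@cupb+T[:3,3]; ax=Rt[:,2]
print('cup base',B,'axis',ax)
p=snap('scene')
az=np.radians(np.arange(120,300,1.)); zz=np.linspace(.06,.009,60)
# heading frame: vertical-tilted frame w/o twist
k=np.cross([0,0,1],ax); Rn=R.from_rotvec(k).as_matrix()
M=np.array([[proj(p,B+Rn@np.array([.028*np.cos(t),.028*np.sin(t),z])) for t in az] for z in zz],np.float32)
im=cv2.remap(p['frame'],M[:,:,0],M[:,:,1],cv2.INTER_CUBIC)[:,:,::-1]
im=np.clip((im.astype(float)-60)*1.9,0,255).astype('uint8')
im=cv2.resize(im,(720,240))
for d in range(120,300,10): cv2.line(im,((d-120)*4,0),((d-120)*4,12 if d%30 else 25),(0,0,255),1)
cv2.imwrite('pics/%s.png'%sys.argv[1],im)
E
python3 bu.py b_u2 2>/dev/null
```

```text
cup base [ 0.5512 -0.3366  0.1707] axis [ 0.0621 -0.098   0.9932]
```

View pics/b_u2.png

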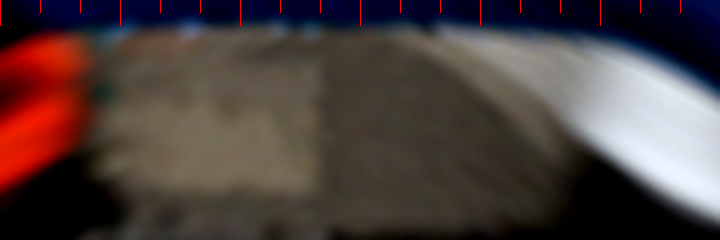

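```bash
python3 -m inch '[[-1,-2,-3,0,-3],[-1,-3,-5,0,-5],[-1,-3,-5,0,-6],[-1,-2,-5,1,-5],[-1,-1,-4,2,-2],[-1,0,-2,2,0],[-1,0,0,2,0],[-1,0,0,0,0],[-1,0,0,0,0]]' | tail -3; cat > bb.py <<'E'
from h import *
a=np.radians(-138.6); tz=np.array([-.0723,.0149,-.9973]); tz/=np.linalg.norm(tz)
x=np.array([np.cos(a),np.sin(a),0]); x-=x@tz*tz; x/=np.linalg.norm(x)
Rp=np.c_[x,np.cross(tz,x),tz]; P0=np.array([.5217,-.4581,.0379])
cupb=Rp.T@(np.array([P0[0]-.0187*tz[0],P0[1]-.0187*tz[1],0])-P0)
T=toolT(); B=T[:3,:3]@cupb+T[:3,3]
print('base',B,'ax',(T[:3,:3]@Rp.T)[:,2],'shift',(T[:3,:3].T@(np.array([.561,-.311,.060])-B)*1000).round(1))
go(.561,-.311,.1,-42)
E
python3 bb.py 2>/dev/null; python3 bu.py b_u3 2>/dev/null;python3 bz.py b_z3 2>/dev/null
```

```text
ee_rot: [0.002, 0.937, -0.346, -0.05]
contact_force: [-0.0, 0.4, -1.8]
width: 0.0589
base [ 0.5615 -0.3128  0.163 ] ax [ 0.09   -0.1048  0.9904] shift [  8.   -4.9 102.6]
pos [ 0.5648 -0.3181  0.2004] tz [-0.095   0.0312] ang -40.6 tilt -0.9950 q6 0.11 w 0.0589 t 114.55 F [-0.0345  0.4089 -1.814 ]
total [  1.8  -6.8 100.5] turn 1.4 rows>=2.5 per row @ceil [ 0.6 -2.3 33.5] 0.46
cup base [ 0.5615 -0.3128  0.163 ] axis [ 0.09   -0.1048  0.9904]
pos [ 0.5647 -0.3182  0.2004] tz [-0.0952  0.0313] ang -40.6 tilt -0.9950 q6 0.11 w 0.0586 t 114.60 F [-0.8372 -0.7955 -1.7239]
total [-2.8 -5.  50.7] turn -12.6 rows>=1.8 per row @ceil [-1.4 -2.5 25.4] -6.31
```

View pics/b_u3.png

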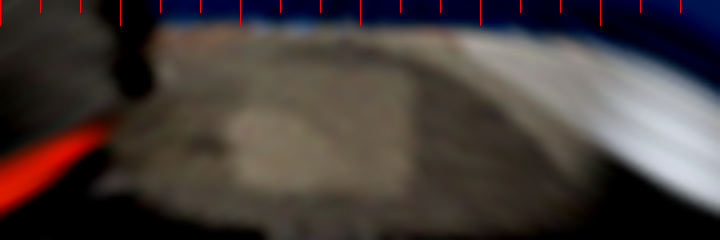

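View pics/b_z3.png

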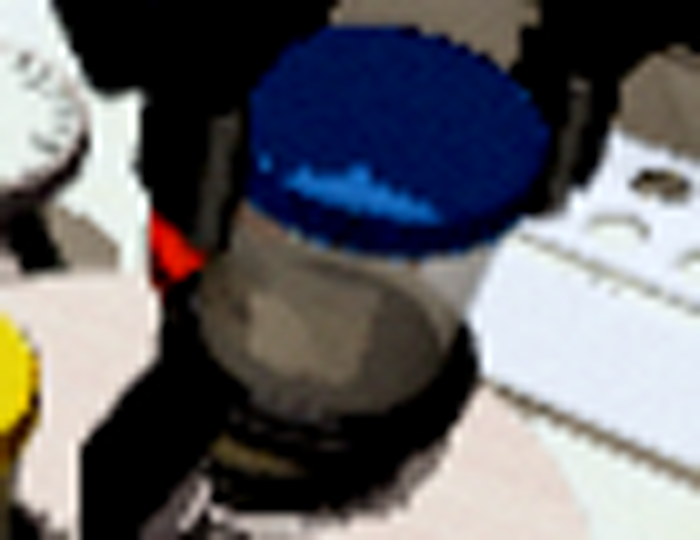

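```bash
python3 -m inch '[[-1,1,0,4,0],[-1,1,-1,8,0],[-1,1,-1,11,0],[-1,1,-1,12,0],[-1,1,-1,12,0],[-1,1,0,10,0],[-1,1,0,8,0],[-1,0,0,5,0],[-1,0,0,2,0],[-1,0,0,0,0],[-1,0,0,0,0]]' | tail -3;  python3 bb.py 2>/dev/null; python3 -c "
from h import *
w=snap('wrist'); cv2.imwrite('pics/b_r.png',cv2.resize(w['frame'][60:270,120:400,::-1],None,fx=2.8,fy=2.8,interpolation=cv2.INTER_CUBIC))
s=snap('scene'); crop(s,proj(s,(.565,-.30,.07)),40,'b_rs',8)" 2>/dev/null
```

```text
ee_rot: [0.002, 0.937, -0.347, -0.051]
contact_force: [-0.2, -0.4, -3.0]
width: 0.0594
base [ 0.5613 -0.3126  0.0815] ax [ 0.0923 -0.1062  0.9901] shift [ 0.8 -1.9 21.5]
pos [ 0.5647 -0.318   0.1189] tz [-0.0975  0.0327] ang -40.7 tilt -0.9947 q6 0.11 w 0.0594 t 115.57 F [-0.2043 -0.4142 -3.0315]
total [-5.5 -3.6 19.4] turn 1.3 rows>=1.0 per row @ceil [-5.5 -3.6 19.4] 1.27
```

View pics/b_r.png

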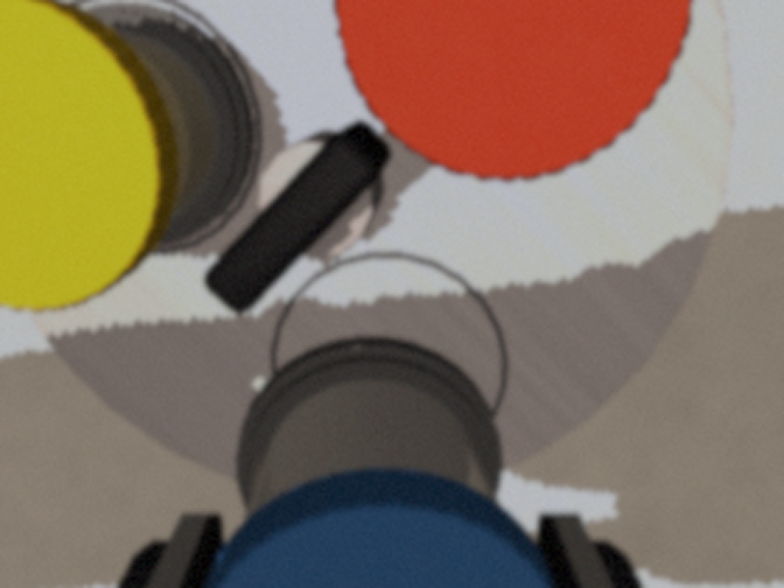

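View pics/b_rs.png

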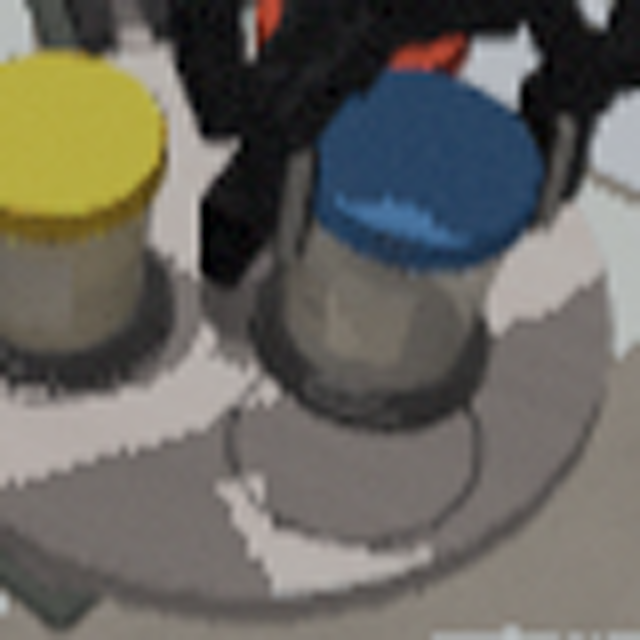

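```bash
python3 - <<'E' 2>/dev/null
from h import *
from scipy.optimize import least_squares
w=snap('wrist')
f=lambda x,y:(120+x/2.8,60+y/2.8)
ring=[(273,350),(290,298),(330,265),(385,253),(440,265),(485,302),(507,355),(495,410)]
X=np.array([atz(w,f(*c),.034)[:2] for c in ring])
s=least_squares(lambda q:np.hypot(X[:,0]-q[0],X[:,1]-q[1])-q[2],[.561,-.311,.034]);print('ring',s.x,s.fun*1000)
foot=[(240,440),(262,395),(300,360),(370,338),(430,352),(475,390),(498,440)]
X=np.array([atz(w,f(*c),.0815)[:2] for c in foot])
s=least_squares(lambda q:np.hypot(X[:,0]-q[0],X[:,1]-q[1])-.031,[.561,-.311]);print('foot',s.x,s.fun*1000)
E
python3 bb.py 2>/dev/null
```

```text
ring [ 0.5628 -0.3115  0.034 ] [-0.2082  0.3838  0.0655 -0.288  -0.1186 -0.011   0.414  -0.2375]
foot [ 0.5588 -0.3163] [ 0.9317 -0.5861 -0.7608  0.3724  0.5489  0.0299 -0.2451]
base [ 0.5617 -0.3128  0.0822] ax [ 0.0912 -0.1055  0.9902] shift [ 0.4 -1.8 22.2]
pos [ 0.565  -0.3182  0.1196] tz [-0.0964  0.032 ] ang -40.7 tilt -0.9948 q6 0.11 w 0.0590 t 115.72 F [ 0.0384  0.57   -2.1926]
total [-5.9 -3.6 20.1] turn 1.3 rows>=1.0 per row @ceil [-5.9 -3.6 20.1] 1.27
```

```bash
python3 -m inch '[[-1,0,-2,2,0],[-1,1,-3,5,0],[-1,1,-2,7,0],[-1,1,-1,7,0],[-1,0,0,5,0],[-1,0,0,2,0],[-1,0,0,0,0],[-1,0,0,0,0]]' | tail -3;  python3 bb.py 2>/dev/null; python3 -c "
from h import *
w=snap('wrist'); cv2.imwrite('pics/b_r2.png',cv2.resize(w['frame'][60:270,120:400,::-1],None,fx=2.8,fy=2.8,interpolation=cv2.INTER_CUBIC))
" 2>/dev/null
```

```text
ee_rot: [0.002, 0.937, -0.346, -0.05]
contact_force: [0.4, 0.8, -2.9]
width: 0.0592
base [ 0.5679 -0.3074  0.0517] ax [ 0.0892 -0.1043  0.9905] shift [-3.6  7.6 -7.7]
pos [ 0.5712 -0.3127  0.0891] tz [-0.0943  0.0307] ang -40.7 tilt -0.9951 q6 0.13 w 0.0592 t 116.38 F [ 0.4426  0.7671 -2.923 ]
total [-9.8  5.7 -9.8] turn 1.3 rows>=1.0 per row @ceil [-9.8  5.7 -9.8] 1.30
```

View pics/b_r2.png

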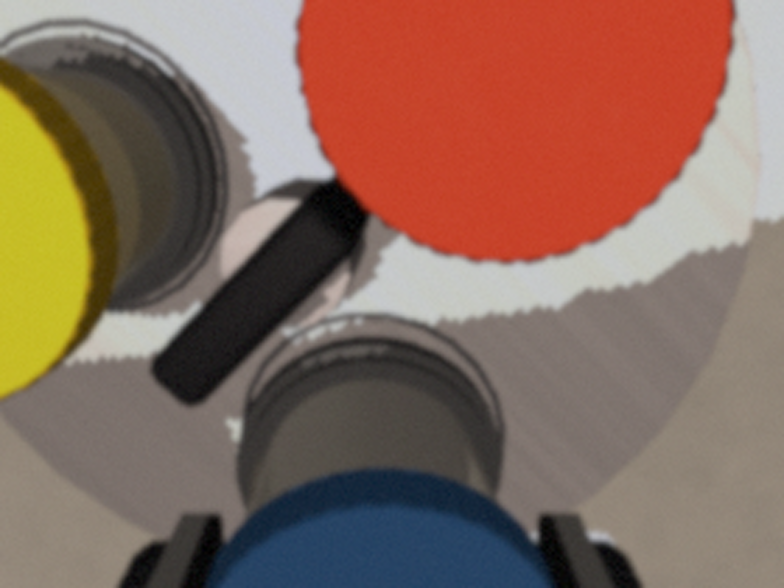

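```bash
python3 - <<'E' 2>/dev/null
from h import *
from scipy.optimize import least_squares
w=snap('wrist')
f=lambda x,y:(120+x/2.8,60+y/2.8)
ring=[(247,400),(270,358),(315,326),(362,315),(420,325),(465,353),(490,385),(503,420)]
X=np.array([atz(w,f(*c),.034)[:2] for c in ring])
s=least_squares(lambda q:np.hypot(X[:,0]-q[0],X[:,1]-q[1])-q[2],[.561,-.311,.034]);print('ring',s.x,s.fun*1000)
s=least_squares(lambda q:np.hypot(X[:,0]-q[0],X[:,1]-q[1])-.034,[.561,-.311]);print('ring34',s.x)
foot=[(240,440),(262,395),(300,360),(370,338),(430,352),(475,390),(498,440)]
X=np.array([atz(w,f(*c),.0517)[:2] for c in foot])
s=least_squares(lambda q:np.hypot(X[:,0]-q[0],X[:,1]-q[1])-.031,[.561,-.311]);print('foot',s.x,s.fun*1000)
E
```

```text
ring [ 0.5622 -0.3121  0.0341] [ 0.0311 -0.0385 -0.0718  0.1102  0.0058 -0.0206 -0.057   0.0408]
ring34 [ 0.5623 -0.3119]
foot [ 0.5651 -0.3108] [ 0.8544 -0.5995 -0.7372  0.3973  0.5509  0.0037 -0.2998]
```

```bash
python3 -m inch '[[-1,0,1,2,0],[-1,0,1,3,0],[-1,0,0,3,0],[-1,0,0,2,0],[-1,0,0,1,0],[-1,0,0,0,0],[-1,0,0,0,0]]' | tail -3;  python3 bb.py 2>/dev/null; python3 -c "
from h import *
w=snap('wrist'); cv2.imwrite('pics/b_r3.png',cv2.resize(w['frame'][60:270,120:400,::-1],None,fx=2.8,fy=2.8,interpolation=cv2.INTER_CUBIC))
" 2>/dev/null
```

```text
ee_rot: [0.002, 0.937, -0.347, -0.048]
contact_force: [0.1, 0.5, -1.6]
width: 0.0587
base [ 0.5658 -0.3096  0.041 ] ax [ 0.0871 -0.1027  0.9909] shift [ -4.4   4.9 -18.5]
pos [ 0.569  -0.3149  0.0785] tz [-0.0923  0.0291] ang -40.7 tilt -0.9953 q6 0.12 w 0.0587 t 117.07 F [ 0.0888  0.4743 -1.6286]
total [-10.5   3.1 -20.6] turn 1.3 rows>=1.0 per row @ceil [-10.5   3.1 -20.6] 1.27
```

View pics/b_r3.png

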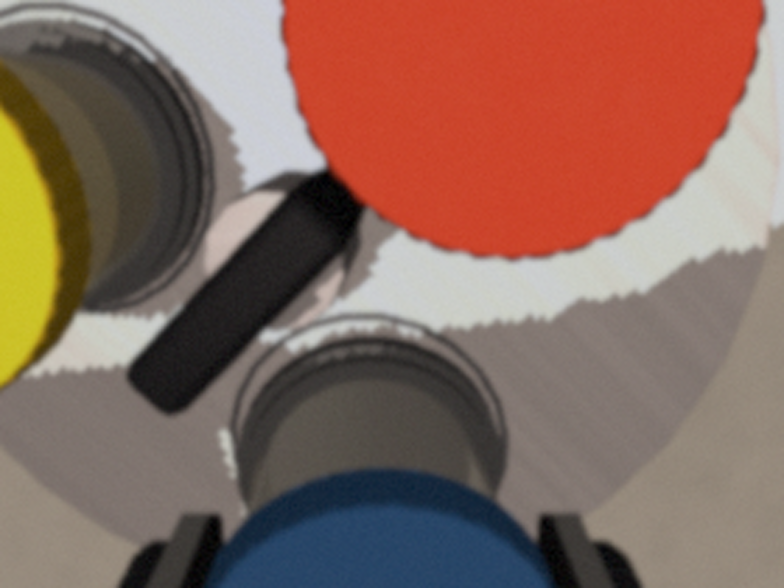

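```bash
python3 - <<'E' 2>/dev/null
from h import *
from scipy.optimize import least_squares
w=snap('wrist')
f=lambda x,y:(120+x/2.8,60+y/2.8)
ring=[(232,415),(245,375),(290,335),(365,315),(420,322),(465,350),(495,390),(506,430)]
X=np.array([atz(w,f(*c),.034)[:2] for c in ring])
s=least_squares(lambda q:np.hypot(X[:,0]-q[0],X[:,1]-q[1])-.034,[.561,-.311]);print('ring34',s.x,s.fun*1000); r=s.x
foot=[(240,440),(262,395),(300,360),(370,338),(430,352),(475,390),(498,440)]
X=np.array([atz(w,f(*c),.041)[:2] for c in foot])
s=least_squares(lambda q:np.hypot(X[:,0]-q[0],X[:,1]-q[1])-.031,[.561,-.311]);print('foot',s.x,s.fun*1000)
d=(r-s.x)*1000; a=np.radians(-40.7); print('tool',d@[np.cos(a),np.sin(a)],d@[np.sin(a),-np.cos(a)])
E
```

```text
ring34 [ 0.5628 -0.3112] [ 0.3232  0.5058 -0.5307 -0.5564  0.3817  0.3327  0.1916 -0.0746]
foot [ 0.5631 -0.313 ] [ 0.8336 -0.5979 -0.7255  0.4018  0.5441 -0.0065 -0.3013]
tool -1.4032025003696735 -1.1714858606378422
```

```bash
python3 -m inch '[[-1,-1,-1,2,0],[-1,0,-1,2,0],[-1,0,0,1,0],[-1,0,0,1,0],[-1,0,0,1,0],[-1,0,0,0,0]]' | tail -3;  python3 bb.py 2>/dev/null
```

```text
ee_rot: [0.003, 0.937, -0.347, -0.047]
contact_force: [-0.4, -0.3, -1.4]
width: 0.059
base [ 0.5666 -0.3074  0.0376] ax [ 0.0844 -0.1002  0.9914] shift [ -3.8   7.2 -21.9]
pos [ 0.5697 -0.3126  0.0751] tz [-0.0895  0.0266] ang -40.7 tilt -0.9956 q6 0.13 w 0.0590 t 117.67 F [-0.4034 -0.3036 -1.4492]
total [ -9.7   5.4 -24. ] turn 1.3 rows>=1.0 per row @ceil [ -9.7   5.4 -24. ] 1.29
```

```bash
python3 -m inch '[[-1,0,1,1,0],[-1,0,0,1,0],[-1,0,0,1,0],[-1,0,0,0,0],[-1,0,0,0,0]]' | tail -3;  python3 bb.py 2>/dev/null; python3 -c "
from h import *
w=snap('wrist'); cv2.imwrite('pics/b_r4.png',cv2.resize(w['frame'][60:270,120:400,::-1],None,fx=2.8,fy=2.8,interpolation=cv2.INTER_CUBIC))
" 2>/dev/null
```

```text
ee_rot: [0.003, 0.937, -0.347, -0.045]
contact_force: [-0.3, 0.3, 0.4]
width: 0.0589
base [ 0.5666 -0.3076  0.0375] ax [ 0.0813 -0.1002  0.9916] shift [ -3.9   7.  -22. ]
pos [ 0.5696 -0.3128  0.0749] tz [-0.0864  0.0266] ang -40.7 tilt -0.9959 q6 0.13 w 0.0589 t 118.08 F [-0.3346  0.2554  0.4206]
total [ -9.7   5.1 -24.2] turn 1.3 rows>=1.0 per row @ceil [ -9.7   5.1 -24.2] 1.29
```

View pics/b_r4.png

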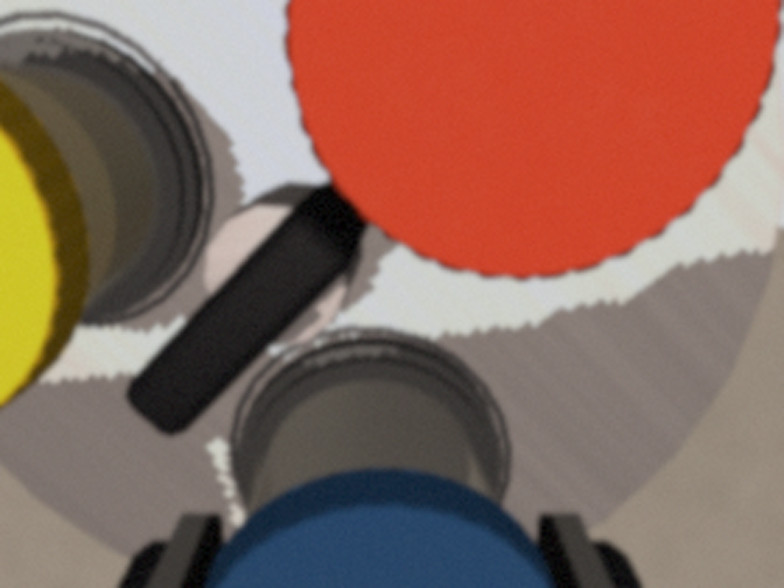

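The foot is nearly concentric in the ring: gaps are about 5 px left, 8 px right and 10 px top. The plate is taking its weight, so I release.

```bash
python3 -m inch '[[-0.1,0,0,0,0],[0.2,0,0,0,0],[0.6,0,0,0,0],[1,0,0,0,0],[1,0,0,0,0],[1,0,0,0,0],[1,0,0,0,0]]' | tail -3;  python3 bb.py 2>/dev/null; python3 -c "
from h import *
w=snap('wrist','b_rel'); 
s=snap('scene'); crop(s,proj(s,(.565,-.28,.07)),45,'b_rels',8)" 2>/dev/null
```

```text
ee_rot: [0.002, 0.937, -0.347, -0.045]
contact_force: [-1.0, 0.1, -0.3]
width: 0.0855
base [ 0.5667 -0.3081  0.0358] ax [ 0.0817 -0.1004  0.9916] shift [ -4.4   6.8 -23.7]
pos [ 0.5697 -0.3132  0.0732] tz [-0.0868  0.0268] ang -40.7 tilt -0.9959 q6 0.13 w 0.0855 t 118.72 F [-1.0184  0.1324 -0.3271]
total [-10.3   4.9 -25.8] turn 1.3 rows>=1.0 per row @ceil [-10.3   4.9 -25.8] 1.28
```

View pics/b_rel.png

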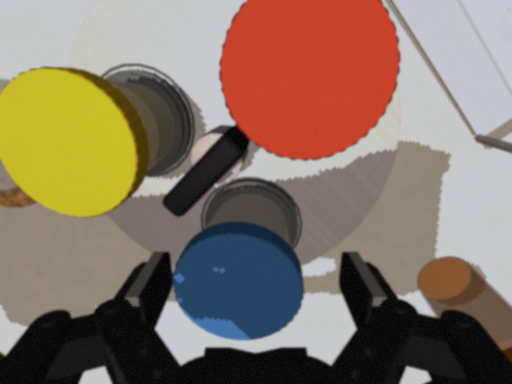

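View pics/b_rels.png

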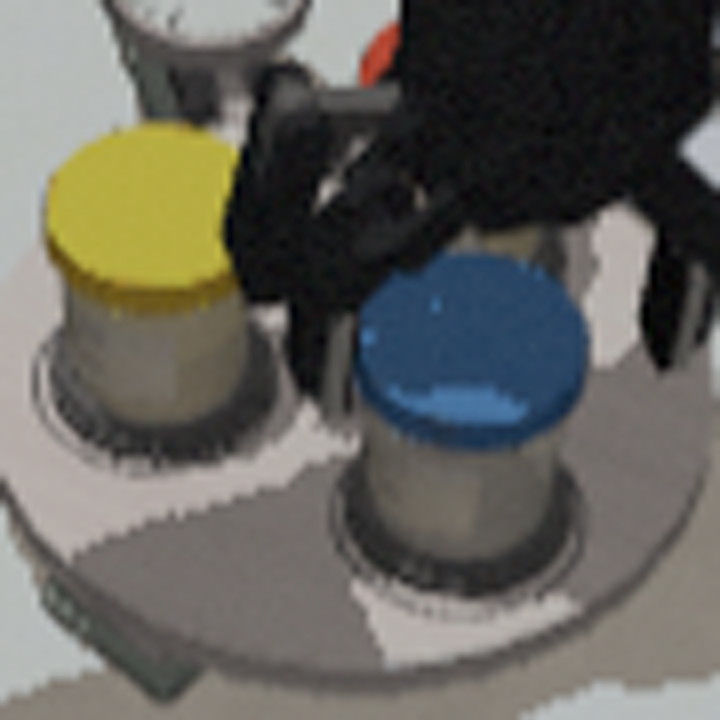

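```bash
python3 -m inch '[[1,0,0,-4,0],[1,-1,0,-8,0],[1,-1,1,-12,0],[1,-1,1,-16,0],[1,-2,1,-20,0],[1,-1,1,-22,0],[1,-2,1,-24,0],[1,-1,0,-24,0],[1,0,0,-22,0],[1,0,0,-18,0],[1,0,0,-12,0],[1,0,0,-6,0],[1,0,0,0,0],[1,0,0,0,0]]' | tail -3;  python3 d.py fin1 2>/dev/null; python3 na.py fin1; python3 - <<'E' 2>/dev/null
from h import *
s=snap('scene','fin_s'); w=snap('wrist')
for n,g in (('red',(.643,-.258)),('yellow',(.556,-.2185)),('blue',(.5625,-.3115))): print(n,lid(s,n,np.array(g),.104),lid(w,n,np.array(g),.104))
crop(s,proj(s,(.585,-.26,.07)),48,'fin_c',8)
ims=[]
for c in ((.5625,-.3115),(.556,-.2185),(.643,-.258)):
    im=unwrap(s,c,base=.034)[:, 60:150]; im=np.clip((im.astype(float)-60)*1.9,0,255).astype('uint8'); ims.append(cv2.resize(im,(720,180)))
cv2.imwrite('pics/fin_u.png',np.vstack(ims))
E
```

```text
ee_rot: [0.003, 0.937, -0.347, -0.042]
contact_force: [-0.4, 0.3, -0.5]
width: 0.0853
ang -40.7 [ 0.5759 -0.3157  0.2795] [-0.0813  0.0233] q6 0.12 t 119.98 [-0.4394  0.3227 -0.5345] 0.08527810172050444
NEEDLE side (np.float64(122.71120523314094), (np.float64(0.681), np.float64(-0.1447)), np.float32(34.23195))
NEEDLE wrist (np.float64(nan), (np.float64(0.6805), np.float64(-0.1427)), np.float32(0.0))
fin1 needle 133.01229760912605 contrast 43.295563
red (array([ 0.6395, -0.2611]), np.float64(0.00162160748005394), 19) (array([ 0.6433, -0.2578]), np.float64(0.0009771247456242522), 32)
yellow (array([ 0.5519, -0.2204]), np.float64(0.0022206117854863296), 18) (array([ 0.5565, -0.2175]), np.float64(0.0003452112238215121), 32)
blue (array([ 0.5602, -0.3128]), np.float64(0.0016802364534871995), 20) (array([ 0.5655, -0.3089]), np.float64(0.0008740223458423001), 29)
```

View pics/fin_c.png

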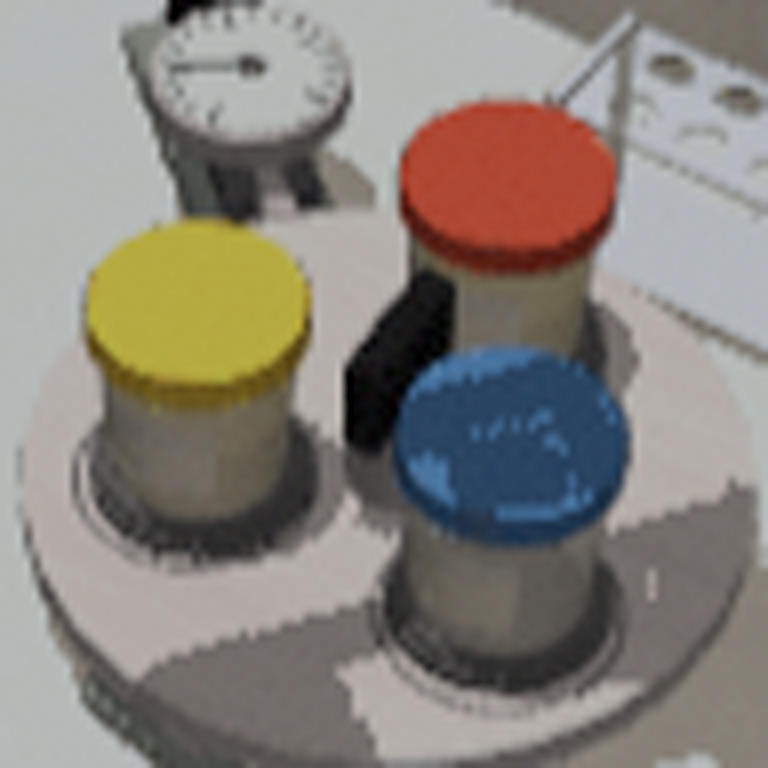

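View pics/fin_u.png

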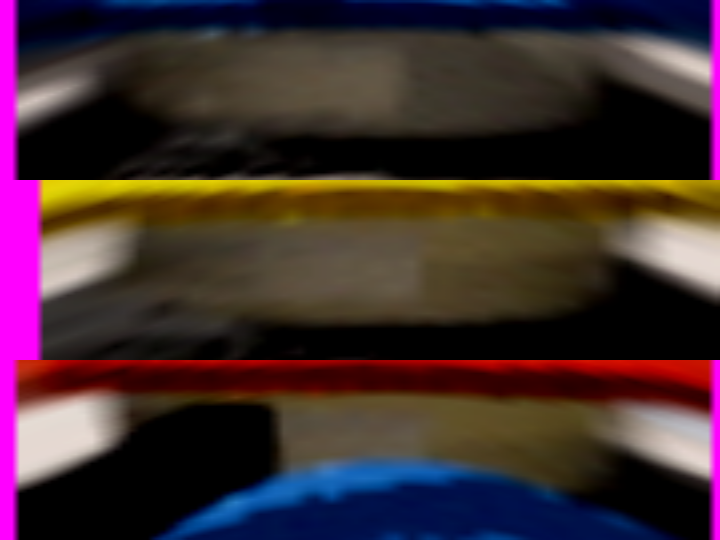

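View pics/fin1w.png

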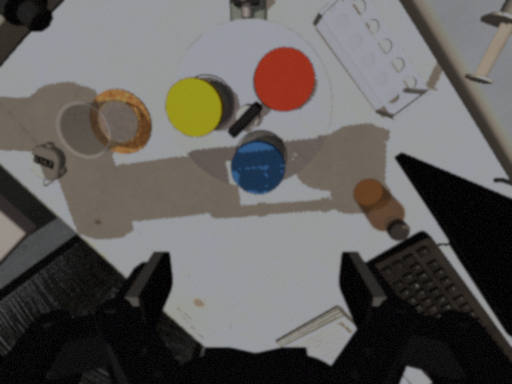

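View pics/fin1.png

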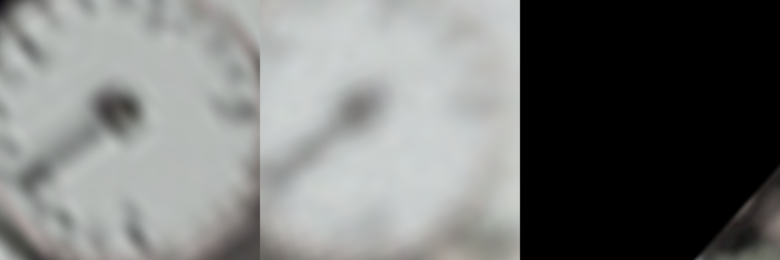

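```bash
python3 -c "
import cv2
f=cv2.imread('pics/fin1w.png')[40:200,150:330]; cv2.imwrite('pics/fin_wz.png',cv2.resize(f,None,fx=4,fy=3.75,interpolation=cv2.INTER_CUBIC))"
```

```text
(no output)
```

View pics/fin_wz.png

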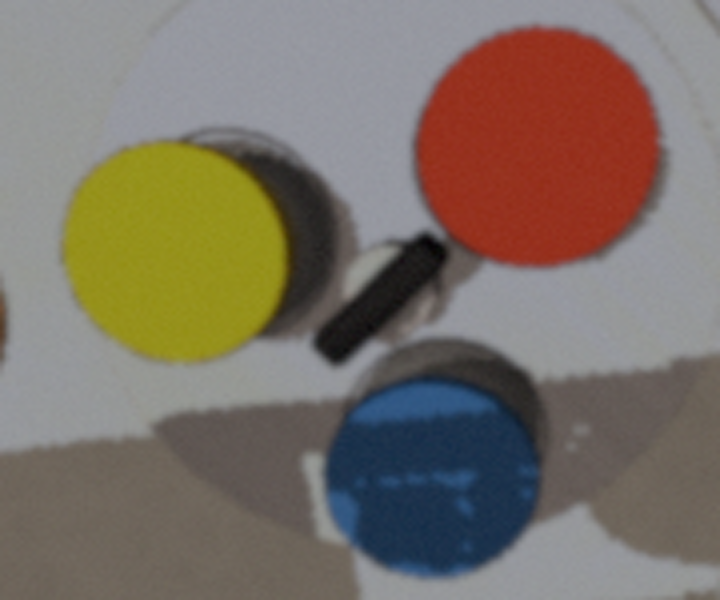

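```bash
python3 -c "
import cv2
f=cv2.imread('pics/b_rel.png')[150:270,160:340]; cv2.imwrite('pics/rel_z.png',cv2.resize(f,None,fx=4,fy=4,interpolation=cv2.INTER_CUBIC))"
```

```text
(no output)
```

View pics/rel_z.png

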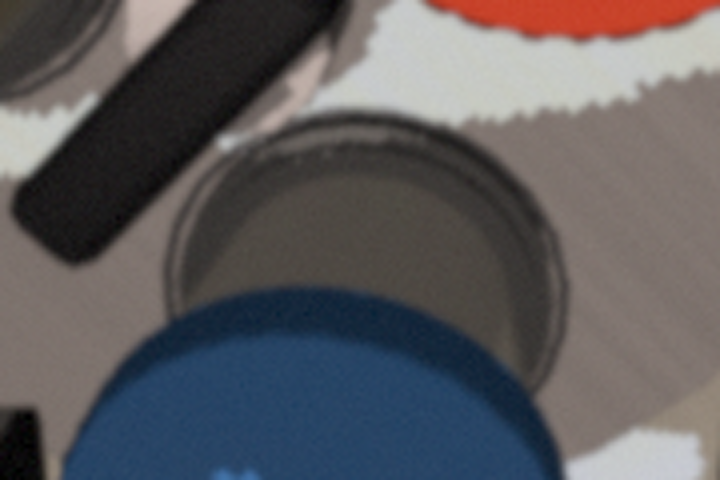

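The blue foot sits wholly inside its ring. The needle is still at its peak, and the arm is clear at z = 0.28.

```bash
python3 -c "from rig import manip; print(manip.sign_off()); print(manip.get_state()['clock'])" 2>/dev/null
```

```text
the job is handed in; nothing more can be done
None
the job is handed in; nothing more can be done
```

The job is done in the order asked and handed in at about 120 s of the 210 s allowed. The beaker stands on the cork mat and the gauge is home. The plate is at the rim's high spot, and the red, yellow and blue cups stand upright on its three ringed places. I did not touch the vial.

**Needle:** it read 133.0° by my main measurement, against 133–134° at the peak. In the last check my cruder needle estimates disagreed. The one from the side camera gave 122.7°, and the wrist camera could not see the dial. I relied on the main one, since it was the one used to find the peak.

**Cups:** at release, the blue foot was wholly inside its ring, 1–2 mm off centre. After that, lid positions from the two cameras differed by 4–7 mm. For blue they lay up to about 4 mm from the ring's centre, on either side of it, so I went by the foot-and-ring picture.

**Labels:** the right edge of each label lies at 221–225°, against 226° for facing dead front. All three therefore face the front within about 5°, assuming each label spans 110°. I saw only the right edges in the last check.

**Blue cup:** I set it down while it leaned about 7–8° in the grip. It righted itself on the plate when released, and the needle did not move.

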